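Knock the cast scent stones out of the mould rack and put them up in the screw jar

ROBOT

A 6-joint arm with a two-finger parallel gripper is mounted at the origin on the work surface; the furniture and walls round the work are solid. World frame = base frame: x ahead of the robot, y to its left, z up, the work surface at z = 0. Lengths are in mm, angles in rad, forces in N, time in s.
With the tool pointing down it reaches from about 400 to 925 mm from the base axis. Payload 12.5 kg.
Tool frame: the origin (TCP) lies on the centre line of the jaws, within the pads' length; the fingertips stand 19 mm ahead of it and the grasp point (between the pads) is the TCP; y points along the fingers, x is the direction in which the jaws open and shut, and the axes are right-handed (so a half turn about y gives the same grasp; the last joint's range is limited). The gripper opens to 95 mm and grips with 3 to 60 N. Pads are 20 mm wide; open, the fingers measure 119 mm over their backs; the gripper's body (75 mm by 180 mm) begins 59 mm behind the grasp point.
Start: joints at [-1.217, 0.491, 1.559, -0, 1.092, -0.106], TCP at [277.379, -560.094, 233.661] pointing down, gripper open.
Joint ranges: [-3.1, 3.1], [-0.84, 2.19], [0.05, 2.79], [-1.13, 4.28], [0.06, 2.93], [-2.69, 2.69]. Speed limits (rad/s): [2.22, 2.22, 2.79, 3.14, 3.14, 3.14].

INTERFACE

Orientations are given as [roll, pitch, yaw] about the fixed x, y, z axes, in that order (R = Rz(yaw) Ry(pitch) Rx(roll)).
In Python, from cell import env gives the robot as it stands. The module is installed in compiled form; this text tells all that it offers.
- The arm moves only by the tool move_arm, never from a script. Its argument "rows" is a list of rows, each an object of numbers: "tx", "ty", "tz": the shift along the tool's x, y, z in cm; "rx", "ry", "rz": the turn, a rotation vector about the tool's x, y, z in rad; "grip": the opening in per cent of the stroke, from 0 (shut) to 100 (fully open). In form: [{"tx": .., "ty": .., "tz": .., "rx": .., "ry": .., "rz": .., "grip": ..}, ...]. A call has 1 to 10 rows; each row shifts and turns the commanded pose from where the row before left it, along the tool's axes as they then stand; what a row does not reach is not made up. A row lasts 1/12 s, in which the tool goes at most 41.7 mm and 7.16 degrees, less where a joint would pass 70% of its speed; a pose out of reach is approached as far as the arm can. A call is refused whole if a number of a shift passes 4.17 or a number of a turn 0.125, either way. A call with a gripper value outside its range is refused whole. The fingers move at their own pace and stop on an object; the grip force is fixed at half the most. Time passes only in rows, so rows that do not move let the fingers close. It gives the time, the measured TCP pose, the force and the opening at its end, in the units of the state.
- env.state(): the state, without advancing time (a new reading comes with each control period).
- env.read_camera(name): name is "side" or "top"; returns (picture, depth): 420x560x3 uint8, blue, green, red; 420x560 float32, mm along the optical axis (not along the pixel's ray), 0 where there is no reading.
- env.calibration(name): a dict with "vertical_fov" (degrees; the focal length in pixels is half the picture's height over the tangent of half this angle, whatever the lens; pixels are square), "cx", "cy" (the principal point, pixels), "dist" ([k1, k2, p1, p2, k3] as OpenCV has them; the pictures are not rectified), "eye" and "rotation" of the camera in the world. Camera axes: x right, y up, looking along -z (the intrinsics and any distortion apply to the point x, -y, -z); pixel columns grow to the right and rows downward; lengths in mm; the calibration is good to about 2 mm. A picture is of the moment at which its call begins. calibration takes no time and is no camera call.
- env.job_done(): hands the job in, once; it reports no verdict.
The state is a dict: "t": time; "joints": joint angles; "qvel": joint speeds; "tau": joint torques, N m; "eef_pos": TCP position; "tcp_rot": TCP orientation; "ft_force": force on the tool from outside, world axes, zero at the start; "moment": the same for the moment, N m; "opening": opening from 0.0 (shut) to 1.0 (fully open).
Only numpy, scipy, OpenCV 4.12 (cv2) and the standard library are available. Lean on these libraries where they do the work, as an engineer would, in place of code of your own. Each camera call takes 0.05 s, during which the arm holds its last target.

TASK

The scent stones in the mould rack have set: with the tray under them, knock every one out into the catch tray by striking its sprung pin with the mallet (not with the hand), and put the mallet back on its cork mat. Screw the tight wooden lid off the glass jar and lay it flat on the middle of the black trivet, pull the tray out and put all the stones into the jar, then push the empty tray fully home. The jar is left open; leave the little block stamp and the small tin where they are.

Things in the scene. Friction and masses are not known exactly. Their poses are not given: they have to be found in the camera images.
- jar: clear glass jar, 68 mm across, held fast in a 104 mm square dark wood block fixed to the table. Origin: on the table under the jar's axis, z up. Rim 88 mm above the origin; felt-covered floor 25 mm above it; body 62 mm across inside.
- jar_mouth (a point): centre of the jar's open mouth, at the rim (mouth 45 mm across). The neck, 50 mm across, has a right-hand two-start screw thread of 15 mm lead a turn; a sprung rubber sealing ring on the rim pushes the shut lid up with some 15 N.
- lid: turned beech screw lid on the jar: plain round cap 66 mm across, 29 mm high, 60 g, hollow from below (the upper 8 mm is solid). Origin: centre of its lower edge, z up through its top; shut, it lies 69 mm above the jar's origin. It is tight: breaking it loose takes about 0.4 N m.
- lid_top (a point): centre of the lid's top face. Anticlockwise from above unscrews the lid and raises it 2.4 mm a radian. From fully shut the thread lets go after about 4.2 rad (a rise of about 10 mm); then the lid lifts straight off. Turning further does no harm. Let go part way, it stays as it is.
- mould_rack: knock-out rack of light wood and aluminium, 260 mm wide (y), 70 mm deep (x), standing on risers, fixed to the table. Origin: on the table under its middle, x to the back, y along the row of four cups, z up. The tray comes out of its front (-x). Guide bar over the cups: 30 mm deep, top 111 mm up; four sprung pins stand up through it.
- mould_bar (a point): middle of the top of the rack's aluminium mould bar (90 mm up, 50 mm deep), which holds blue silicone cups at the rack's y = -82.5, -27.5, 27.5 and 82.5 mm. A stone in its cup has its underside 76 mm above the table, kept there by the cup's soft lip.
- tray (a joint): catch tray of the rack: 0 = pushed home, grows as it slides out to the front (the rack's -x), up to 0.095 m. Friction about 1.5 N; it stays where it is left.
- tray_knob (a point): middle of the upright round brass knob of the tray, 16 mm across and 27 mm high, 58 mm in front of the tray's middle, 58 mm above the table (its top 69 mm); to be pinched from the sides. It moves with the tray.
- tray_floor (a point): middle of the catch tray's floor (40 mm above the table), axes as the rack's; moves with the tray. Floor 73 mm (x) by 216 mm (y); rims above it 3 mm at the sides, 8 at the back, 12 at the front. Home, it lies under the cups and stones drop about 15 mm onto it; fully out it is clear of the rack above.
- cork_mat: cork mat 180 x 80 x 4 mm, fixed on the table, the mallet's place. Origin: centre of its underside, x along its length.
- mallet: small wooden mallet, 250 g, standing on one face of its round head (50 mm across, 50 mm high). Origin: centre of the head's lower face, z up. Its handle runs level from the head along the mallet's -x: flat-sided, 14 mm wide, 20 mm high, from 25 to 142 mm from the head's axis, middle line 27 mm above the origin.
- mallet_grip (a point): middle of the mallet's handle close to the head, 48 mm from the head's axis, the place to take it (the centre of mass lies about 5 mm from the head's axis)
- trivet: round black wire trivet, 108 mm across, 12 mm high, loose on the table; origin: centre of its underside. The jar's lid goes on it.
- block_stamp: bystander: small square wooden block stamp, 34 x 34 x 24 mm; origin: centre of its underside
- balm: bystander: small round tin, 39 mm across, 16 mm high; origin: centre of its underside
- pin_1: sprung knock-out pin over the cup at the rack's y = -82.5 mm. Origin: centre of the top of its brass head (18 mm across), 146 mm above the table when up. Driven down 24 mm to its stop it pushes a stone right through the cup's lip (about 3 N against the spring alone, about 6 N with a stone); the spring lifts it again. A pin over an empty cup may be struck without harm.
- pin_2: sprung knock-out pin over the cup at the rack's y = -27.5 mm. Origin: centre of the top of its brass head (18 mm across), 146 mm above the table when up. Driven down 24 mm to its stop it pushes a stone right through the cup's lip (about 3 N against the spring alone, about 6 N with a stone); the spring lifts it again. A pin over an empty cup may be struck without harm.
- pin_3: sprung knock-out pin over the cup at the rack's y = 27.5 mm. Origin: centre of the top of its brass head (18 mm across), 146 mm above the table when up. Driven down 24 mm to its stop it pushes a stone right through the cup's lip (about 3 N against the spring alone, about 6 N with a stone); the spring lifts it again. A pin over an empty cup may be struck without harm.
- pin_4: sprung knock-out pin over the cup at the rack's y = 82.5 mm. Origin: centre of the top of its brass head (18 mm across), 146 mm above the table when up. Driven down 24 mm to its stop it pushes a stone right through the cup's lip (about 3 N against the spring alone, about 6 N with a stone); the spring lifts it again. A pin over an empty cup may be struck without harm.
- stone_1: white cast scent stone, a round disc 30 mm across and 12 mm high, 20 g, rosette on top; origin: centre of its underside. At the start it sits in one of the four cups; absent (None) in some runs.
- stone_2: dusty pink cast scent stone, a round disc 30 mm across and 12 mm high, 20 g, rosette on top; origin: centre of its underside. At the start it sits in one of the four cups; absent (None) in some runs.
- stone_3: sage green cast scent stone, a round disc 30 mm across and 12 mm high, 20 g, rosette on top; origin: centre of its underside. At the start it sits in one of the four cups; absent (None) in some runs.
- stone_4: straw yellow cast scent stone, a round disc 30 mm across and 12 mm high, 20 g, rosette on top; origin: centre of its underside. At the start it sits in one of the four cups; absent (None) in some runs.
Things that resemble listed ones, but are neither listed nor needed, are in the scene too. Leave any turquoise look-alike of the lid alone.

How it is judged:
By the outcome, as a careful person would: the job done as asked, in the order asked, and still so for the second after the job is handed in, with the robot touching nothing.
Of stone_1, stone_2, stone_3, stone_4 only 2 to 4 are there at a start; the rules pass over those that are not, and their reading is None.
At some moment in a run one of mallet, trivet may be knocked a few centimetres aside while the robot is not near it.
It also fails if it takes over 210 s, if anything falls off the work surface, if the arm or the gripper's body presses on something with over 40 N, if the wrist force passes 120 N, or if a joint passes its speed limit or range.

## Working session

There is one attempt and no reset: what is moved stays moved. The work goes in short steps, Python scripts to look and compute and a tool call to move; the robot and the scene stay as the last step left them, time stands still between calls to the robot, and variables do not carry over. Pictures are saved under pics/ and viewed, and the job is handed in when it is done.

Besides the shell and the picture viewer there is one more tool, called after "Call:" as a command line: name --argument value ..., lists and objects as JSON in quotes. move_arm: Moves the arm, as the interface text tells. Its arguments: {"type":"object","properties":{"rows":{"type":"array"}},"required":["rows"]}

```bash
mkdir -p pics; cat > h.py <<'E'
import numpy as np, cv2
from cell import env
from scipy.spatial.transform import Rotation as R
def K(n):
    c=env.calibration(n); f=210/np.tan(np.radians(c["vertical_fov"])/2)
    return np.array([[f,0,c["cx"]],[0,f,c["cy"]],[0,0,1.]]),np.array(c["dist"],float),np.array(c["eye"],float),np.array(c["rotation"],float).reshape(3,3)
def ray(n,uv):
    k,d,e,r=K(n); p=cv2.undistortPoints(np.array(uv,float).reshape(-1,1,2),k,d).reshape(-1,2)
    v=np.c_[p[:,0],-p[:,1],-np.ones(len(p))]
    return e,v@r.T
def onplane(n,uv,z):
    e,v=ray(n,uv); return e+v*((z-e[2])/v[:,2])[:,None]
def withdepth(n,uv,dep):
    e,v=ray(n,uv); return e+v*np.array([dep[int(round(y)),int(round(x))] for x,y in np.array(uv).reshape(-1,2)])[:,None]
def proj(n,P):
    k,d,e,r=K(n); c=(np.array(P,float).reshape(-1,3)-e)@r; c=c*[1,-1,-1]
    return cv2.projectPoints(c,np.zeros(3),np.zeros(3),k,d)[0].reshape(-1,2)
def cloud(n,dep):
    v,u=np.mgrid[0:420,0:560]; e,r=ray(n,np.c_[u.ravel(),v.ravel()])
    return (e+r*dep.reshape(-1,1)).reshape(420,560,3)
def snap(tag):
    o={}
    for n in("top","side"):
        p,d=env.read_camera(n); cv2.imwrite(f"pics/{tag}_{n}.png",p); np.save(f"pics/{tag}_{n}.npy",d); o[n]=(p,d)
    return o
E
python3 - <<'E'
from h import *
snap("a")
for n in("top","side"): print(n,env.calibration(n))
print(env.state())
E
```

```text
top {'vertical_fov': 55.48635149668125, 'cx': 283.51743405906274, 'cy': 204.5685590459182, 'dist': array([-0.04872098,  0.        ,  0.        ,  0.        ,  0.        ]), 'eye': array([ 396.77171918,  -36.14244079, 1341.6195674 ]), 'rotation': array([ 0.1420506 , -0.00701796, -1.58679057])}
side {'vertical_fov': 52.213691878122056, 'cx': 285.31551607179773, 'cy': 211.04604762597126, 'dist': array([-0.04024298,  0.        ,  0.        ,  0.        ,  0.        ]), 'eye': array([1346.77358577, -584.27084871,  682.22097231]), 'rotation': array([ 1.04851563, -0.02097166,  0.95766455])}
{'t': 0.1, 'joints': array([-1.21664728e+00,  4.91495356e-01,  1.55939757e+00, -1.63902870e-05,
        1.09173029e+00, -1.05614579e-01]), 'qvel': array([ 0.00118876, -0.00192511, -0.00120409,  0.00068689,  0.00104725,
        0.00040339]), 'tau': array([ 1.76453545e-03, -6.13622904e+01, -2.58606470e+01,  6.93709427e-02,
        4.70163755e-02, -6.29540136e-05]), 'eef_pos': array([ 277.27136531, -559.89735674,  233.11949986]), 'tcp_rot': array([-1.57070214e+00,  1.02635009e-03, -1.11102509e+00]), 'ft_force': array([-0.49114994, -1.01826172,  0.88092325]), 'moment': array([-0.02628494, -0.0418297 , -0.00110973]), 'opening': 1.0006687460885642}
```

```bash
sed -i 's/np.array(c\["rotation"\],float).reshape(3,3)/R.from_euler("xyz",c["rotation"]).as_matrix()/' h.py
```

```text
(no output)
```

View pics/a_top.png

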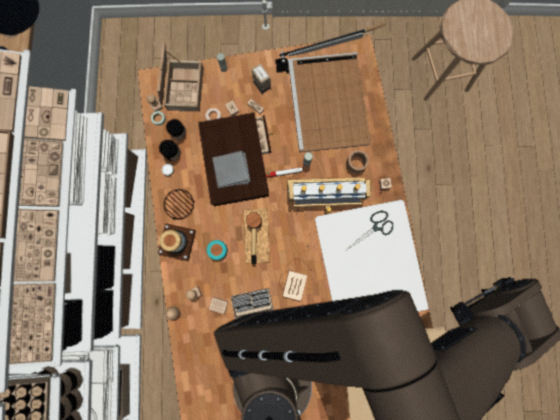

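View pics/a_side.png

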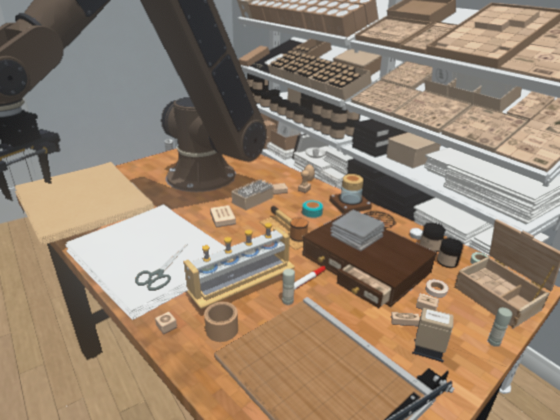

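```bash
python3 - <<'E'
import cv2
p=cv2.imread("pics/a_top.png")
cv2.imwrite("pics/c1.png",cv2.resize(p[160:320,140:300],(800,800))[:600] if 0 else cv2.resize(p[170:320,140:340],(800,600),interpolation=cv2.INTER_CUBIC))
cv2.imwrite("pics/c2.png",cv2.resize(p[165:225,270:400],(780,360),interpolation=cv2.INTER_CUBIC))
s=cv2.imread("pics/a_side.png")
cv2.imwrite("pics/c3.png",cv2.resize(s[160:310,160:360],(800,600),interpolation=cv2.INTER_CUBIC))
cv2.imwrite("pics/c4.png",cv2.resize(s[150:250,220:420],(800,400),interpolation=cv2.INTER_CUBIC))
E
```

```text
(no output)
```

View pics/c1.png

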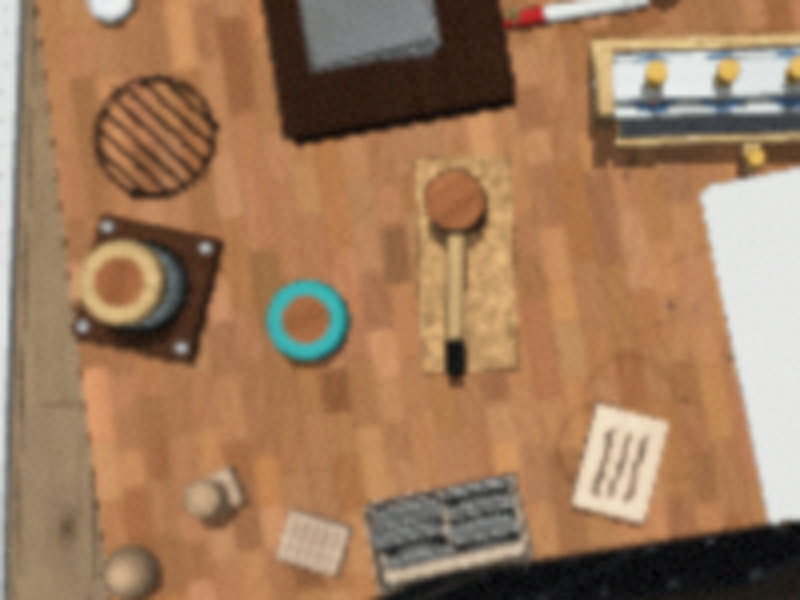

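View pics/c2.png

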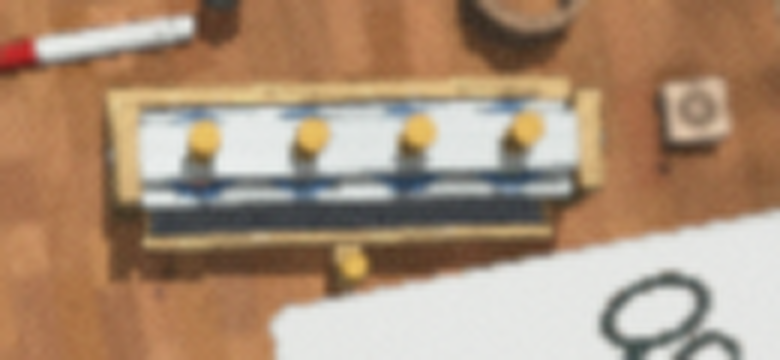

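View pics/c3.png

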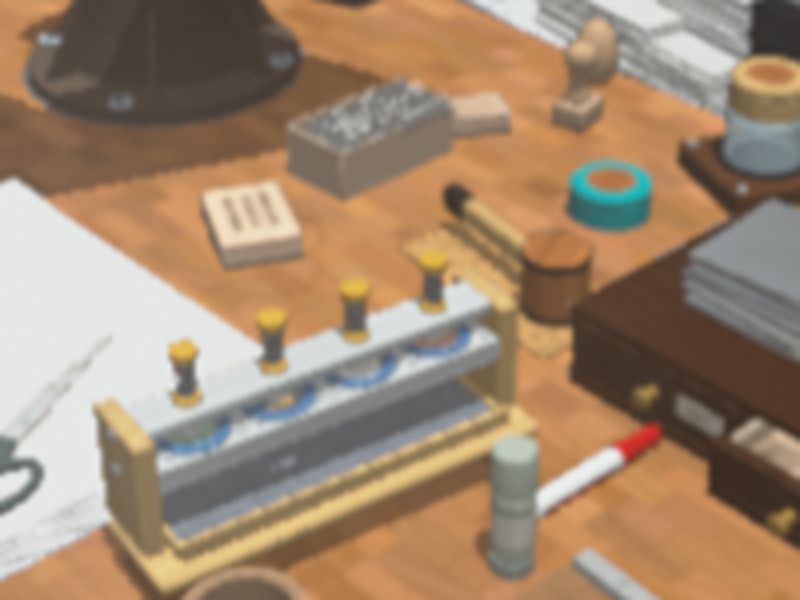

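View pics/c4.png

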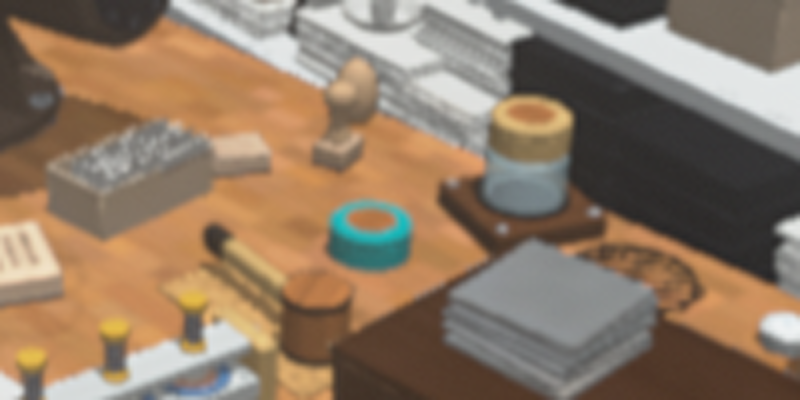

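```bash
cat > m.py <<'E'
from h import *
import sys
def blobs(n,p,box,lo,hi,amin=8):
    x0,y0,x1,y1=box; hsv=cv2.cvtColor(p,cv2.COLOR_BGR2HSV)[y0:y1,x0:x1]
    m=cv2.inRange(hsv,np.array(lo),np.array(hi)); nn,l,s,c=cv2.connectedComponentsWithStats(m)
    return [(c[i]+[x0,y0],s[i][4]) for i in range(1,nn) if s[i][4]>=amin]
E
python3 - <<'E'
from m import *
T=cv2.imread("pics/a_top.png");S=cv2.imread("pics/a_side.png")
dT=np.load("pics/a_top.npy");dS=np.load("pics/a_side.npy")
for n,p,box in(("top",T,(290,175,370,215)),("side",S,(190,215,290,275))):
    for c,a in blobs(n,p,box,(18,120,150),(30,255,255),5): print(n,c.round(1),a,onplane(n,[c],146).round(1),onplane(n,[c],69).round(1))
hs=cv2.cvtColor(T,cv2.COLOR_BGR2HSV)
for x,y in[(254,220),(171,241),(166,241),(178,204),(300,200),(328,209),(254,240),(167,170),(386,183),(246,250)]:
    print((x,y),hs[y,x],withdepth("top",[(x,y)],dT).round(1))
E
```

```text
top [357.1 185.9] 16 [[ 621.7 -273.   146. ]] [[ 636.2 -288.3   69. ]]
top [303.5 188. ] 16 [[ 617.7 -108.9  146. ]] [[ 631.9 -113.6   69. ]]
top [321.5 187.2] 16 [[ 619.4 -163.9  146. ]] [[ 633.7 -172.1   69. ]]
top [339.4 186.6] 13 [[ 620.4 -218.6  146. ]] [[ 634.8 -230.3   69. ]]
top [328.4 208.6] 18 [[ 553.2 -182.8  146. ]] [[ 563.3 -192.2   69. ]]
side [267.8 224.3] 45 [[ 620. -110.  146.]] [[515.7 -41.9  69. ]]
side [248.3 231.7] 34 [[ 622.6 -165.5  146. ]] [[ 518.6 -105.4   69. ]]
side [267.8 236.2] 9 [[ 663.2 -138.4  146. ]] [[565.1 -74.3  69. ]]
side [227.3 239.1] 35 [[ 623.2 -220.6  146. ]] [[ 519.4 -168.4   69. ]]
side [248.2 243.4] 9 [[ 663.9 -190.4  146. ]] [[ 565.8 -133.8   69. ]]
side [205.3 247.5] 24 [[ 626.2 -276.3  146. ]] [[ 522.7 -232.1   69. ]]
side [228.  251.3] 10 [[ 665.8 -242.   146. ]] [[ 568.  -192.8   69. ]]
side [206.5 259.4] 11 [[ 666.8 -293.2  146. ]] [[ 569.2 -251.4   69. ]]
(254, 220) [ 12 160 155] [[531.3  48.1  57.4]]
(171, 241) [ 11 155 160] [[465.3 305.   95.6]]
(166, 241) [ 11 152 161] [[465.4 320.5  96.5]]
(178, 204) [ 11 135 136] [[593.9 306.8  13.1]]
(300, 200) [99 22 80] [[ 596.8 -102.8   42.6]]
(328, 209) [ 21 150 223] [[ 562.5 -191.4   65.5]]
(254, 240) [ 18 107 196] [[467.8  49.6  40.4]]
(167, 170) [ 98   4 237] [[711.7 347.2  13. ]]
(386, 183) [ 14  71 177] [[ 654.9 -397.8   16.4]]
(246, 250) [ 17 115 175] [[436.9  79.    2.6]]
```

```bash
cat >> m.py <<'E'
def hmask(n,dep,box,z0,z1):
    P=cloud(n,dep); m=np.zeros((420,560),bool); x0,y0,x1,y1=box; m[y0:y1,x0:x1]=1
    return m&(P[...,2]>z0)&(P[...,2]<z1)&(dep>0),P
def edgecirc(n,m,z):
    c=max(cv2.findContours(m.astype(np.uint8),cv2.RETR_EXTERNAL,cv2.CHAIN_APPROX_NONE)[0],key=len)
    W=onplane(n,c[:,0,:],z)[:,:2]; (cx,cy),r=cv2.minEnclosingCircle(W.astype(np.float32)); return (round(cx,1),round(cy,1),round(r,1)),W
E
python3 - <<'E'
from m import *
T=cv2.imread("pics/a_top.png");dT=np.load("pics/a_top.npy")
m,P=hmask("top",dT,(150,225,200,260),85,110); print("lid",edgecirc("top",m,98)[0],m.sum(),np.median(P[m],0))
m,P=hmask("top",dT,(240,205,270,235),47,70); print("head",edgecirc("top",m,54)[0],m.sum(),np.median(P[m],0))
m,P=hmask("top",dT,(240,228,270,270),28,46); q=P[m]; print("handle",m.sum(),q.mean(0),np.ptp(q,0))
v=np.linalg.svd(q[:,:2]-q[:,:2].mean(0))[2][0];print(v,np.median(q[:,2]))
m,P=hmask("top",dT,(155,180,200,225),7,25); print("trivet d",edgecirc("top",m,10)[0],m.sum())
g=cv2.cvtColor(T,cv2.COLOR_BGR2GRAY);mm=np.zeros_like(m);mm[183:224,158:200]=g[183:224,158:200]<75
mm=cv2.morphologyEx(mm.astype(np.uint8),cv2.MORPH_CLOSE,np.ones((7,7)));print("trivet g",edgecirc("top",mm,11)[0])
hs=cv2.cvtColor(T,cv2.COLOR_BGR2HSV);m=cv2.inRange(hs,(16,70,150),(24,255,255));m[:, :238]=0;m[:,272:]=0;m[:205]=0;m[268:]=0
c=max(cv2.findContours(m,cv2.RETR_EXTERNAL,cv2.CHAIN_APPROX_NONE)[0],key=cv2.contourArea);print("mat",cv2.minAreaRect(onplane("top",c[:,0,:],4)[:,:2].astype(np.float32)))
E
```

```text
lid (468.0, 308.2, 32.6) 345 [468.21766372 308.33626172  97.31689431]
head (533.0, 50.9, 25.0) 186 [532.37107555  51.62120511  52.86626339]
handle 151 [446.59428892  51.84076811  40.03581365] [113.48945403  13.90689106  14.14110435]
[-0.99966077  0.02604506] 39.954490233606975
trivet d (596.6, 308.5, 51.3) 209
trivet g (594.1, 307.2, 52.1)
mat ((485.7541809082031, 45.32339096069336), (178.46328735351562, 78.53549194335938), 1.5935224294662476)
```

```bash
cat > go.py <<'E'
from h import *
import sys
# usage: go.py x y z [yaw]  -> tool-axis shift in cm and turn, from the measured pose
s=env.state(); p=np.array(s["eef_pos"]); rot=R.from_euler("xyz",s["tcp_rot"])
a=[float(v) for v in sys.argv[1:]]
if len(a)>=3:
    d=np.array(a[:3])-p
    print("shift cm",(rot.inv().apply(d)/10).round(2))
    if len(a)>3:
        t=R.from_euler("xyz",[-np.pi/2,0,a[3]]); rv=(rot.inv()*t).as_rotvec(); print("turn",rv.round(3)," shift after turn",(t.inv().apply(d)/10).round(2))
print("t",round(s["t"],2),"pos",p.round(1),"rpy",np.round(s["tcp_rot"],3),"F",np.round(s["ft_force"],1),"M",np.round(s["moment"],2),"open",round(s["opening"],3),"j",np.round(s["joints"],2))
E

```

Call:
move_arm --rows '[{"ry": 0.12},{"ry": 0.12},{"ry": 0.12},{"ry": 0.12},{"grip": 50}]'

```text
validation failed for argument at $.ro...
```

```bash
python3 go.py 487 51.8 180 -1.59
```

```text
shift cm [-45.51   5.36  45.94]
turn [ 0.     0.479 -0.001]  shift after turn [-61.56   5.31  19.79]
t 0.1 pos [ 277.3 -559.9  233.1] rpy [-1.571e+00  1.000e-03 -1.111e+00] F [-0.5 -1.   0.9] M [-0.03 -0.04 -0.  ] open 1.001 j [-1.22  0.49  1.56 -0.    1.09 -0.11]
```

Call:
move_arm --rows '[{"tx": 0,"ty": 0,"tz": 0,"rx": 0,"ry": 0.12,"rz": 0,"grip": 60},{"tx": 0,"ty": 0,"tz": 0,"rx": 0,"ry": 0.12,"rz": 0,"grip": 60},{"tx": 0,"ty": 0,"tz": 0,"rx": 0,"ry": 0.12,"rz": 0,"grip": 60},{"tx": 0,"ty": 0,"tz": 0,"rx": 0,"ry": 0.12,"rz": 0,"grip": 60},{"tx": -3,"ty": 0,"tz": 2,"rx": 0,"ry": 0,"rz": 0,"grip": 60},{"tx": -3,"ty": 0,"tz": 2,"rx": 0,"ry": 0,"rz": 0,"grip": 60},{"tx": -3,"ty": 0,"tz": 2,"rx": 0,"ry": 0,"rz": 0,"grip": 60},{"tx": -3,"ty": 0,"tz": 2,"rx": 0,"ry": 0,"rz": 0,"grip": 60},{"tx": -3,"ty": 0,"tz": 2,"rx": 0,"ry": 0,"rz": 0,"grip": 60},{"tx": -3,"ty": 0,"tz": 2,"rx": 0,"ry": 0,"rz": 0,"grip": 60}]'

```text
t: 0.93
eef_pos: [401.6, -380.9, 233.5]
tcp_rot: [-1.571, 0.0, -1.591]
ft_force: [0.9, -0.9, 0.0]
opening: 0.599
```

Call:
move_arm --rows '[{"tx": -3,"ty": 0,"tz": 2,"rx": 0,"ry": 0,"rz": 0,"grip": 60},{"tx": -3,"ty": 0,"tz": 2,"rx": 0,"ry": 0,"rz": 0,"grip": 60},{"tx": -3,"ty": 0,"tz": 1,"rx": 0,"ry": 0,"rz": 0,"grip": 60},{"tx": -3,"ty": 0,"tz": 1,"rx": 0,"ry": 0,"rz": 0,"grip": 60},{"tx": -3,"ty": 0,"tz": 1,"rx": 0,"ry": 0,"rz": 0,"grip": 60},{"tx": -3,"ty": 0,"tz": 1,"rx": 0,"ry": 0,"rz": 0,"grip": 60},{"tx": -3,"ty": 0,"tz": 0,"rx": 0,"ry": 0,"rz": 0,"grip": 60},{"tx": -3,"ty": 0,"tz": 0,"rx": 0,"ry": 0,"rz": 0,"grip": 60},{"tx": -3,"ty": 0,"tz": 0,"rx": 0,"ry": 0,"rz": 0,"grip": 60},{"tx": -3,"ty": 0,"tz": 0,"rx": 0,"ry": 0,"rz": 0,"grip": 60}]'

```text
t: 1.77
eef_pos: [486.7, -82.8, 233.4]
tcp_rot: [-1.571, 0.0, -1.591]
ft_force: [1.2, -0.6, 0.6]
opening: 0.599
```

```bash
python3 go.py 487 51.8 120 -1.59;python3 -c "
from h import *
snap('b')"
```

```text
shift cm [-13.45  11.35  -0.24]
turn [ 0.    -0.001 -0.   ]  shift after turn [-13.45  11.34  -0.23]
t 1.77 pos [486.7 -82.8 233.4] rpy [-1.571  0.    -1.591] F [ 1.2 -0.6  0.6] M [0.03 0.02 0.09] open 0.599 j [-0.3   0.31  1.87 -0.    0.96  1.29]
```

View pics/b_side.png

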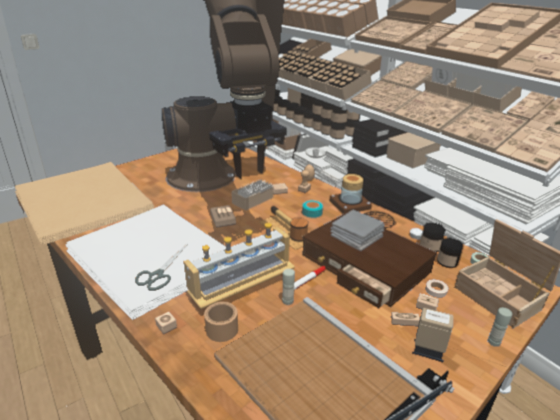

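View pics/b_top.png

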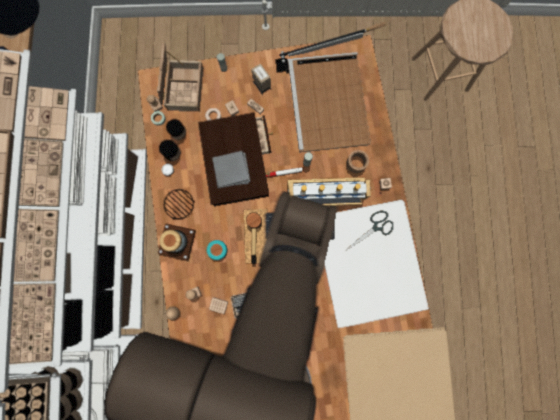

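Call:
move_arm --rows '[{"tx": -3,"ty": 1,"tz": 0,"rx": 0,"ry": 0,"rz": 0,"grip": 60},{"tx": -3,"ty": 2,"tz": 0,"rx": 0,"ry": 0,"rz": 0,"grip": 60},{"tx": -3,"ty": 2,"tz": -0.1,"rx": 0,"ry": 0,"rz": 0,"grip": 60},{"tx": -3,"ty": 2,"tz": -0.1,"rx": 0,"ry": 0,"rz": 0,"grip": 60},{"tx": -1.45,"ty": 2,"tz": 0,"rx": 0,"ry": 0,"rz": 0,"grip": 60},{"tx": 0,"ty": 3,"tz": 0,"rx": 0,"ry": 0,"rz": 0,"grip": 60},{"tx": 0,"ty": 3,"tz": 0,"rx": 0,"ry": 0,"rz": 0,"grip": 60},{"tx": 0,"ty": 0,"tz": 0,"rx": 0,"ry": 0,"rz": 0,"grip": 60}]'

```text
t: 2.53
eef_pos: [485.8, 50.2, 79.5]
tcp_rot: [-1.578, -0.0, -1.591]
ft_force: [-0.8, -0.1, 0.2]
opening: 0.602
```

```bash
python3 go.py 487 51.8 31 -1.59;python3 - <<'E'
from h import *
o=snap('c')
cv2.imwrite("pics/c_crop.png",cv2.resize(o["side"][0][130:270,200:360],(800,700))[:600])
E
```

```text
shift cm [-0.16  4.85  0.15]
turn [ 0.007 -0.001  0.   ]  shift after turn [-0.16  4.85  0.12]
t 2.53 pos [485.8  50.2  79.5] rpy [-1.578 -0.    -1.591] F [-0.8 -0.1  0.2] M [-0.01  0.02  0.02] open 0.602 j [-0.03  0.54  2.03 -0.    0.58  1.56]
```

View pics/c_crop.png

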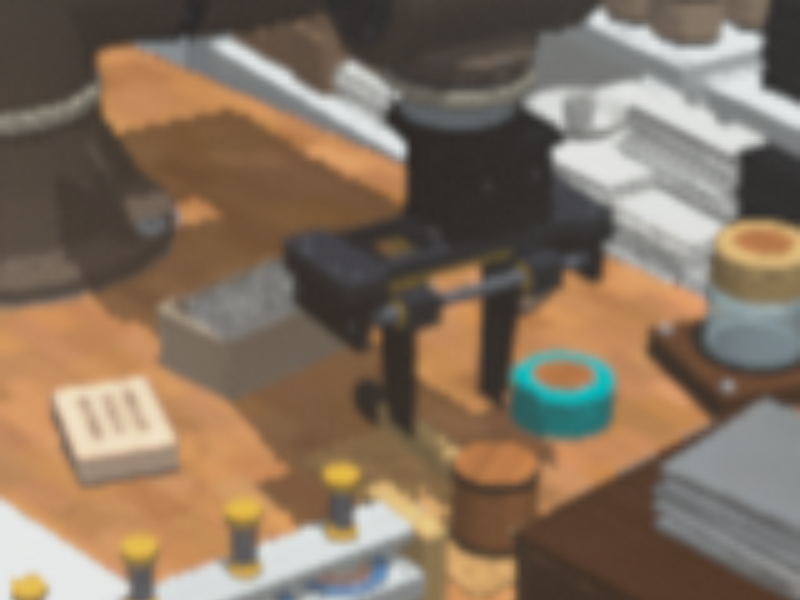

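Call:
move_arm --rows '[{"tx": -0.1,"ty": 1.2,"tz": 0.05,"rx": 0.007,"ry": 0,"rz": 0,"grip": 60},{"tx": 0,"ty": 1.2,"tz": 0,"rx": 0,"ry": 0,"rz": 0,"grip": 60},{"tx": 0,"ty": 1.2,"tz": 0,"rx": 0,"ry": 0,"rz": 0,"grip": 60},{"tx": 0,"ty": 1.2,"tz": 0,"rx": 0,"ry": 0,"rz": 0,"grip": 60},{"tx": 0,"ty": 0,"tz": 0,"rx": 0,"ry": 0,"rz": 0,"grip": 60},{"tx": 0,"ty": 0,"tz": 0,"rx": 0,"ry": 0,"rz": 0,"grip": 40}]'

```text
t: 3.13
eef_pos: [489.2, 50.9, 36.9]
tcp_rot: [-1.563, -0.0, -1.592]
ft_force: [-0.4, 0.7, 0.6]
opening: 0.569
```

```bash
python3 go.py 487 51.8 31 -1.59
```

```text
shift cm [-0.09  0.59 -0.23]
turn [-0.008 -0.002  0.   ]  shift after turn [-0.09  0.59 -0.22]
t 3.13 pos [489.2  50.9  36.9] rpy [-1.563 -0.    -1.592] F [-0.4  0.7  0.6] M [-0.   -0.03 -0.04] open 0.569 j [-0.03  0.61  2.06 -0.    0.46  1.56]
```

Call:
move_arm --rows '[{"tx": -0.1,"ty": 0,"tz": -0.1,"rx": -0.007,"ry": 0,"rz": 0,"grip": 40},{"tx": 0,"ty": 0,"tz": 0,"rx": 0,"ry": 0,"rz": 0,"grip": 40},{"tx": 0,"ty": 0,"tz": 0,"rx": 0,"ry": 0,"rz": 0,"grip": 40}]'

```text
t: 3.38
eef_pos: [488.0, 52.3, 36.6]
tcp_rot: [-1.569, -0.0, -1.591]
ft_force: [-0.3, -0.5, 1.0]
opening: 0.413
```

```bash
python3 go.py 487 51.8 31 -1.59
```

```text
shift cm [ 0.05  0.56 -0.1 ]
turn [-0.001 -0.001  0.   ]  shift after turn [ 0.05  0.56 -0.1 ]
t 3.38 pos [488.   52.3  36.6] rpy [-1.569 -0.    -1.591] F [-0.3 -0.5  1. ] M [ 0.02  0.02 -0.05] open 0.413 j [-0.03  0.62  2.06 -0.    0.47  1.56]
```

Call:
move_arm --rows '[{"tx": 0,"ty": 0.55,"tz": -0.1,"rx": 0,"ry": 0,"rz": 0,"grip": 40},{"tx": 0,"ty": 0,"tz": 0,"rx": 0,"ry": 0,"rz": 0,"grip": 0},{"tx": 0,"ty": 0,"tz": 0,"rx": 0,"ry": 0,"rz": 0,"grip": 0},{"tx": 0,"ty": 0,"tz": 0,"rx": 0,"ry": 0,"rz": 0,"grip": 0},{"tx": 0,"ty": 0,"tz": 0,"rx": 0,"ry": 0,"rz": 0,"grip": 0},{"tx": 0,"ty": 0,"tz": 0,"rx": 0,"ry": 0,"rz": 0,"grip": 0}]'

```text
t: 3.88
eef_pos: [486.5, 52.3, 30.1]
tcp_rot: [-1.571, -0.0, -1.591]
ft_force: [0.8, 0.1, -0.8]
opening: 0.144
```

```bash
python3 go.py 487 51.8 31 -1.59
```

```text
shift cm [ 0.05 -0.09  0.05]
turn [ 0.    -0.001  0.   ]  shift after turn [ 0.05 -0.09  0.05]
t 3.88 pos [486.5  52.3  30.1] rpy [-1.571 -0.    -1.591] F [ 0.8  0.1 -0.8] M [0.1  0.   0.05] open 0.144 j [-0.03  0.63  2.06 -0.    0.45  1.56]
```

Call:
move_arm --rows '[{"tx": 0,"ty": -1,"tz": 0,"rx": 0,"ry": 0,"rz": 0,"grip": 0},{"tx": 0,"ty": -2,"tz": 0,"rx": 0,"ry": 0,"rz": 0,"grip": 0},{"tx": 0,"ty": -2,"tz": 0,"rx": 0,"ry": 0,"rz": 0,"grip": 0},{"tx": 0,"ty": -2,"tz": 0,"rx": 0,"ry": 0,"rz": 0,"grip": 0},{"tx": 0,"ty": -2,"tz": 0,"rx": 0,"ry": 0,"rz": 0,"grip": 0},{"tx": 0,"ty": -2,"tz": 0,"rx": 0,"ry": 0,"rz": 0,"grip": 0},{"tx": 0,"ty": -2,"tz": 0,"rx": 0,"ry": 0,"rz": 0,"grip": 0},{"tx": 0,"ty": -2,"tz": 0,"rx": 0,"ry": 0,"rz": 0,"grip": 0},{"tx": 0,"ty": -2,"tz": 0,"rx": 0,"ry": 0,"rz": 0,"grip": 0},{"tx": 0,"ty": 0,"tz": 0,"rx": 0,"ry": 0,"rz": 0,"grip": 0}]'

```text
t: 4.72
eef_pos: [487.4, 52.4, 203.8]
tcp_rot: [-1.565, -0.0, -1.591]
ft_force: [0.1, 0.2, -2.1]
opening: 0.143
```

```bash
python3 go.py 572.7 -108.5 200 -1.59;python3 - <<'E'
from h import *
o=snap('d')
cv2.imwrite("pics/d_crop.png",cv2.resize(o["side"][0][100:280,180:380],(660,594)))
E
```

```text
shift cm [15.91  0.43  8.85]
turn [-0.005 -0.001  0.   ]  shift after turn [15.92  0.38  8.83]
t 4.72 pos [487.4  52.4 203.8] rpy [-1.565 -0.    -1.591] F [ 0.1  0.2 -2.1] M [0.01 0.12 0.04] open 0.143 j [-0.03  0.34  1.92 -0.    0.88  1.56]
```

View pics/d_crop.png

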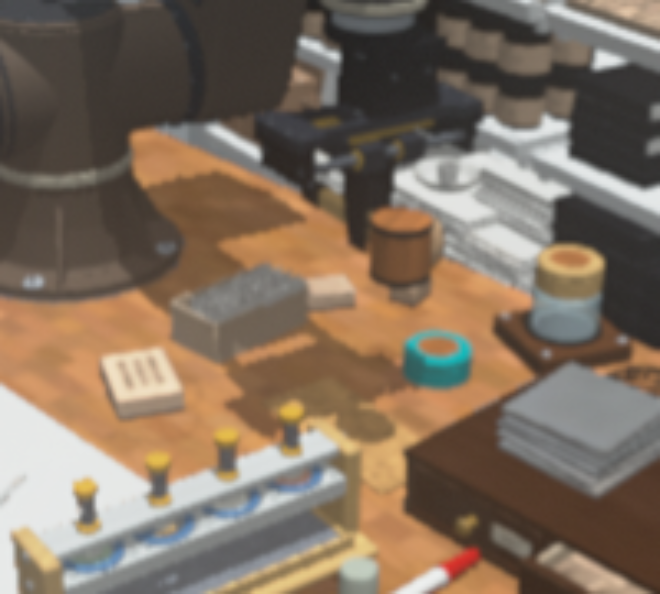

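Call:
move_arm --rows '[{"tx": 2.5,"ty": 0,"tz": 1.4,"rx": 0,"ry": 0,"rz": 0,"grip": 0},{"tx": 2.7,"ty": 0,"tz": 1.5,"rx": 0,"ry": 0,"rz": 0,"grip": 0},{"tx": 2.7,"ty": 0,"tz": 1.5,"rx": 0,"ry": 0,"rz": 0,"grip": 0},{"tx": 2.7,"ty": 0,"tz": 1.5,"rx": 0,"ry": 0,"rz": 0,"grip": 0},{"tx": 2.7,"ty": 0,"tz": 1.5,"rx": 0,"ry": 0,"rz": 0,"grip": 0},{"tx": 2.6,"ty": 0,"tz": 1.4,"rx": 0,"ry": 0,"rz": 0,"grip": 0},{"tx": 0,"ty": 0,"tz": 0,"rx": 0,"ry": 0,"rz": 0,"grip": 0},{"tx": 0,"ty": 0,"tz": 0,"rx": 0,"ry": 0,"rz": 0,"grip": 0},{"tx": 0,"ty": 0,"tz": 0,"rx": 0,"ry": 0,"rz": 0,"grip": 0}]'

```text
t: 5.57
eef_pos: [570.4, -108.1, 198.6]
tcp_rot: [-1.574, 0.001, -1.591]
ft_force: [-0.4, -0.3, -3.4]
opening: 0.146
```

```bash
python3 go.py 572.7 -108.5 149 -1.59;python3 - <<'E'
from h import *
o=snap('e')
cv2.imwrite("pics/e_crop.png",cv2.resize(o["side"][0][130:310,180:380],(660,594)))
E
```

```text
shift cm [0.04 4.96 0.24]
turn [ 0.003 -0.001 -0.001]  shift after turn [0.04 4.96 0.23]
t 5.57 pos [ 570.4 -108.1  198.6] rpy [-1.574e+00  1.000e-03 -1.591e+00] F [-0.4 -0.3 -3.4] M [0.02 0.1  0.02] open 0.146 j [-0.3   0.47  1.71  0.    0.97  1.29]
```

View pics/e_crop.png

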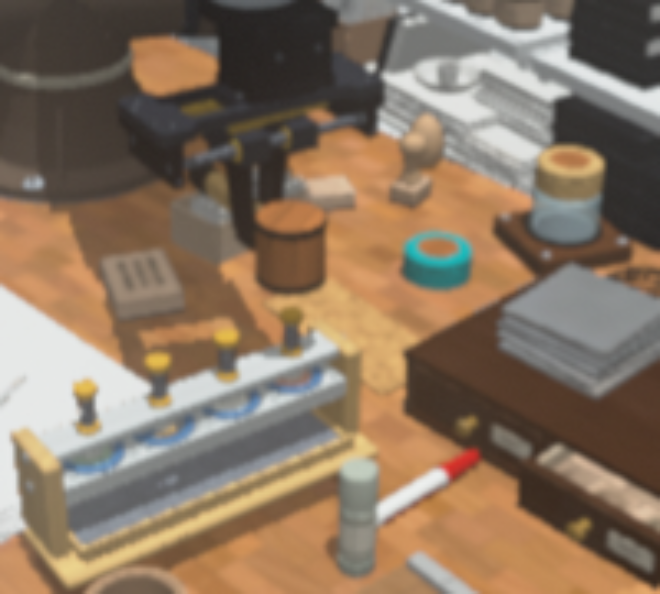

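Call:
move_arm --rows '[{"tx": 0,"ty": 1,"tz": 0.2,"rx": 0.003,"ry": 0,"rz": 0,"grip": 0},{"tx": 0,"ty": 1,"tz": 0,"rx": 0,"ry": 0,"rz": 0,"grip": 0},{"tx": 0,"ty": 1,"tz": 0,"rx": 0,"ry": 0,"rz": 0,"grip": 0},{"tx": 0,"ty": 1,"tz": 0,"rx": 0,"ry": 0,"rz": 0,"grip": 0}]'

```text
t: 6.0
eef_pos: [573.2, -108.0, 159.0]
tcp_rot: [-1.568, 0.0, -1.591]
ft_force: [-0.1, 1.2, -0.1]
opening: 0.143
```

Call:
move_arm --rows '[{"tx": 0,"ty": 0.5,"tz": 0,"rx": 0,"ry": 0,"rz": 0,"grip": 0},{"tx": 0,"ty": 0.5,"tz": 0,"rx": 0,"ry": 0,"rz": 0,"grip": 0},{"tx": 0,"ty": 0,"tz": 0,"rx": 0,"ry": 0,"rz": 0,"grip": 0}]'

```text
t: 6.25
eef_pos: [573.2, -108.4, 149.0]
tcp_rot: [-1.569, 0.0, -1.591]
ft_force: [-1.2, 0.4, -0.7]
opening: 0.145
```

```bash
python3 go.py 572.7 -108.5 148 -1.59;python3 - <<'E'
from h import *
o=snap('f')
cv2.imwrite("pics/f_crop.png",cv2.resize(o["side"][0][190:310,180:330],(750,600)))
E
```

```text
shift cm [ 0.01  0.1  -0.05]
turn [-0.002 -0.001 -0.   ]  shift after turn [ 0.01  0.1  -0.05]
t 6.25 pos [ 573.2 -108.4  149. ] rpy [-1.569  0.    -1.591] F [-1.2  0.4 -0.7] M [ 0.12  0.19 -0.01] open 0.145 j [-0.3   0.53  1.75  0.    0.86  1.29]
```

View pics/f_crop.png

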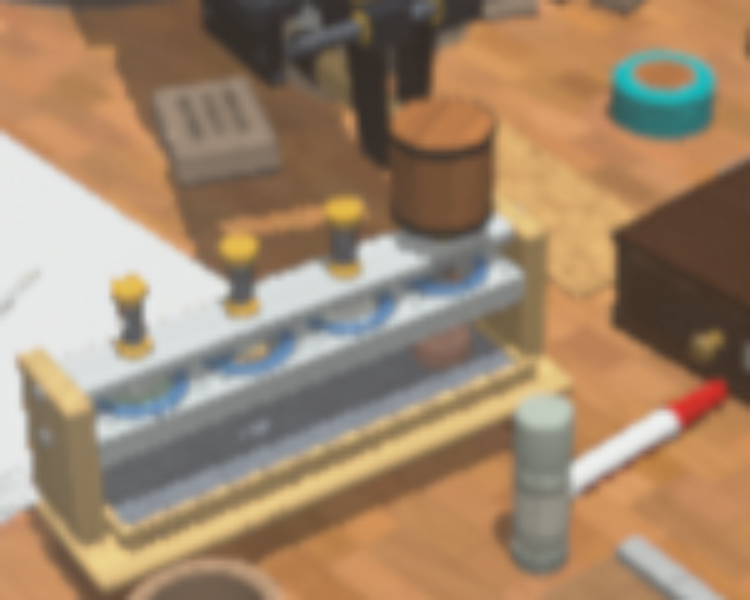

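Call:
move_arm --rows '[{"tx": 0,"ty": -1.5,"tz": 0,"rx": 0,"ry": 0,"rz": 0,"grip": 0},{"tx": 0,"ty": -2,"tz": 0,"rx": 0,"ry": 0,"rz": 0,"grip": 0},{"tx": 0,"ty": -1,"tz": 0,"rx": 0,"ry": 0,"rz": 0,"grip": 0},{"tx": 1.5,"ty": 0,"tz": 0.1,"rx": 0,"ry": 0,"rz": 0,"grip": 0},{"tx": 2.5,"ty": 0,"tz": 0.1,"rx": 0,"ry": 0,"rz": 0,"grip": 0},{"tx": 1.5,"ty": 0,"tz": 0.1,"rx": 0,"ry": 0,"rz": 0,"grip": 0},{"tx": 0,"ty": 0,"tz": 0,"rx": 0,"ry": 0,"rz": 0,"grip": 0},{"tx": 0,"ty": 0,"tz": 0,"rx": 0,"ry": 0,"rz": 0,"grip": 0}]'

```text
t: 7.02
eef_pos: [574.9, -164.5, 194.5]
tcp_rot: [-1.569, 0.0, -1.593]
ft_force: [0.4, 0.8, -3.8]
opening: 0.144
```

```bash
python3 go.py 574.8 -163.8 148 -1.59
```

```text
shift cm [-0.07  4.65 -0.02]
turn [-0.002 -0.003 -0.   ]  shift after turn [-0.07  4.65 -0.01]
t 7.02 pos [ 574.9 -164.5  194.5] rpy [-1.569  0.    -1.593] F [ 0.4  0.8 -3.8] M [ 0.02  0.13 -0.  ] open 0.144 j [-0.39  0.49  1.67  0.    0.97  1.2 ]
```

Call:
move_arm --rows '[{"tx": 0,"ty": 1,"tz": 0,"rx": 0,"ry": 0,"rz": 0,"grip": 0},{"tx": 0,"ty": 1,"tz": 0,"rx": 0,"ry": 0,"rz": 0,"grip": 0},{"tx": 0,"ty": 1,"tz": 0,"rx": 0,"ry": 0,"rz": 0,"grip": 0},{"tx": 0,"ty": 1,"tz": 0,"rx": 0,"ry": 0,"rz": 0,"grip": 0},{"tx": 0,"ty": 0.6,"tz": 0,"rx": 0,"ry": 0,"rz": 0,"grip": 0},{"tx": 0,"ty": 0,"tz": 0,"rx": 0,"ry": 0,"rz": 0,"grip": 0}]'

```text
t: 7.52
eef_pos: [575.0, -163.1, 147.7]
tcp_rot: [-1.57, 0.001, -1.591]
ft_force: [-0.8, 1.4, -0.1]
opening: 0.144
```

```bash
python3 go.py 574.8 -163.8 148 -1.59;python3 - <<'E'
from h import *
o=snap('g')
cv2.imwrite("pics/g_crop.png",cv2.resize(o["side"][0][190:310,180:330],(750,600)))
E
```

```text
shift cm [ 0.07 -0.03 -0.02]
turn [-0.001 -0.001 -0.001]  shift after turn [ 0.07 -0.03 -0.02]
t 7.52 pos [ 575.  -163.1  147.7] rpy [-1.570e+00  1.000e-03 -1.591e+00] F [-0.8  1.4 -0.1] M [0.11 0.23 0.05] open 0.144 j [-0.39  0.55  1.72  0.    0.87  1.2 ]
```

View pics/g_crop.png

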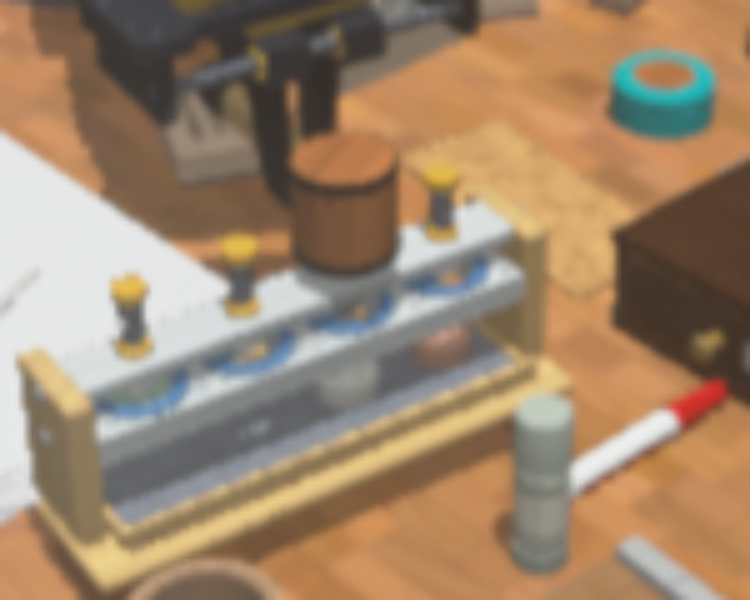

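Call:
move_arm --rows '[{"tx": 0,"ty": -1.5,"tz": 0,"rx": 0,"ry": 0,"rz": 0,"grip": 0},{"tx": 0,"ty": -2,"tz": 0,"rx": 0,"ry": 0,"rz": 0,"grip": 0},{"tx": 0,"ty": -1,"tz": 0,"rx": 0,"ry": 0,"rz": 0,"grip": 0},{"tx": 1.5,"ty": 0,"tz": 0.1,"rx": 0,"ry": 0,"rz": 0,"grip": 0},{"tx": 2.5,"ty": 0,"tz": 0.1,"rx": 0,"ry": 0,"rz": 0,"grip": 0},{"tx": 1.5,"ty": 0,"tz": 0.0,"rx": 0,"ry": 0,"rz": 0,"grip": 0},{"tx": 0,"ty": 0,"tz": 0,"rx": 0,"ry": 0,"rz": 0,"grip": 0},{"tx": 0,"ty": 0,"tz": 0,"rx": 0,"ry": 0,"rz": 0,"grip": 0}]'

```text
t: 8.28
eef_pos: [575.6, -219.5, 193.4]
tcp_rot: [-1.569, 0.0, -1.593]
ft_force: [-0.0, -0.0, -2.4]
opening: 0.144
```

```bash
python3 go.py 575.6 -218.7 148 -1.59
```

```text
shift cm [-0.08  4.54 -0.01]
turn [-0.002 -0.003 -0.   ]  shift after turn [-0.08  4.54 -0.01]
t 8.28 pos [ 575.6 -219.5  193.4] rpy [-1.569  0.    -1.593] F [-0.  -0.  -2.4] M [ 0.02  0.23 -0.  ] open 0.144 j [-0.47  0.52  1.63  0.    0.99  1.12]
```

Call:
move_arm --rows '[{"tx": 0,"ty": 1,"tz": 0,"rx": 0,"ry": 0,"rz": 0,"grip": 0},{"tx": 0,"ty": 1,"tz": 0,"rx": 0,"ry": 0,"rz": 0,"grip": 0},{"tx": 0,"ty": 1,"tz": 0,"rx": 0,"ry": 0,"rz": 0,"grip": 0},{"tx": 0,"ty": 1,"tz": 0,"rx": 0,"ry": 0,"rz": 0,"grip": 0},{"tx": 0,"ty": 0.5,"tz": 0,"rx": 0,"ry": 0,"rz": 0,"grip": 0},{"tx": 0,"ty": 0,"tz": 0,"rx": 0,"ry": 0,"rz": 0,"grip": 0}]'

```text
t: 8.78
eef_pos: [576.0, -218.1, 147.8]
tcp_rot: [-1.569, 0.001, -1.591]
ft_force: [-0.4, -0.1, -0.4]
opening: 0.146
```

```bash
python3 go.py 575.6 -218.7 148 -1.59;python3 - <<'E'
from h import *
o=snap('h')
cv2.imwrite("pics/h_crop.png",cv2.resize(o["side"][0][190:310,180:330],(750,600)))
E
```

```text
shift cm [ 0.06 -0.02 -0.03]
turn [-0.001 -0.001 -0.001]  shift after turn [ 0.06 -0.02 -0.03]
t 8.78 pos [ 576.  -218.1  147.8] rpy [-1.569e+00  1.000e-03 -1.591e+00] F [-0.4 -0.1 -0.4] M [0.09 0.23 0.03] open 0.146 j [-0.47  0.57  1.67  0.    0.9   1.12]
```

View pics/h_crop.png

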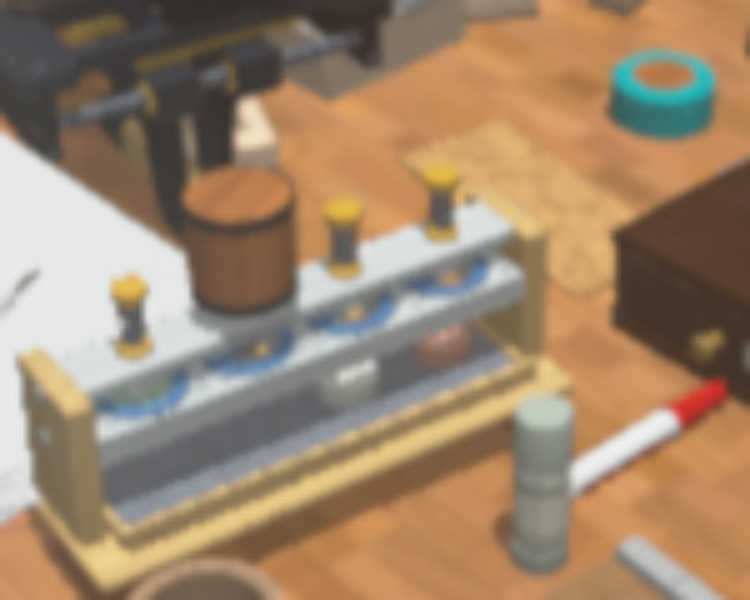

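Call:
move_arm --rows '[{"tx": 0,"ty": -1.5,"tz": 0,"rx": 0,"ry": 0,"rz": 0,"grip": 0},{"tx": 0,"ty": -2,"tz": 0,"rx": 0,"ry": 0,"rz": 0,"grip": 0},{"tx": 0,"ty": -1,"tz": 0,"rx": 0,"ry": 0,"rz": 0,"grip": 0},{"tx": 1.5,"ty": 0,"tz": 0.1,"rx": 0,"ry": 0,"rz": 0,"grip": 0},{"tx": 2.5,"ty": 0,"tz": 0.1,"rx": 0,"ry": 0,"rz": 0,"grip": 0},{"tx": 1.5,"ty": 0,"tz": 0.1,"rx": 0,"ry": 0,"rz": 0,"grip": 0},{"tx": 0,"ty": 0,"tz": 0,"rx": 0,"ry": 0,"rz": 0,"grip": 0},{"tx": 0,"ty": 0,"tz": 0,"rx": 0,"ry": 0,"rz": 0,"grip": 0}]'

```text
t: 9.55
eef_pos: [577.6, -274.6, 193.3]
tcp_rot: [-1.569, 0.0, -1.593]
ft_force: [-0.8, 0.6, -2.7]
opening: 0.144
```

```bash
python3 go.py 577.8 -273.8 148 -1.59
```

```text
shift cm [-0.08  4.53  0.01]
turn [-0.002 -0.003 -0.   ]  shift after turn [-0.08  4.53  0.02]
t 9.55 pos [ 577.6 -274.6  193.3] rpy [-1.569  0.    -1.593] F [-0.8  0.6 -2.7] M [ 0.08  0.17 -0.02] open 0.144 j [-0.55  0.55  1.57  0.    1.02  1.04]
```

Pink stone dropped from cup 4, white from cup 3, cup 2 was empty (only the pin tip at pixel ~(230,240) is seen). Now pin 1 (greenish).

Call:
move_arm --rows '[{"tx": 0,"ty": 1,"tz": 0,"rx": 0,"ry": 0,"rz": 0,"grip": 0},{"tx": 0,"ty": 1,"tz": 0,"rx": 0,"ry": 0,"rz": 0,"grip": 0},{"tx": 0,"ty": 1,"tz": 0,"rx": 0,"ry": 0,"rz": 0,"grip": 0},{"tx": 0,"ty": 1,"tz": 0,"rx": 0,"ry": 0,"rz": 0,"grip": 0},{"tx": 0,"ty": 0.5,"tz": 0,"rx": 0,"ry": 0,"rz": 0,"grip": 0},{"tx": 0,"ty": 0,"tz": 0,"rx": 0,"ry": 0,"rz": 0,"grip": 0}]'

```text
t: 10.05
eef_pos: [577.9, -273.1, 147.8]
tcp_rot: [-1.569, 0.001, -1.591]
ft_force: [-0.6, 0.4, 0.1]
opening: 0.145
```

```bash
python3 go.py 577.8 -273.8 148 -1.59;python3 - <<'E'
from h import *
o=snap('i')
cv2.imwrite("pics/i_crop.png",cv2.resize(o["side"][0][190:310,180:330],(750,600)))
E
```

```text
shift cm [ 0.07 -0.02 -0.01]
turn [-0.002 -0.001 -0.001]  shift after turn [ 0.07 -0.02 -0.01]
t 10.05 pos [ 577.9 -273.1  147.8] rpy [-1.569e+00  1.000e-03 -1.591e+00] F [-0.6  0.4  0.1] M [0.16 0.2  0.04] open 0.145 j [-0.55  0.6   1.61  0.    0.93  1.04]
```

View pics/i_crop.png

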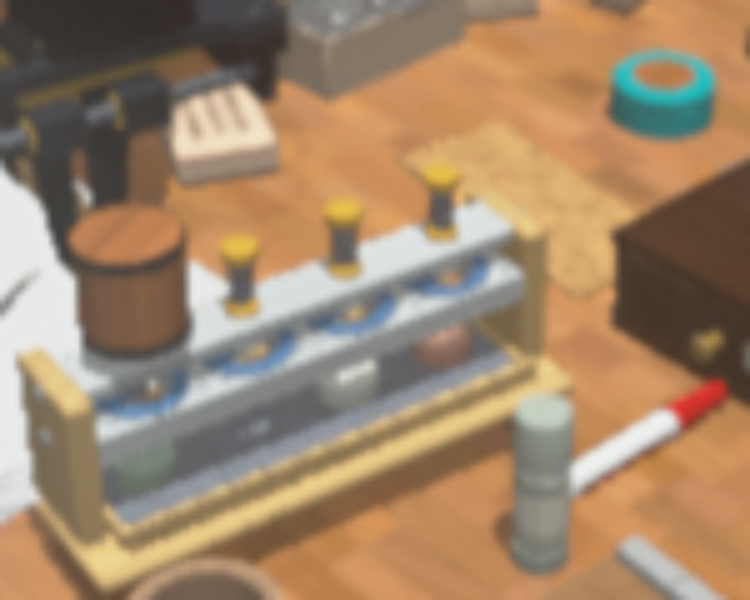

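Call:
move_arm --rows '[{"tx": 0,"ty": -1.5,"tz": 0,"rx": 0,"ry": 0,"rz": 0,"grip": 0},{"tx": 0,"ty": -2,"tz": 0,"rx": 0,"ry": 0,"rz": 0,"grip": 0},{"tx": 0,"ty": -2,"tz": 0,"rx": 0,"ry": 0,"rz": 0,"grip": 0},{"tx": -2,"ty": -0.5,"tz": -1,"rx": 0,"ry": 0,"rz": 0,"grip": 0},{"tx": -3,"ty": 0,"tz": -1,"rx": 0,"ry": 0,"rz": 0,"grip": 0},{"tx": -3,"ty": 0,"tz": -1,"rx": 0,"ry": 0,"rz": 0,"grip": 0},{"tx": -3,"ty": 0,"tz": -1,"rx": 0,"ry": 0,"rz": 0,"grip": 0},{"tx": -3,"ty": 0,"tz": -1,"rx": 0,"ry": 0,"rz": 0,"grip": 0},{"tx": -3,"ty": 0,"tz": -1,"rx": 0,"ry": 0,"rz": 0,"grip": 0},{"tx": -3,"ty": 0,"tz": -1,"rx": 0,"ry": 0,"rz": 0,"grip": 0}]'

```text
t: 10.98
eef_pos: [511.3, -71.0, 209.3]
tcp_rot: [-1.567, -0.0, -1.591]
ft_force: [0.9, 0.4, -2.5]
opening: 0.145
```

Call:
move_arm --rows '[{"tx": -3,"ty": 0,"tz": -1,"rx": 0,"ry": 0,"rz": 0,"grip": 0},{"tx": -3,"ty": 0,"tz": -1,"rx": 0,"ry": 0,"rz": 0,"grip": 0},{"tx": -2.5,"ty": 0,"tz": -0.5,"rx": 0,"ry": 0,"rz": 0,"grip": 0},{"tx": -2,"ty": 0,"tz": 0,"rx": 0,"ry": 0,"rz": 0,"grip": 0},{"tx": -1,"ty": 0,"tz": 0,"rx": 0,"ry": 0,"rz": 0,"grip": 0},{"tx": 0,"ty": 0,"tz": 0,"rx": 0,"ry": 0,"rz": 0,"grip": 0},{"tx": 0,"ty": 0,"tz": 0,"rx": 0,"ry": 0,"rz": 0,"grip": 0},{"tx": 0,"ty": 0,"tz": 0,"rx": 0,"ry": 0,"rz": 0,"grip": 0}]'

```text
t: 11.65
eef_pos: [489.5, 42.5, 208.9]
tcp_rot: [-1.568, -0.0, -1.591]
ft_force: [-0.4, -0.4, -1.9]
opening: 0.146
```

```bash
python3 go.py 486.5 52.3 31 -1.59
```

```text
shift cm [-0.98 17.79 -0.38]
turn [-0.003 -0.001  0.   ]  shift after turn [-0.98 17.79 -0.32]
t 11.65 pos [489.5  42.5 208.9] rpy [-1.568 -0.    -1.591] F [-0.4 -0.4 -1.9] M [ 0.04  0.11 -0.04] open 0.146 j [-0.05  0.33  1.91 -0.    0.9   1.54]
```

Call:
move_arm --rows '[{"tx": -0.6,"ty": 1,"tz": -0.3,"rx": 0,"ry": 0,"rz": 0,"grip": 0},{"tx": 0,"ty": 2,"tz": 0,"rx": 0,"ry": 0,"rz": 0,"grip": 0},{"tx": 0,"ty": 2,"tz": 0,"rx": 0,"ry": 0,"rz": 0,"grip": 0},{"tx": 0,"ty": 2,"tz": 0,"rx": 0,"ry": 0,"rz": 0,"grip": 0},{"tx": 0,"ty": 2,"tz": 0,"rx": 0,"ry": 0,"rz": 0,"grip": 0},{"tx": 0,"ty": 2,"tz": 0,"rx": 0,"ry": 0,"rz": 0,"grip": 0},{"tx": 0,"ty": 2,"tz": 0,"rx": 0,"ry": 0,"rz": 0,"grip": 0},{"tx": 0,"ty": 2,"tz": 0,"rx": 0,"ry": 0,"rz": 0,"grip": 0},{"tx": 0,"ty": 1,"tz": 0,"rx": 0,"ry": 0,"rz": 0,"grip": 0},{"tx": 0,"ty": 0,"tz": 0,"rx": 0,"ry": 0,"rz": 0,"grip": 0}]'

```text
t: 12.48
eef_pos: [486.4, 48.4, 47.1]
tcp_rot: [-1.571, -0.0, -1.592]
ft_force: [-0.6, -0.1, -2.8]
opening: 0.147
```

Call:
move_arm --rows '[{"tx": 0,"ty": 0,"tz": 0,"rx": 0,"ry": 0,"rz": 0,"grip": 0},{"tx": 0,"ty": 0,"tz": 0,"rx": 0,"ry": 0,"rz": 0,"grip": 0}]'

```text
t: 12.65
eef_pos: [487.5, 48.9, 49.7]
tcp_rot: [-1.567, -0.0, -1.591]
ft_force: [-0.0, 0.8, -2.4]
opening: 0.143
```

```bash
python3 go.py 486.5 48 30.5 -1.59
```

```text
shift cm [ 0.1   1.92 -0.1 ]
turn [-0.004 -0.001  0.   ]  shift after turn [ 0.1   1.92 -0.1 ]
t 12.65 pos [487.5  48.9  49.7] rpy [-1.567 -0.    -1.591] F [-0.   0.8 -2.4] M [ 0.05  0.17 -0.03] open 0.143 j [-0.03  0.59  2.05 -0.    0.49  1.56]
```

Call:
move_arm --rows '[{"tx": 0,"ty": 0.8,"tz": 0,"rx": 0,"ry": 0,"rz": 0,"grip": 0},{"tx": 0,"ty": 0.6,"tz": 0,"rx": 0,"ry": 0,"rz": 0,"grip": 0},{"tx": 0,"ty": 0.3,"tz": 0,"rx": 0,"ry": 0,"rz": 0,"grip": 0},{"tx": 0,"ty": 0.1,"tz": 0,"rx": 0,"ry": 0,"rz": 0,"grip": 0},{"tx": 0,"ty": 0,"tz": 0,"rx": 0,"ry": 0,"rz": 0,"grip": 0},{"tx": 0,"ty": 0,"tz": 0,"rx": 0,"ry": 0,"rz": 0,"grip": 0}]'

```text
t: 13.15
eef_pos: [487.0, 49.3, 30.8]
tcp_rot: [-1.568, -0.0, -1.591]
ft_force: [0.4, -0.1, -1.7]
opening: 0.146
```

```bash
python3 go.py 486.5 48 30.5 -1.59
```

```text
shift cm [ 0.13  0.03 -0.04]
turn [-0.003 -0.001  0.   ]  shift after turn [ 0.13  0.03 -0.04]
t 13.15 pos [487.   49.3  30.8] rpy [-1.568 -0.    -1.591] F [ 0.4 -0.1 -1.7] M [ 0.06  0.18 -0.  ] open 0.146 j [-0.03  0.63  2.06 -0.    0.45  1.56]
```

Call:
move_arm --rows '[{"tx": 0,"ty": 0.05,"tz": 0,"rx": 0,"ry": 0,"rz": 0,"grip": 0},{"tx": 0,"ty": 0,"tz": 0,"rx": 0,"ry": 0,"rz": 0,"grip": 20},{"tx": 0,"ty": 0,"tz": 0,"rx": 0,"ry": 0,"rz": 0,"grip": 40},{"tx": 0,"ty": 0,"tz": 0,"rx": 0,"ry": 0,"rz": 0,"grip": 50},{"tx": 0,"ty": 0,"tz": 0,"rx": 0,"ry": 0,"rz": 0,"grip": 50},{"tx": 0,"ty": -1,"tz": 0,"rx": 0,"ry": 0,"rz": 0,"grip": 50},{"tx": 0,"ty": -2,"tz": 0,"rx": 0,"ry": 0,"rz": 0,"grip": 60},{"tx": 0,"ty": -3,"tz": 0,"rx": 0,"ry": 0,"rz": 0,"grip": 100},{"tx": 0,"ty": -3,"tz": 0,"rx": 0,"ry": 0,"rz": 0,"grip": 100},{"tx": 0,"ty": -3,"tz": 0,"rx": 0,"ry": 0,"rz": 0,"grip": 100}]'

```text
t: 13.98
eef_pos: [486.2, 49.3, 152.4]
tcp_rot: [-1.568, -0.0, -1.591]
ft_force: [0.8, -0.7, -0.8]
opening: 0.703
```

```bash
python3 go.py 468 308 200 -1.59;python3 - <<'E'
from h import *
o=snap('j')
cv2.imwrite("pics/j_crop.png",cv2.resize(o["side"][0][100:280,220:460],(800,600)))
E
```

```text
shift cm [-25.83  -4.77  -2.33]
turn [-0.003 -0.001  0.   ]  shift after turn [-25.83  -4.76  -2.32]
t 13.98 pos [486.2  49.3 152.4] rpy [-1.568 -0.    -1.591] F [ 0.8 -0.7 -0.8] M [ 0.03  0.04 -0.02] open 0.703 j [-0.03  0.41  1.98 -0.    0.75  1.56]
```

View pics/j_crop.png

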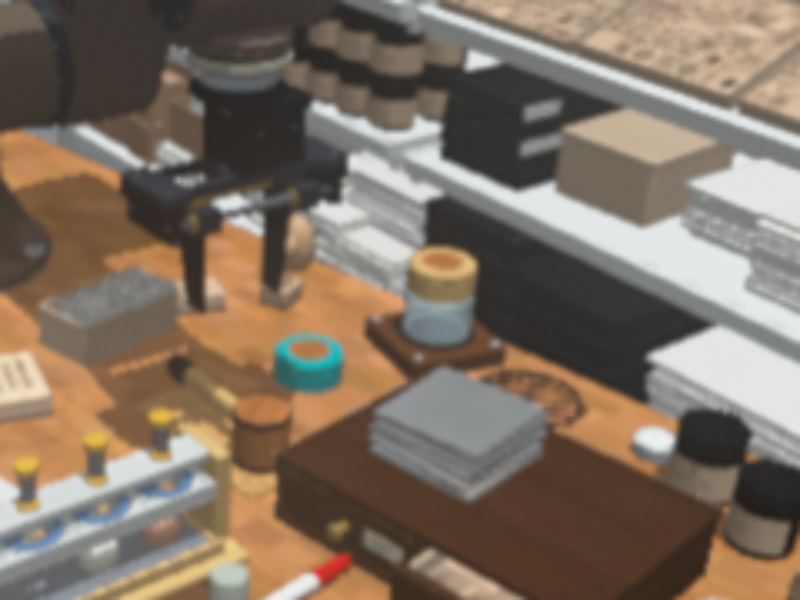

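```bash
python3 - <<'E'
from h import *
for n in("top","side"):
    P=cloud(n,np.load(f"pics/a_{n}.npy")); 
    for x0 in (340,400,440,480,520,560,620):
        for lo,hi in((-300,60),(60,160),(160,280),(280,500)):
            q=P[(P[...,0]>x0)&(P[...,0]<x0+40)&(P[...,2]>lo)&(P[...,2]<hi)&(P[...,1]>345)&(P[...,1]<900)]
            if len(q): print(n,x0,(lo,hi),len(q),"y min/5%",q[:,1].min().round(),np.percentile(q[:,1],5).round())
E
```

```text
top 340 (-300, 60) 694 y min/5% 346.0 354.0
top 340 (60, 160) 21 y min/5% 646.0 646.0
top 340 (160, 280) 762 y min/5% 571.0 577.0
top 340 (280, 500) 244 y min/5% 573.0 575.0
top 400 (-300, 60) 738 y min/5% 346.0 357.0
top 400 (60, 160) 5 y min/5% 647.0 647.0
top 400 (160, 280) 758 y min/5% 571.0 577.0
top 400 (280, 500) 282 y min/5% 573.0 574.0
top 440 (-300, 60) 660 y min/5% 345.0 376.0
top 440 (160, 280) 720 y min/5% 574.0 579.0
top 440 (280, 500) 294 y min/5% 572.0 573.0
top 480 (-300, 60) 744 y min/5% 345.0 369.0
top 480 (160, 280) 724 y min/5% 573.0 579.0
top 480 (280, 500) 307 y min/5% 573.0 575.0
top 520 (-300, 60) 775 y min/5% 346.0 357.0
top 520 (160, 280) 680 y min/5% 574.0 579.0
top 520 (280, 500) 333 y min/5% 574.0 576.0
top 560 (-300, 60) 781 y min/5% 345.0 355.0
top 560 (60, 160) 40 y min/5% 614.0 615.0
top 560 (160, 280) 737 y min/5% 573.0 579.0
top 560 (280, 500) 356 y min/5% 572.0 575.0
top 620 (-300, 60) 705 y min/5% 345.0 355.0
top 620 (60, 160) 106 y min/5% 614.0 617.0
top 620 (160, 280) 684 y min/5% 573.0 579.0
top 620 (280, 500) 382 y min/5% 574.0 576.0
side 340
[... 544 characters left out ...]
 60) 368 y min/5% 345.0 372.0
side 480 (60, 160) 232 y min/5% 681.0 684.0
side 480 (160, 280) 382 y min/5% 570.0 575.0
side 480 (280, 500) 713 y min/5% 571.0 576.0
side 520 (-300, 60) 640 y min/5% 345.0 369.0
side 520 (60, 160) 188 y min/5% 678.0 685.0
side 520 (160, 280) 393 y min/5% 570.0 575.0
side 520 (280, 500) 742 y min/5% 571.0 576.0
side 560 (-300, 60) 500 y min/5% 346.0 356.0
side 560 (60, 160) 80 y min/5% 609.0 618.0
side 560 (160, 280) 453 y min/5% 568.0 576.0
side 560 (280, 500) 799 y min/5% 571.0 577.0
side 620 (-300, 60) 591 y min/5% 346.0 361.0
side 620 (60, 160) 368 y min/5% 611.0 618.0
side 620 (160, 280) 480 y min/5% 570.0 576.0
side 620 (280, 500) 1126 y min/5% 567.0 577.0
```

```bash
python3 - <<'E'
from m import *
for tag in("a","j"):
  for n,box in(("side",(335,160,375,215)),("top",(150,225,200,260))):
    d=np.load(f"pics/{tag}_{n}.npy"); m,P=hmask(n,d,box,91,110); q=P[m];print(tag,n,m.sum(),edgecirc(n,m,98)[0],q.min(0).round(1),q.max(0).round(1))
  d=np.load(f"pics/{tag}_top.npy")
  m,P=hmask("top",d,(155,180,200,225),7,25); print("trivet d",edgecirc("top",m,10)[0],m.sum())
E
```

```text
a side 186 (475.5, 304.0, 37.0) [435.6 127.8  91.1] [663.7 341.8 109.7]
a top 336 (467.9, 308.9, 32.2) [437.2 279.2  91.5] [499.9 340.2 104.1]
trivet d (596.6, 308.5, 51.3) 209
j side 202 (474.7, 302.7, 37.7) [440.7 127.7  91.2] [665.4 338.7 110. ]
j top 331 (467.9, 308.9, 32.2) [437.3 279.4  91.3] [499.8 339.7 105.2]
trivet d (600.5, 305.0, 49.6) 207
```

```bash
python3 - <<'E'
from m import *
print(onplane("side",[(352.7,178.2)],98))
s=cv2.imread("pics/j_side.png"); cv2.imwrite("pics/j2.png",cv2.resize(s[160:220,320:400],(800,600),interpolation=cv2.INTER_CUBIC))
t=cv2.imread("pics/j_top.png"); cv2.imwrite("pics/j3.png",cv2.resize(t[180:270,140:260],(800,600),interpolation=cv2.INTER_CUBIC))
E
python3 go.py 468.3 308 150 -1.59
```

```text
[[469.20321147 310.40532446  98.        ]]
shift cm [-25.82   0.46  -2.51]
turn [-0.011 -0.001  0.   ]  shift after turn [-25.83   0.49  -2.48]
t 14.08 pos [488.2  49.3 154.9] rpy [-1.56  -0.    -1.591] F [ 0.  0. -1.] M [0.04 0.05 0.03] open 0.788 j [-0.03  0.41  1.98 -0.    0.75  1.56]
```

View pics/j2.png

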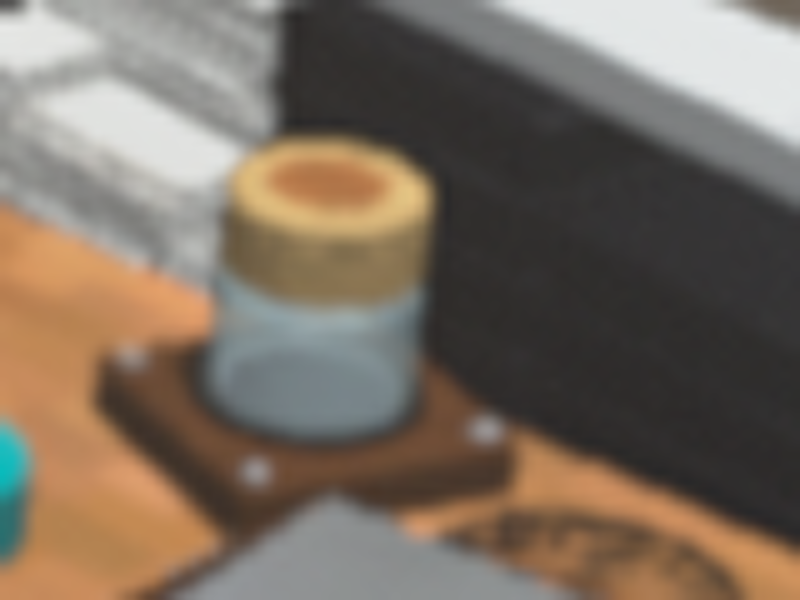

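View pics/j3.png

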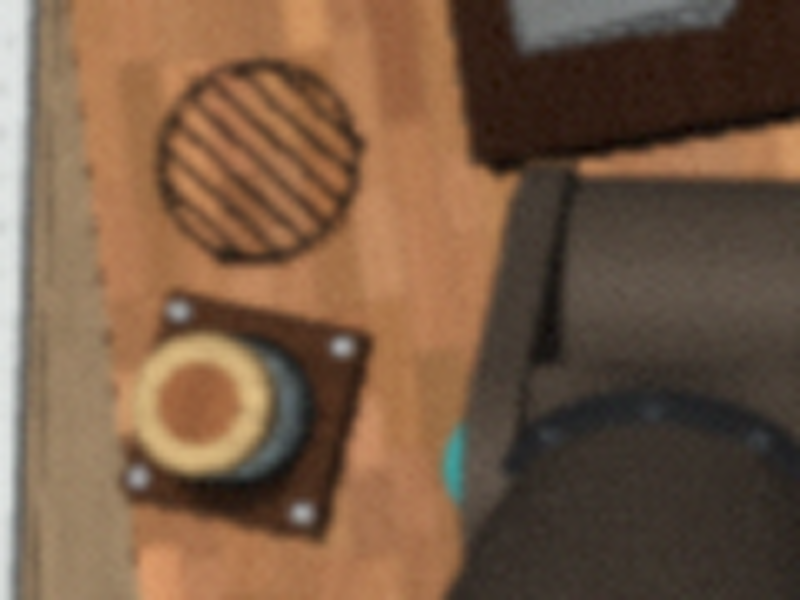

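Call:
move_arm --rows '[{"tx": -2,"ty": -1,"tz": -0.2,"rx": 0,"ry": 0,"rz": 0,"grip": 100},{"tx": -3,"ty": -1,"tz": -0.3,"rx": 0,"ry": 0,"rz": 0,"grip": 100},{"tx": -3,"ty": -1,"tz": -0.3,"rx": 0,"ry": 0,"rz": 0,"grip": 100},{"tx": -3,"ty": 0,"tz": -0.3,"rx": 0,"ry": 0,"rz": 0,"grip": 100},{"tx": -3,"ty": 0,"tz": -0.3,"rx": 0,"ry": 0,"rz": 0,"grip": 100},{"tx": -3,"ty": 0,"tz": -0.3,"rx": 0,"ry": 0,"rz": 0,"grip": 100},{"tx": -3,"ty": 0,"tz": -0.3,"rx": 0,"ry": 0,"rz": 0,"grip": 100},{"tx": -3,"ty": 0,"tz": -0.3,"rx": 0,"ry": 0,"rz": 0,"grip": 100},{"tx": -2.8,"ty": 0,"tz": 0,"rx": 0,"ry": 0,"rz": 0,"grip": 100},{"tx": 0,"ty": 0,"tz": 0,"rx": 0,"ry": 0,"rz": 0,"grip": 100}]'

```text
t: 14.92
eef_pos: [468.3, 311.4, 180.0]
tcp_rot: [-1.567, 0.001, -1.588]
ft_force: [-0.1, -1.0, -0.4]
opening: 0.999
```

Call:
move_arm --rows '[{"tx": 0,"ty": 0,"tz": 0,"rx": 0,"ry": 0,"rz": 0,"grip": 100},{"tx": 0,"ty": 0,"tz": 0,"rx": 0,"ry": 0,"rz": 0,"grip": 100}]'

```text
t: 15.08
eef_pos: [468.3, 307.2, 179.9]
tcp_rot: [-1.569, -0.001, -1.591]
ft_force: [1.5, -0.7, 0.2]
opening: 1.0
```

```bash
python3 go.py 468.7 308.6 88 -1.59;python3 - <<'E'
from h import *
o=snap('k')
cv2.imwrite("pics/k_crop.png",cv2.resize(o["side"][0][100:240,260:440],(770,600)))
E
```

```text
shift cm [-0.15  9.19  0.01]
turn [-0.002 -0.001  0.001]  shift after turn [-0.14  9.19  0.03]
t 15.08 pos [468.3 307.2 179.9] rpy [-1.569e+00 -1.000e-03 -1.591e+00] F [ 1.5 -0.7  0.2] M [0.08 0.   0.02] open 1.0 j [ 0.46  0.46  1.78 -0.    0.9   2.06]
```

View pics/k_crop.png

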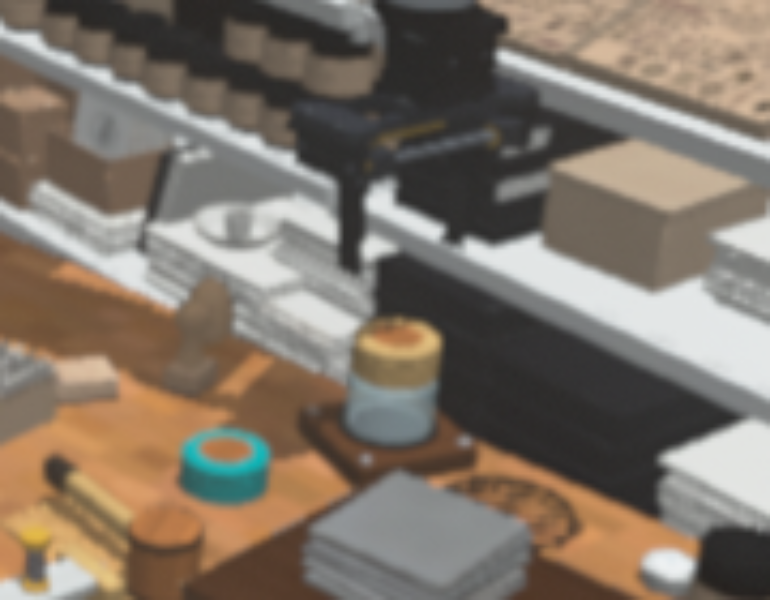

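Call:
move_arm --rows '[{"tx": -0.1,"ty": 1.3,"tz": 0,"rx": 0,"ry": 0,"rz": 0,"grip": 100},{"tx": 0,"ty": 1.5,"tz": 0,"rx": 0,"ry": 0,"rz": 0,"grip": 100},{"tx": 0,"ty": 1.5,"tz": 0,"rx": 0,"ry": 0,"rz": 0,"grip": 100},{"tx": 0,"ty": 1.5,"tz": 0,"rx": 0,"ry": 0,"rz": 0,"grip": 100},{"tx": 0,"ty": 1.5,"tz": 0,"rx": 0,"ry": 0,"rz": 0,"grip": 100},{"tx": 0,"ty": 1.5,"tz": 0,"rx": 0,"ry": 0,"rz": 0,"grip": 100},{"tx": 0,"ty": 0.3,"tz": 0,"rx": 0,"ry": 0,"rz": 0,"grip": 100},{"tx": 0,"ty": 0,"tz": 0,"rx": 0,"ry": 0,"rz": 0,"grip": 100},{"tx": 0,"ty": 0,"tz": 0,"rx": 0,"ry": 0,"rz": 0,"grip": 100}]'

```text
t: 15.93
eef_pos: [469.4, 308.3, 89.8]
tcp_rot: [-1.567, 0.0, -1.592]
ft_force: [-0.6, 1.0, 0.5]
opening: 1.0
```

```bash
python3 go.py 468.7 308.6 88 -1.59
```

```text
shift cm [-0.03  0.18 -0.07]
turn [-0.003 -0.002 -0.   ]  shift after turn [-0.03  0.18 -0.07]
t 15.93 pos [469.4 308.3  89.8] rpy [-1.567  0.    -1.592] F [-0.6  1.   0.5] M [0.01 0.05 0.01] open 1.0 j [ 0.46  0.59  1.85 -0.    0.7   2.06]
```

Call:
move_arm --rows '[{"tx": 0,"ty": 0.15,"tz": -0.05,"rx": 0,"ry": 0,"rz": 0,"grip": 85},{"tx": 0,"ty": 0,"tz": 0,"rx": 0,"ry": 0,"rz": 0,"grip": 75},{"tx": 0,"ty": 0,"tz": 0,"rx": 0,"ry": 0,"rz": 0,"grip": 75},{"tx": 0,"ty": 0,"tz": 0,"rx": 0,"ry": 0,"rz": 0,"grip": 70},{"tx": 0,"ty": 0,"tz": 0,"rx": 0,"ry": 0,"rz": 0,"grip": 70}]'

```text
t: 16.35
eef_pos: [468.6, 308.8, 88.0]
tcp_rot: [-1.567, 0.0, -1.591]
ft_force: [-0.1, -0.3, -0.1]
opening: 0.728
```

```bash
python3 go.py 468.7 308.6 88 -1.59
```

```text
shift cm [0.02 0.   0.01]
turn [-0.003 -0.001 -0.   ]  shift after turn [0.02 0.   0.01]
t 16.35 pos [468.6 308.8  88. ] rpy [-1.567  0.    -1.591] F [-0.1 -0.3 -0.1] M [0.06 0.04 0.01] open 0.728 j [ 0.47  0.59  1.86 -0.    0.69  2.06]
```

Call:
move_arm --rows '[{"tx": 0,"ty": 0,"tz": 0,"rx": 0,"ry": 0,"rz": 0,"grip": 50},{"tx": 0,"ty": 0,"tz": 0,"rx": 0,"ry": 0,"rz": 0,"grip": 50},{"tx": 0,"ty": 0,"tz": 0,"rx": 0,"ry": 0,"rz": 0,"grip": 50},{"tx": 0,"ty": 0,"tz": 0,"rx": 0,"ry": 0,"rz": 0,"grip": 40},{"tx": 0,"ty": 0,"tz": 0,"rx": 0,"ry": 0,"rz": 0,"grip": 40}]'

```text
t: 16.77
eef_pos: [468.7, 309.5, 88.0]
tcp_rot: [-1.567, 0.001, -1.591]
ft_force: [-0.9, 4.5, 1.2]
opening: 0.684
```

```bash
python3 go.py 468.7 308.6 88 -1.59
```

```text
shift cm [0.09 0.   0.  ]
turn [-0.004 -0.001 -0.001]  shift after turn [0.09 0.   0.  ]
t 16.77 pos [468.7 309.5  88. ] rpy [-1.567e+00  1.000e-03 -1.591e+00] F [-0.9  4.5  1.2] M [0.79 0.08 0.02] open 0.684 j [ 0.47  0.59  1.86 -0.    0.69  2.06]
```

Call:
move_arm --rows '[{"tx": -0.07,"ty": 0,"tz": 0,"rx": -0.003,"ry": -0.03,"rz": 0,"grip": 0},{"tx": 0,"ty": -0.02,"tz": 0,"rx": 0,"ry": -0.1,"rz": 0,"grip": 0},{"tx": 0,"ty": -0.024,"tz": 0,"rx": 0,"ry": -0.1,"rz": 0,"grip": 0},{"tx": 0,"ty": -0.024,"tz": 0,"rx": 0,"ry": -0.1,"rz": 0,"grip": 0},{"tx": 0,"ty": -0.024,"tz": 0,"rx": 0,"ry": -0.1,"rz": 0,"grip": 0}]'

```text
t: 17.18
eef_pos: [469.1, 309.6, 89.0]
tcp_rot: [-1.569, -0.0, -1.156]
ft_force: [0.8, 0.2, 2.1]
opening: 0.688
```

```bash
python3 go.py 468.7 308.6 88 -1.59;python3 - <<'E'
from h import *
o=snap('l')
cv2.imwrite("pics/l_crop.png",cv2.resize(o["side"][0][120:240,270:430],(800,600)))
E
```

```text
shift cm [ 0.08  0.1  -0.07]
turn [-0.001  0.434 -0.   ]  shift after turn [ 0.1   0.1  -0.03]
t 17.18 pos [469.1 309.6  89. ] rpy [-1.569 -0.    -1.156] F [0.8 0.2 2.1] M [-0.09 -0.3  -0.15] open 0.688 j [ 0.47  0.59  1.85 -0.    0.7   1.62]
```

View pics/l_crop.png

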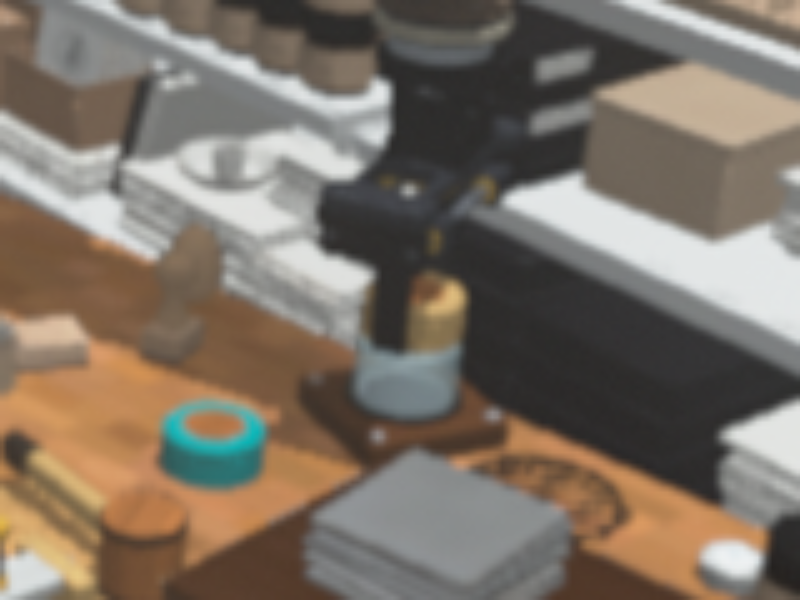

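Call:
move_arm --rows '[{"tx": 0,"ty": -0.024,"tz": 0,"rx": 0,"ry": -0.1,"rz": 0,"grip": 0},{"tx": 0,"ty": -0.024,"tz": 0,"rx": 0,"ry": -0.1,"rz": 0,"grip": 0},{"tx": 0,"ty": -0.024,"tz": 0,"rx": 0,"ry": -0.1,"rz": 0,"grip": 0},{"tx": 0,"ty": -0.024,"tz": 0,"rx": 0,"ry": -0.1,"rz": 0,"grip": 0},{"tx": 0,"ty": -0.024,"tz": 0,"rx": 0,"ry": -0.1,"rz": 0,"grip": 0},{"tx": 0,"ty": -0.024,"tz": 0,"rx": 0,"ry": -0.1,"rz": 0,"grip": 0},{"tx": 0,"ty": -0.024,"tz": 0,"rx": 0,"ry": -0.1,"rz": 0,"grip": 0},{"tx": 0,"ty": -0.024,"tz": 0,"rx": 0,"ry": -0.1,"rz": 0,"grip": 0},{"tx": 0,"ty": -0.024,"tz": 0,"rx": 0,"ry": -0.1,"rz": 0,"grip": 0},{"tx": 0,"ty": -0.024,"tz": 0,"rx": 0,"ry": -0.1,"rz": 0,"grip": 0}]'

```text
t: 18.12
eef_pos: [468.4, 309.4, 90.9]
tcp_rot: [-1.571, 0.0, -0.16]
ft_force: [0.4, 0.8, -0.8]
opening: 0.689
```

```bash
python3 go.py 469 309.6 92
```

```text
shift cm [ 0.06 -0.11  0.03]
t 18.12 pos [468.4 309.4  90.9] rpy [-1.571  0.    -0.16 ] F [ 0.4  0.8 -0.8] M [ 0.07 -0.13 -0.04] open 0.689 j [ 0.47  0.59  1.85 -0.    0.7   0.63]
```

Call:
move_arm --rows '[{"tx": 0,"ty": -0.024,"tz": 0,"rx": 0,"ry": -0.1,"rz": 0,"grip": 0},{"tx": 0,"ty": -0.024,"tz": 0,"rx": 0,"ry": -0.1,"rz": 0,"grip": 0},{"tx": 0,"ty": -0.024,"tz": 0,"rx": 0,"ry": -0.1,"rz": 0,"grip": 0},{"tx": 0,"ty": -0.024,"tz": 0,"rx": 0,"ry": -0.1,"rz": 0,"grip": 0},{"tx": 0,"ty": -0.024,"tz": 0,"rx": 0,"ry": -0.1,"rz": 0,"grip": 0},{"tx": 0,"ty": -0.024,"tz": 0,"rx": 0,"ry": -0.1,"rz": 0,"grip": 0},{"tx": 0,"ty": -0.024,"tz": 0,"rx": 0,"ry": -0.1,"rz": 0,"grip": 0},{"tx": 0,"ty": -0.024,"tz": 0,"rx": 0,"ry": -0.1,"rz": 0,"grip": 0},{"tx": 0,"ty": -0.024,"tz": 0,"rx": 0,"ry": -0.1,"rz": 0,"grip": 0},{"tx": 0,"ty": -0.024,"tz": 0,"rx": 0,"ry": -0.1,"rz": 0,"grip": 0}]'

```text
t: 18.95
eef_pos: [469.0, 309.5, 93.5]
tcp_rot: [-1.571, -0.001, 0.84]
ft_force: [1.9, -0.6, -0.9]
opening: 0.684
```

Call:
move_arm --rows '[{"tx": 0,"ty": -0.024,"tz": 0,"rx": 0,"ry": -0.1,"rz": 0,"grip": 0},{"tx": 0,"ty": -0.024,"tz": 0,"rx": 0,"ry": -0.1,"rz": 0,"grip": 0},{"tx": 0,"ty": -0.024,"tz": 0,"rx": 0,"ry": -0.1,"rz": 0,"grip": 0},{"tx": 0,"ty": -0.024,"tz": 0,"rx": 0,"ry": -0.1,"rz": 0,"grip": 0},{"tx": 0,"ty": -0.024,"tz": 0,"rx": 0,"ry": -0.1,"rz": 0,"grip": 0},{"tx": 0,"ty": -0.024,"tz": 0,"rx": 0,"ry": -0.1,"rz": 0,"grip": 0},{"tx": 0,"ty": -0.024,"tz": 0,"rx": 0,"ry": -0.1,"rz": 0,"grip": 0},{"tx": 0,"ty": -0.024,"tz": 0,"rx": 0,"ry": -0.1,"rz": 0,"grip": 0},{"tx": 0,"ty": -0.024,"tz": 0,"rx": 0,"ry": -0.1,"rz": 0,"grip": 0},{"tx": 0,"ty": -0.024,"tz": 0,"rx": 0,"ry": -0.1,"rz": 0,"grip": 0}]'

```text
t: 19.78
eef_pos: [468.5, 309.3, 95.7]
tcp_rot: [-1.57, 0.0, 1.84]
ft_force: [0.4, 0.8, -1.3]
opening: 0.686
```

```bash
python3 go.py 469 309.6 92
```

```text
shift cm [ 0.01  0.37 -0.06]
t 19.78 pos [468.5 309.3  95.7] rpy [-1.57  0.    1.84] F [ 0.4  0.8 -1.3] M [ 0.2  -0.3  -0.02] open 0.686 j [ 0.47  0.58  1.85 -0.    0.71 -1.37]
```

Call:
move_arm --rows '[{"tx": 0,"ty": -0.024,"tz": 0,"rx": 0,"ry": -0.1,"rz": 0,"grip": 0},{"tx": 0,"ty": -0.024,"tz": 0,"rx": 0,"ry": -0.1,"rz": 0,"grip": 0},{"tx": 0,"ty": -0.024,"tz": 0,"rx": 0,"ry": -0.1,"rz": 0,"grip": 0},{"tx": 0,"ty": -0.024,"tz": 0,"rx": 0,"ry": -0.1,"rz": 0,"grip": 0},{"tx": 0,"ty": -0.024,"tz": 0,"rx": 0,"ry": -0.1,"rz": 0,"grip": 0},{"tx": 0,"ty": -0.024,"tz": 0,"rx": 0,"ry": -0.1,"rz": 0,"grip": 0},{"tx": 0,"ty": -0.024,"tz": 0,"rx": 0,"ry": -0.1,"rz": 0,"grip": 0},{"tx": 0,"ty": -0.02,"tz": 0,"rx": 0,"ry": -0.1,"rz": 0,"grip": 0},{"tx": 0,"ty": -0.02,"tz": 0,"rx": 0,"ry": -0.1,"rz": 0,"grip": 0},{"tx": 0,"ty": -0.02,"tz": 0,"rx": 0,"ry": -0.1,"rz": 0,"grip": 0}]'

```text
t: 20.62
eef_pos: [468.3, 309.3, 98.0]
tcp_rot: [-1.57, -0.0, 2.84]
ft_force: [0.1, -0.9, -0.0]
opening: 0.684
```

```bash
python3 go.py 469 309.6 92;python3 - <<'E'
from h import *
o=snap('n')
cv2.imwrite("pics/n_crop.png",cv2.resize(o["side"][0][120:240,270:430],(800,600)))
E
```

```text
shift cm [-0.06  0.6  -0.05]
t 20.62 pos [468.3 309.3  98. ] rpy [-1.57 -0.    2.84] F [ 0.1 -0.9 -0. ] M [ 0.19 -0.08  0.02] open 0.684 j [ 0.47  0.58  1.85 -0.    0.72 -2.37]
```

View pics/n_crop.png

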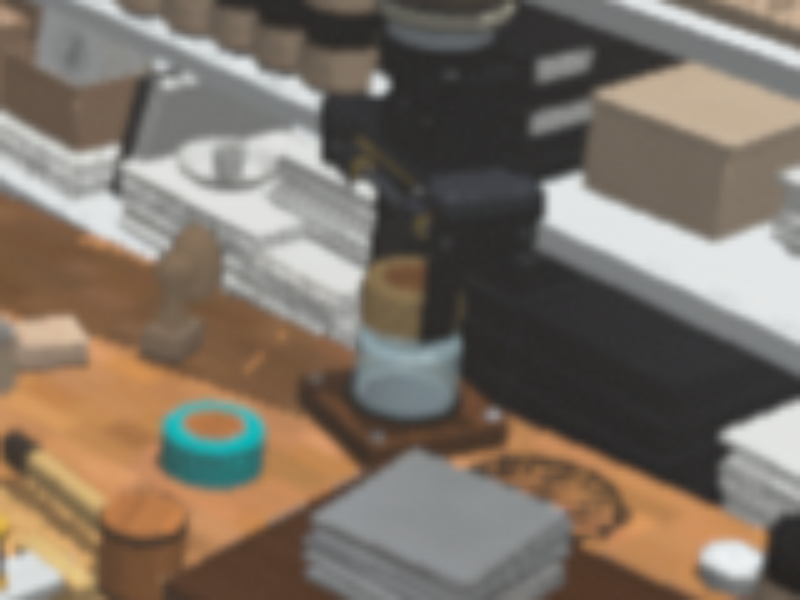

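Turned 4.43 rad with a 10 mm rise. Lift slowly, watching the force.

Call:
move_arm --rows '[{"tx": 0,"ty": -0.2,"tz": 0,"rx": 0,"ry": 0,"rz": 0,"grip": 0},{"tx": 0,"ty": -0.2,"tz": 0,"rx": 0,"ry": 0,"rz": 0,"grip": 0}]'

```text
t: 20.88
eef_pos: [468.4, 309.4, 102.1]
tcp_rot: [-1.57, -0.0, 2.835]
ft_force: [-0.4, -0.0, -0.9]
opening: 0.685
```

Call:
move_arm --rows '[{"tx": 0,"ty": -0.2,"tz": 0,"rx": 0,"ry": 0,"rz": 0,"grip": 0},{"tx": 0,"ty": -0.2,"tz": 0,"rx": 0,"ry": 0,"rz": 0,"grip": 0},{"tx": 0,"ty": 0,"tz": 0,"rx": 0,"ry": 0,"rz": 0,"grip": 0}]'

```text
t: 21.13
eef_pos: [468.7, 309.5, 106.6]
tcp_rot: [-1.571, 0.001, 2.838]
ft_force: [-0.6, 0.4, -2.2]
opening: 0.684
```

Call:
move_arm --rows '[{"tx": 0,"ty": -1,"tz": 0,"rx": 0,"ry": 0,"rz": 0,"grip": 0},{"tx": 0,"ty": -1.5,"tz": 0,"rx": 0,"ry": 0,"rz": 0,"grip": 0},{"tx": 0,"ty": -1.5,"tz": 0,"rx": 0,"ry": 0,"rz": 0,"grip": 0},{"tx": 0,"ty": -1.5,"tz": 0,"rx": 0,"ry": 0,"rz": 0,"grip": 0},{"tx": 0,"ty": 0,"tz": 0,"rx": 0,"ry": 0,"rz": 0,"grip": 0},{"tx": 0,"ty": 0,"tz": 0,"rx": 0,"ry": 0,"rz": 0,"grip": 0}]'

```text
t: 21.63
eef_pos: [468.7, 309.5, 161.9]
tcp_rot: [-1.572, 0.001, 2.839]
ft_force: [0.2, 0.2, -1.5]
opening: 0.684
```

```bash
python3 go.py 596 308 160;python3 - <<'E'
from m import *
o=snap('o')
cv2.imwrite("pics/o_crop.png",cv2.resize(o["side"][0][120:240,270:430],(800,600)))
cv2.imwrite("pics/o_crop2.png",cv2.resize(o["top"][0][170:270,140:280],(770,550)))
d=o["top"][1]
m,P=hmask("top",d,(155,180,200,225),7,25); print("trivet d",edgecirc("top",m,10)[0],m.sum())
E
```

```text
shift cm [-12.19   0.21  -3.65]
t 21.63 pos [468.7 309.5 161.9] rpy [-1.572e+00  1.000e-03  2.839e+00] F [ 0.2  0.2 -1.5] M [ 0.16 -0.1   0.02] open 0.684 j [ 0.47  0.49  1.8  -0.    0.86 -2.37]
trivet d (589.3, 314.3, 47.9) 137
```

View pics/o_crop.png

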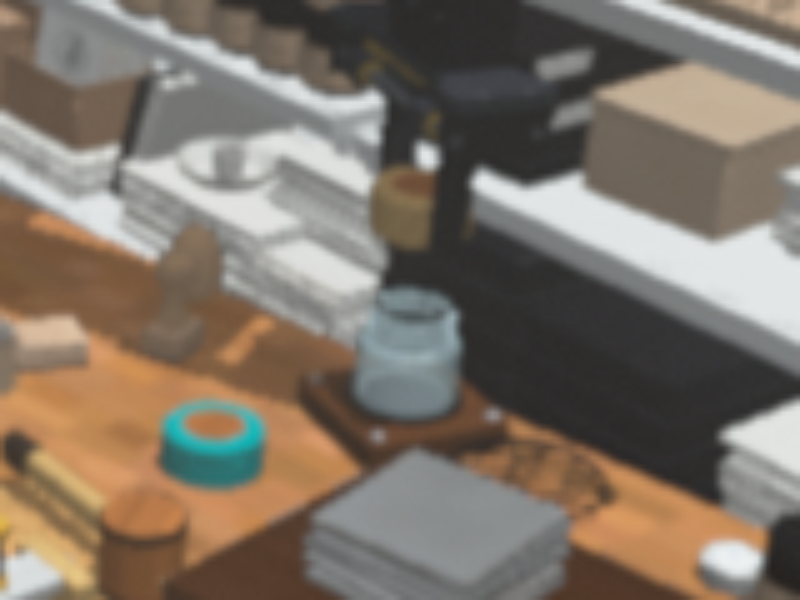

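View pics/o_crop2.png

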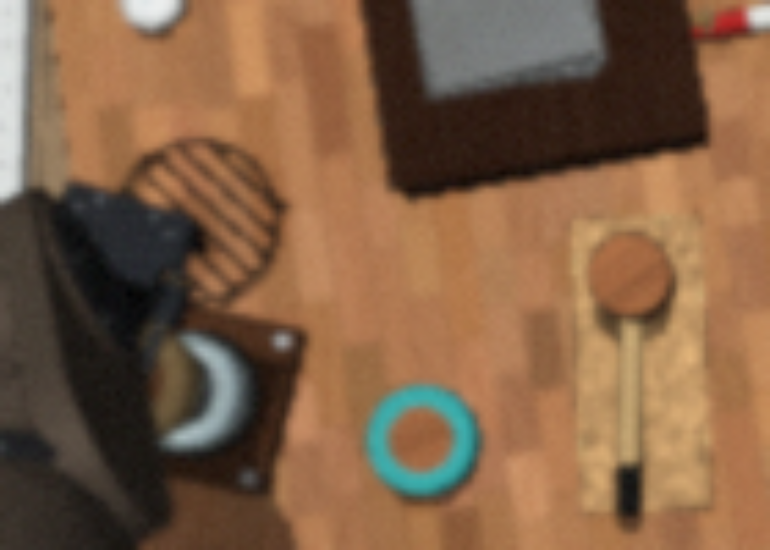

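Call:
move_arm --rows '[{"tx": 0,"ty": -0.5,"tz": 0,"rx": 0,"ry": 0.12,"rz": 0,"grip": 0},{"tx": 0,"ty": -0.5,"tz": 0,"rx": 0,"ry": 0.12,"rz": 0,"grip": 0},{"tx": 0,"ty": 0,"tz": 0,"rx": 0,"ry": 0.12,"rz": 0,"grip": 0},{"tx": 0,"ty": 0,"tz": 0,"rx": 0,"ry": 0.12,"rz": 0,"grip": 0},{"tx": 0,"ty": 0,"tz": 0,"rx": 0,"ry": 0.12,"rz": 0,"grip": 0},{"tx": 0,"ty": 0,"tz": 0,"rx": 0,"ry": 0.12,"rz": 0,"grip": 0},{"tx": 0,"ty": 0,"tz": 0,"rx": 0,"ry": 0.12,"rz": 0,"grip": 0},{"tx": 0,"ty": 0,"tz": 0,"rx": 0,"ry": 0.12,"rz": 0,"grip": 0},{"tx": 0,"ty": 0,"tz": 0,"rx": 0,"ry": 0.12,"rz": 0,"grip": 0},{"tx": 0,"ty": 0,"tz": 0,"rx": 0,"ry": 0.12,"rz": 0,"grip": 0}]'

```text
t: 22.57
eef_pos: [468.2, 309.2, 170.0]
tcp_rot: [-1.569, 0.001, 1.633]
ft_force: [0.1, 0.0, -1.0]
opening: 0.685
```

Call:
move_arm --rows '[{"tx": 0,"ty": 0,"tz": 0,"rx": 0,"ry": 0.07,"rz": 0,"grip": 0},{"tx": -3,"ty": 0,"tz": -1,"rx": 0,"ry": 0,"rz": 0,"grip": 0},{"tx": -3,"ty": 0,"tz": -2,"rx": 0,"ry": 0,"rz": 0,"grip": 0},{"tx": -3,"ty": 0,"tz": -2,"rx": 0,"ry": 0,"rz": 0,"grip": 0},{"tx": -3,"ty": 0,"tz": -2,"rx": 0,"ry": 0,"rz": 0,"grip": 0},{"tx": -3,"ty": 0,"tz": -2,"rx": 0,"ry": 0,"rz": 0,"grip": 0},{"tx": 0,"ty": 0,"tz": 0,"rx": 0,"ry": 0,"rz": 0,"grip": 0},{"tx": 0,"ty": 0,"tz": 0,"rx": 0,"ry": 0,"rz": 0,"grip": 0}]'

```text
t: 23.23
eef_pos: [558.6, 157.7, 169.9]
tcp_rot: [-1.569, 0.0, 1.566]
ft_force: [0.5, -0.5, 0.5]
opening: 0.682
```

```bash
python3 go.py 574 316 160;python3 - <<'E'
from m import *
o=snap('p')
cv2.imwrite("pics/p_crop2.png",cv2.resize(o["top"][0][170:270,140:280],(770,550)))
d=o["top"][1]
for b in((155,185,200,235),):
  m,P=hmask("top",d,b,6,25); print("trivet d",edgecirc("top",m,10)[0],m.sum())
E
```

```text
shift cm [15.84  0.99 -1.46]
t 23.23 pos [558.6 157.7 169.9] rpy [-1.569  0.     1.566] F [ 0.5 -0.5  0.5] M [ 0.07 -0.11  0.05] open 0.682 j [ 0.16  0.5   1.74 -0.    0.9  -1.4 ]
trivet d (567.9, 362.9, 17.1) 24
```

View pics/p_crop2.png

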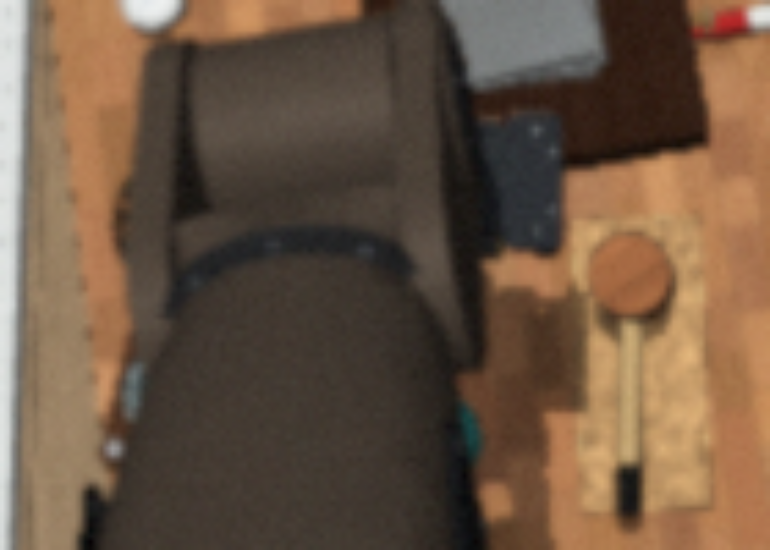

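Call:
move_arm --rows '[{"tx": -3,"ty": 0,"tz": 0,"rx": 0,"ry": 0,"rz": 0,"grip": 0},{"tx": -3,"ty": 0,"tz": 0,"rx": 0,"ry": 0,"rz": 0,"grip": 0},{"tx": -3,"ty": 0,"tz": 0,"rx": 0,"ry": 0,"rz": 0,"grip": 0},{"tx": -3,"ty": 0,"tz": 0,"rx": 0,"ry": 0,"rz": 0,"grip": 0},{"tx": -3,"ty": 0,"tz": 0,"rx": 0,"ry": 0,"rz": 0,"grip": 0},{"tx": 0,"ty": 0,"tz": 0,"rx": 0,"ry": 0,"rz": 0,"grip": 0}]'

```text
t: 23.83
eef_pos: [557.6, 6.7, 171.0]
tcp_rot: [-1.57, 0.001, 1.568]
ft_force: [-0.5, 1.1, -0.3]
opening: 0.688
```

```bash
python3 go.py 574 316 160;python3 - <<'E'
from m import *
o=snap('q')
cv2.imwrite("pics/q_crop2.png",cv2.resize(o["top"][0][170:270,140:280],(770,550)))
d=o["top"][1]
for b in((155,185,200,230),):
  m,P=hmask("top",d,b,6,20); print("trivet d",edgecirc("top",m,10)[0],m.sum())
T=o["top"][0]
g=cv2.cvtColor(T,cv2.COLOR_BGR2GRAY);mm=np.zeros_like(m);mm[190:228,155:200]=g[190:228,155:200]<75
mm=cv2.morphologyEx(mm.astype(np.uint8),cv2.MORPH_CLOSE,np.ones((7,7)));print("trivet g",edgecirc("top",mm,11)[0])
m,P=hmask("top",d,(150,220,205,265),80,100);print("jar rim",edgecirc("top",m,88)[0],m.sum())
E
```

```text
shift cm [30.93  1.07 -1.55]
t 23.83 pos [557.6   6.7 171. ] rpy [-1.570e+00  1.000e-03  1.568e+00] F [-0.5  1.1 -0.3] M [ 0.11 -0.15  0.04] open 0.688 j [-0.11  0.47  1.8  -0.    0.88 -1.67]
trivet d (567.5, 318.1, 58.4) 249
trivet g (560.4, 306.5, 52.6)
jar rim (467.6, 308.1, 28.1) 97
```

View pics/q_crop2.png

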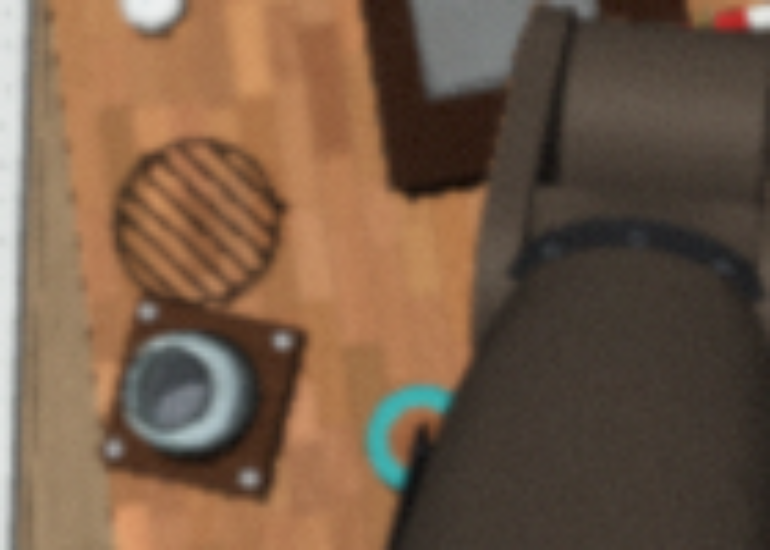

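```bash
python3 - <<'E'
from m import *
print(onplane("top",[(176.3,210.3)],11))
T=cv2.imread("pics/q_top.png")
g=cv2.cvtColor(T,cv2.COLOR_BGR2GRAY);cv2.imwrite("pics/q5.png",cv2.resize(T[190:230,155:200],(675,600),interpolation=cv2.INTER_CUBIC))
# edge: radial scan of the darkest px near r=54mm
C=onplane("top",[(176.3,210.3)],11)[0]
best=[]
for a in np.radians(np.arange(0,360,6)):
    rr=np.arange(46,60,.5); uv=proj("top",np.c_[C[0]+rr*np.cos(a),C[1]+rr*np.sin(a),rr*0+8]).astype(np.float32)
    val=cv2.remap(g,uv[:,0].reshape(-1,1),uv[:,1].reshape(-1,1),cv2.INTER_LINEAR).ravel()
    i=val.argmin()
    if val[i]<80 and 0<i<len(rr)-1: best.append(C[:2]+rr[i]*np.array([np.cos(a),np.sin(a)]))
b=np.array(best); A=np.c_[2*b,np.ones(len(b))]; s=np.linalg.lstsq(A,(b**2).sum(1),rcond=None)[0]
print(len(b),s[:2],np.sqrt(s[2]+s[:2]@s[:2]))
S=cv2.imread("pics/q_side.png");cv2.imwrite("pics/q6.png",cv2.resize(S[180:240,330:410],(800,600),interpolation=cv2.INTER_CUBIC))
E
```

```text
[[572.82660116 312.57954094  11.        ]]
33 [572.14915945 315.45600303] 49.92457386881665
```

View pics/q6.png

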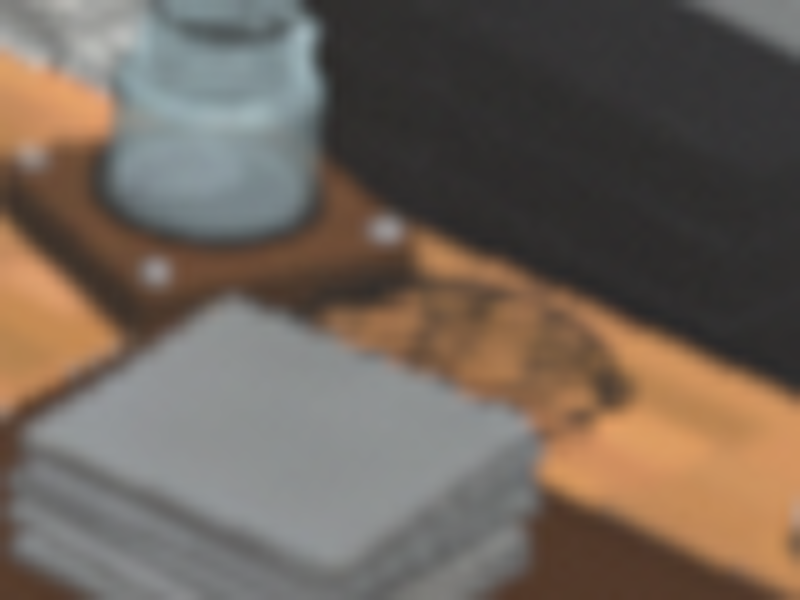

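View pics/q5.png

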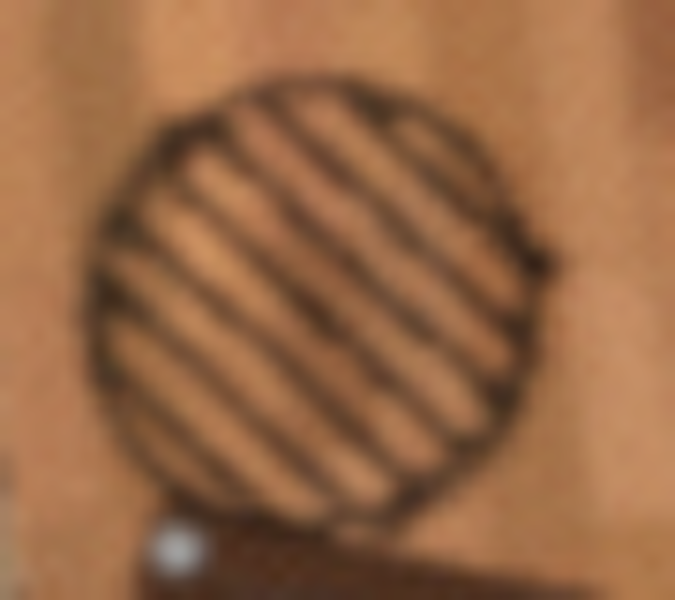

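Call:
move_arm --rows '[{"tx": 3,"ty": 0,"tz": -0.2,"rx": 0,"ry": 0,"rz": 0,"grip": 0},{"tx": 3.3,"ty": 0,"tz": -0.2,"rx": 0,"ry": 0,"rz": 0,"grip": 0},{"tx": 3.3,"ty": 0,"tz": -0.2,"rx": 0,"ry": 0,"rz": 0,"grip": 0},{"tx": 3.3,"ty": 0,"tz": -0.2,"rx": 0,"ry": 0,"rz": 0,"grip": 0},{"tx": 3.3,"ty": 0,"tz": -0.2,"rx": 0,"ry": 0,"rz": 0,"grip": 0},{"tx": 3.3,"ty": 0,"tz": -0.2,"rx": 0,"ry": 0,"rz": 0,"grip": 0},{"tx": 3.3,"ty": 0,"tz": -0.2,"rx": 0,"ry": 0,"rz": 0,"grip": 0},{"tx": 3.3,"ty": 0,"tz": -0.2,"rx": 0,"ry": 0,"rz": 0,"grip": 0},{"tx": 3,"ty": 0,"tz": 0,"rx": 0,"ry": 0,"rz": 0,"grip": 0},{"tx": 1.8,"ty": 0,"tz": 0,"rx": 0,"ry": 0,"rz": 0,"grip": 0}]'

```text
t: 24.77
eef_pos: [572.7, 323.2, 170.8]
tcp_rot: [-1.57, -0.0, 1.573]
ft_force: [1.1, 0.2, -0.8]
opening: 0.683
```

Call:
move_arm --rows '[{"tx": 0,"ty": 1,"tz": 0,"rx": 0,"ry": 0,"rz": 0,"grip": 0},{"tx": 0,"ty": 1.5,"tz": 0,"rx": 0,"ry": 0,"rz": 0,"grip": 0},{"tx": 0,"ty": 1.5,"tz": 0,"rx": 0,"ry": 0,"rz": 0,"grip": 0},{"tx": 0,"ty": 1.5,"tz": 0,"rx": 0,"ry": 0,"rz": 0,"grip": 0},{"tx": 0,"ty": 1.5,"tz": 0,"rx": 0,"ry": 0,"rz": 0,"grip": 0},{"tx": 0,"ty": 1.5,"tz": 0,"rx": 0,"ry": 0,"rz": 0,"grip": 0},{"tx": 0,"ty": 1.5,"tz": 0,"rx": 0,"ry": 0,"rz": 0,"grip": 0},{"tx": 0,"ty": 0,"tz": 0,"rx": 0,"ry": 0,"rz": 0,"grip": 0},{"tx": 0,"ty": 0,"tz": 0,"rx": 0,"ry": 0,"rz": 0,"grip": 0}]'

```text
t: 25.52
eef_pos: [573.5, 318.7, 70.5]
tcp_rot: [-1.569, 0.001, 1.57]
ft_force: [1.3, -1.0, 0.7]
opening: 0.686
```

```bash
python3 go.py 574 315 32;python3 - <<'E'
from h import *
o=snap('r')
cv2.imwrite("pics/r_crop.png",cv2.resize(o["side"][0][120:240,270:430],(800,600)))
E
```

```text
shift cm [-0.37  3.85 -0.06]
t 25.52 pos [573.5 318.7  70.5] rpy [-1.569e+00  1.000e-03  1.570e+00] F [ 1.3 -1.   0.7] M [ 0.14 -0.15  0.02] open 0.686 j [ 0.41  0.72  1.62 -0.    0.81 -1.16]
```

View pics/r_crop.png

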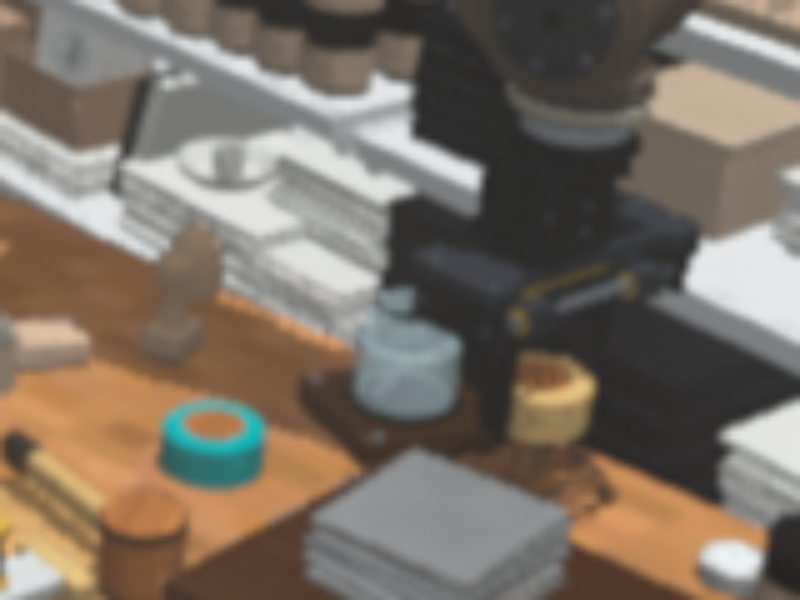

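Call:
move_arm --rows '[{"tx": -0.35,"ty": 1,"tz": 0,"rx": 0,"ry": 0,"rz": 0,"grip": 0},{"tx": 0,"ty": 1,"tz": 0,"rx": 0,"ry": 0,"rz": 0,"grip": 0},{"tx": 0,"ty": 1,"tz": 0,"rx": 0,"ry": 0,"rz": 0,"grip": 0},{"tx": 0,"ty": 0.4,"tz": 0,"rx": 0,"ry": 0,"rz": 0,"grip": 0},{"tx": 0,"ty": 0,"tz": 0,"rx": 0,"ry": 0,"rz": 0,"grip": 0},{"tx": 0,"ty": 0,"tz": 0,"rx": 0,"ry": 0,"rz": 0,"grip": 0}]'

```text
t: 26.12
eef_pos: [574.5, 314.7, 36.7]
tcp_rot: [-1.57, 0.0, 1.569]
ft_force: [-1.2, -0.2, -0.1]
opening: 0.688
```

```bash
python3 go.py 574 315 32;python3 - <<'E'
from h import *
o=snap('s')
cv2.imwrite("pics/s_crop.png",cv2.resize(o["side"][0][160:240,340:440],(750,600)))
E
```

```text
shift cm [0.03 0.47 0.05]
t 26.12 pos [574.5 314.7  36.7] rpy [-1.57   0.     1.569] F [-1.2 -0.2 -0.1] M [ 0.15 -0.15  0.03] open 0.688 j [ 0.4   0.76  1.64 -0.    0.74 -1.17]
```

View pics/s_crop.png

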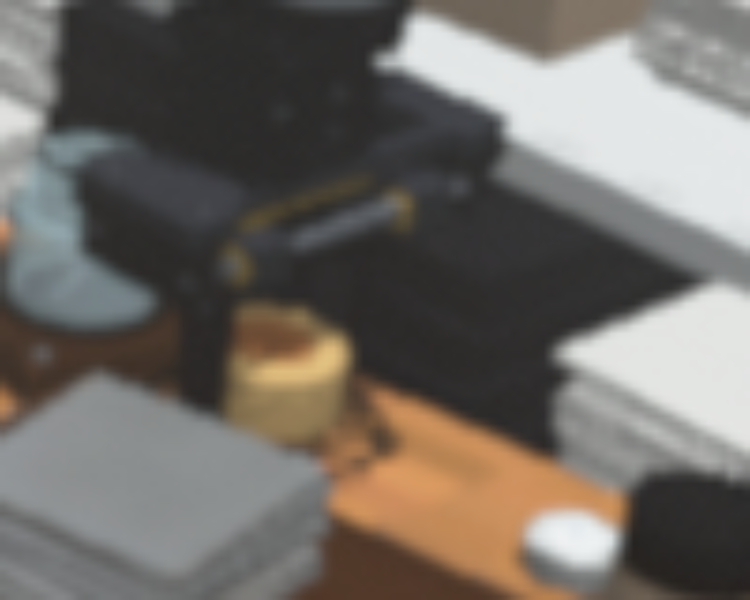

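Down the last millimetres in small steps, watching the force.

Call:
move_arm --rows '[{"tx": 0,"ty": 0.2,"tz": 0,"rx": 0,"ry": 0,"rz": 0,"grip": 0},{"tx": 0,"ty": 0.2,"tz": 0,"rx": 0,"ry": 0,"rz": 0,"grip": 0},{"tx": 0,"ty": 0.05,"tz": 0,"rx": 0,"ry": 0,"rz": 0,"grip": 0},{"tx": 0,"ty": 0,"tz": 0,"rx": 0,"ry": 0,"rz": 0,"grip": 0}]'

```text
t: 26.55
eef_pos: [574.5, 314.7, 32.5]
tcp_rot: [-1.571, 0.0, 1.569]
ft_force: [0.5, -0.3, 0.2]
opening: 0.683
```

```bash
python3 go.py 574 315 32
```

```text
shift cm [0.03 0.05 0.05]
t 26.55 pos [574.5 314.7  32.5] rpy [-1.571  0.     1.569] F [ 0.5 -0.3  0.2] M [ 0.11 -0.13  0.03] open 0.683 j [ 0.4   0.77  1.64 -0.    0.74 -1.17]
```

Call:
move_arm --rows '[{"tx": 0,"ty": 0.05,"tz": 0,"rx": 0,"ry": 0,"rz": 0,"grip": 0},{"tx": 0,"ty": 0.05,"tz": 0,"rx": 0,"ry": 0,"rz": 0,"grip": 0},{"tx": 0,"ty": 0.05,"tz": 0,"rx": 0,"ry": 0,"rz": 0,"grip": 0},{"tx": 0,"ty": 0,"tz": 0,"rx": 0,"ry": 0,"rz": 0,"grip": 0}]'

```text
t: 26.88
eef_pos: [574.6, 314.7, 31.3]
tcp_rot: [-1.571, 0.0, 1.569]
ft_force: [-0.1, 0.0, 1.2]
opening: 0.687
```

```bash
python3 go.py 574 315 32
```

```text
shift cm [ 0.03 -0.07  0.06]
t 26.88 pos [574.6 314.7  31.3] rpy [-1.571  0.     1.569] F [-0.1  0.   1.2] M [ 0.12 -0.03  0.07] open 0.687 j [ 0.4   0.77  1.64 -0.    0.73 -1.17]
```

Call:
move_arm --rows '[{"tx": 0,"ty": 0,"tz": 0,"rx": 0,"ry": 0,"rz": 0,"grip": 72},{"tx": 0,"ty": 0,"tz": 0,"rx": 0,"ry": 0,"rz": 0,"grip": 80},{"tx": 0,"ty": 0,"tz": 0,"rx": 0,"ry": 0,"rz": 0,"grip": 90},{"tx": 0,"ty": 0,"tz": 0,"rx": 0,"ry": 0,"rz": 0,"grip": 90},{"tx": 0,"ty": -1,"tz": 0,"rx": 0,"ry": 0,"rz": 0,"grip": 90},{"tx": 0,"ty": -2,"tz": 0,"rx": 0,"ry": 0,"rz": 0,"grip": 90},{"tx": 0,"ty": -3,"tz": 0,"rx": 0,"ry": 0,"rz": 0,"grip": 90},{"tx": 0,"ty": -3,"tz": 0,"rx": 0,"ry": 0,"rz": 0,"grip": 90},{"tx": 0,"ty": -3,"tz": 0,"rx": 0,"ry": 0,"rz": 0,"grip": 90},{"tx": 0,"ty": -2,"tz": 0,"rx": 0,"ry": 0,"rz": 0,"grip": 90}]'

```text
t: 27.72
eef_pos: [574.9, 315.0, 174.9]
tcp_rot: [-1.574, -0.001, 1.569]
ft_force: [-0.6, -0.2, 0.2]
opening: 0.9
```

```bash
python3 go.py 563 -192 170 1.571
```

```text
shift cm [-50.71   0.42   1.11]
turn [ 0.003 -0.002  0.001]  shift after turn [-50.7    0.49   1.2 ]
t 27.72 pos [574.9 315.  174.9] rpy [-1.574e+00 -1.000e-03  1.569e+00] F [-0.6 -0.2  0.2] M [ 0.12 -0.16 -0.03] open 0.9 j [ 0.4   0.59  1.54  0.    1.   -1.17]
```

Call:
move_arm --rows '[{"tx": -3,"ty": 0,"tz": 0.1,"rx": 0,"ry": 0,"rz": 0,"grip": 60},{"tx": -3.3,"ty": 0,"tz": 0.1,"rx": 0,"ry": 0,"rz": 0,"grip": 60},{"tx": -3.3,"ty": 0,"tz": 0.1,"rx": 0,"ry": 0,"rz": 0,"grip": 60},{"tx": -3.3,"ty": 0,"tz": 0.1,"rx": 0,"ry": 0,"rz": 0,"grip": 60},{"tx": -3.3,"ty": 0,"tz": 0.1,"rx": 0,"ry": 0,"rz": 0,"grip": 60},{"tx": -3.3,"ty": 0,"tz": 0.1,"rx": 0,"ry": 0,"rz": 0,"grip": 60},{"tx": -3.3,"ty": 0,"tz": 0.1,"rx": 0,"ry": 0,"rz": 0,"grip": 60},{"tx": -3.3,"ty": 0,"tz": 0.1,"rx": 0,"ry": 0,"rz": 0,"grip": 60},{"tx": -3.3,"ty": 0,"tz": 0.1,"rx": 0,"ry": 0,"rz": 0,"grip": 60},{"tx": -3.3,"ty": 0,"tz": 0.1,"rx": 0,"ry": 0,"rz": 0,"grip": 60}]'

```text
t: 28.55
eef_pos: [563.7, -13.7, 172.0]
tcp_rot: [-1.572, 0.0, 1.569]
ft_force: [0.8, -0.5, -0.3]
opening: 0.602
```

Call:
move_arm --rows '[{"tx": -3.3,"ty": 0,"tz": 0.1,"rx": 0,"ry": 0,"rz": 0,"grip": 50},{"tx": -3.3,"ty": 0,"tz": 0.1,"rx": 0,"ry": 0,"rz": 0,"grip": 50},{"tx": -3.3,"ty": 0,"tz": 0.1,"rx": 0,"ry": 0,"rz": 0,"grip": 50},{"tx": -3.3,"ty": 0,"tz": 0,"rx": 0,"ry": 0,"rz": 0,"grip": 50},{"tx": -2.5,"ty": 0,"tz": 0,"rx": 0,"ry": -0.03,"rz": 0,"grip": 50},{"tx": -1.5,"ty": 0,"tz": 0,"rx": 0,"ry": 0,"rz": 0,"grip": 50},{"tx": 0,"ty": 0,"tz": 0,"rx": 0,"ry": 0,"rz": 0,"grip": 50},{"tx": 0,"ty": 0,"tz": 0,"rx": 0,"ry": 0,"rz": 0,"grip": 50}]'

```text
t: 29.22
eef_pos: [561.0, -184.1, 171.4]
tcp_rot: [-1.571, -0.0, 1.597]
ft_force: [-0.8, 0.4, 0.7]
opening: 0.498
```

```bash
python3 go.py 562 -192 62 1.598;python3 - <<'E'
from m import *
o=snap('u')
cv2.imwrite("pics/u_top_c.png",cv2.resize(o["top"][0][180:260,140:240],(750,600)))
cv2.imwrite("pics/u_side_c.png",cv2.resize(o["side"][0][160:280,180:360],(800,533)))
m,P=hmask("top",o["top"][1],(150,180,205,222),33,60);print("lid",edgecirc("top",m,41)[0],m.sum(),np.median(P[m],0))
E
```

```text
shift cm [-0.79 10.94 -0.08]
turn [-0.    -0.001  0.   ]  shift after turn [-0.79 10.94 -0.08]
t 29.22 pos [ 561.  -184.1  171.4] rpy [-1.571 -0.     1.597] F [-0.8  0.4  0.7] M [ 0.06 -0.17  0.02] open 0.498 j [-0.43  0.51  1.71  0.    0.92 -2.03]
lid (572.9, 313.1, 33.8) 300 [572.9948675  312.83839816  40.34593728]
```

View pics/u_top_c.png

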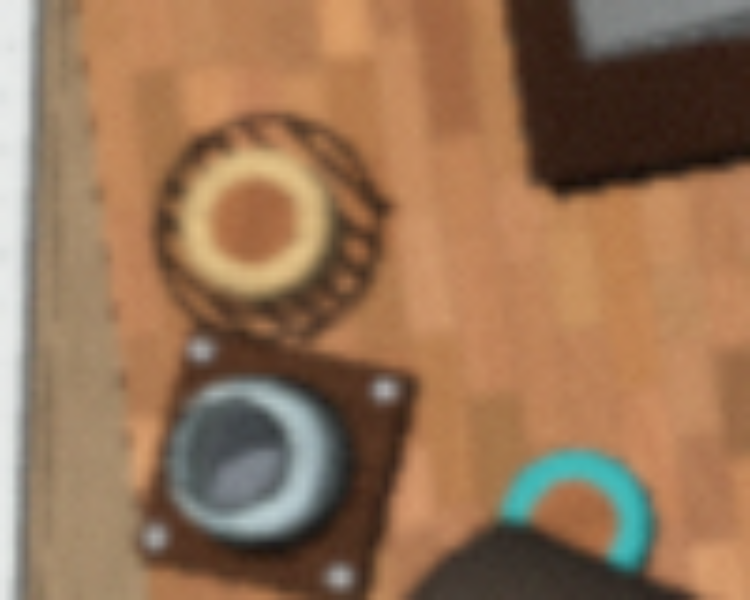

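View pics/u_side_c.png

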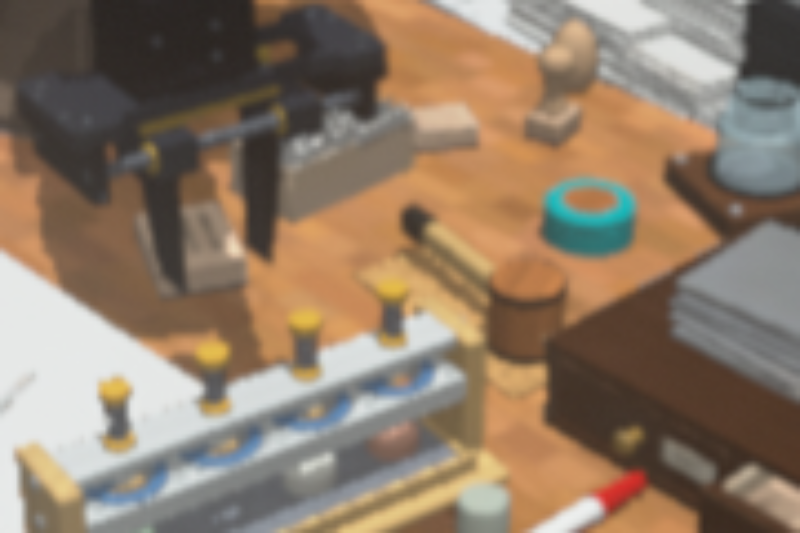

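Call:
move_arm --rows '[{"tx": -0.8,"ty": 1.2,"tz": 0,"rx": 0,"ry": 0,"rz": 0,"grip": 45},{"tx": 0,"ty": 1.5,"tz": 0,"rx": 0,"ry": 0,"rz": 0,"grip": 45},{"tx": 0,"ty": 1.5,"tz": 0,"rx": 0,"ry": 0,"rz": 0,"grip": 45},{"tx": 0,"ty": 1.5,"tz": 0,"rx": 0,"ry": 0,"rz": 0,"grip": 45},{"tx": 0,"ty": 1.5,"tz": 0,"rx": 0,"ry": 0,"rz": 0,"grip": 45},{"tx": 0,"ty": 0,"tz": 0,"rx": 0,"ry": 0,"rz": 0,"grip": 45},{"tx": 0,"ty": 0,"tz": 0,"rx": 0,"ry": 0,"rz": 0,"grip": 45}]'

```text
t: 29.9
eef_pos: [561.1, -191.7, 98.3]
tcp_rot: [-1.569, -0.001, 1.6]
ft_force: [0.4, -0.2, 1.2]
opening: 0.453
```

```bash
python3 go.py 562 -192 62 1.598;python3 - <<'E'
from m import *
o=snap('v')
cv2.imwrite("pics/v_side_c.png",cv2.resize(o["side"][0][160:280,180:330],(750,600)))
E
```

```text
shift cm [-0.04  3.63 -0.09]
turn [-0.002  0.002  0.001]  shift after turn [-0.04  3.63 -0.09]
t 29.9 pos [ 561.1 -191.7   98.3] rpy [-1.569e+00 -1.000e-03  1.600e+00] F [ 0.4 -0.2  1.2] M [ 0.14 -0.14  0.02] open 0.453 j [-0.44  0.61  1.77 -0.    0.77 -2.04]
```

View pics/v_side_c.png

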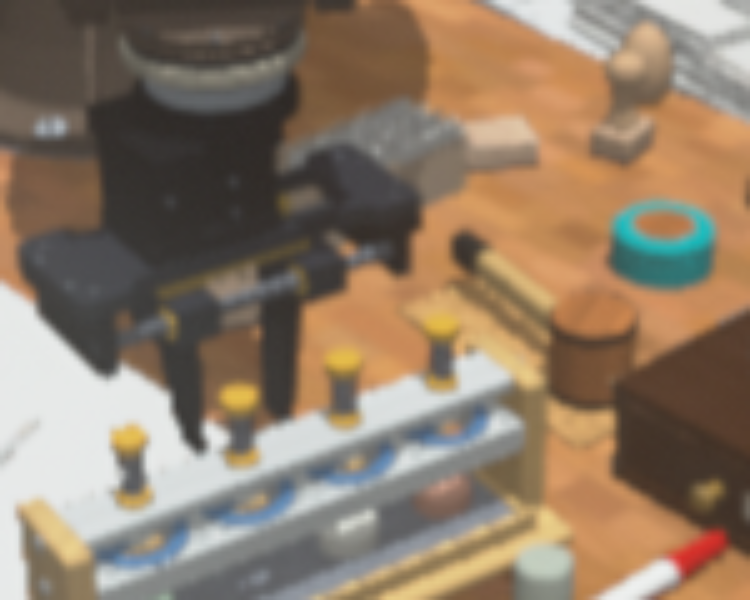

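Call:
move_arm --rows '[{"tx": 0,"ty": 1,"tz": 0,"rx": 0,"ry": 0,"rz": 0,"grip": 45},{"tx": 0,"ty": 1.2,"tz": 0,"rx": 0,"ry": 0,"rz": 0,"grip": 45},{"tx": 0,"ty": 1.2,"tz": 0,"rx": 0,"ry": 0,"rz": 0,"grip": 45},{"tx": 0,"ty": 0,"tz": 0,"rx": 0,"ry": 0,"rz": 0,"grip": 30},{"tx": 0,"ty": 0,"tz": 0,"rx": 0,"ry": 0,"rz": 0,"grip": 25},{"tx": 0,"ty": 0,"tz": 0,"rx": 0,"ry": 0,"rz": 0,"grip": 22},{"tx": 0,"ty": 0,"tz": 0,"rx": 0,"ry": 0,"rz": 0,"grip": 22}]'

```text
t: 30.58
eef_pos: [561.5, -192.4, 65.5]
tcp_rot: [-1.571, 0.0, 1.599]
ft_force: [-0.0, 0.7, 0.3]
opening: 0.25
```

```bash
python3 go.py 562 -192 62 1.598
```

```text
shift cm [ 0.04  0.35 -0.05]
turn [ 0.     0.001 -0.   ]  shift after turn [ 0.04  0.35 -0.05]
t 30.58 pos [ 561.5 -192.4   65.5] rpy [-1.571  0.     1.599] F [-0.   0.7  0.3] M [ 0.09 -0.13 -0.06] open 0.25 j [-0.44  0.66  1.79 -0.    0.7  -2.04]
```

Call:
move_arm --rows '[{"tx": 0,"ty": 0.3,"tz": 0,"rx": 0,"ry": 0,"rz": 0,"grip": 18},{"tx": 0,"ty": 0,"tz": 0,"rx": 0,"ry": 0,"rz": 0,"grip": 5},{"tx": 0,"ty": 0,"tz": 0,"rx": 0,"ry": 0,"rz": 0,"grip": 5},{"tx": 0,"ty": 0,"tz": 0,"rx": 0,"ry": 0,"rz": 0,"grip": 0},{"tx": 0,"ty": 0,"tz": 0,"rx": 0,"ry": 0,"rz": 0,"grip": 0}]'

```text
t: 31.0
eef_pos: [561.6, -193.2, 62.2]
tcp_rot: [-1.572, 0.001, 1.599]
ft_force: [-0.0, -6.3, -3.3]
opening: 0.155
```

```bash
python3 go.py 562 -192 62 1.598
```

```text
shift cm [ 0.12  0.02 -0.04]
turn [ 0.001  0.001 -0.001]  shift after turn [ 0.12  0.02 -0.04]
t 31.0 pos [ 561.6 -193.2   62.2] rpy [-1.572e+00  1.000e-03  1.599e+00] F [-0.  -6.3 -3.3] M [-0.96 -0.26  0.01] open 0.155 j [-0.44  0.66  1.79 -0.    0.69 -2.04]
```

Call:
move_arm --rows '[{"tx": -0.08,"ty": 0,"tz": 0.2,"rx": 0,"ry": 0,"rz": 0,"grip": 0},{"tx": 0,"ty": 0,"tz": 0.5,"rx": 0,"ry": 0,"rz": 0,"grip": 0},{"tx": 0,"ty": 0,"tz": 0.8,"rx": 0,"ry": 0,"rz": 0,"grip": 0},{"tx": 0,"ty": 0,"tz": 0.8,"rx": 0,"ry": 0,"rz": 0,"grip": 0},{"tx": 0,"ty": 0,"tz": 0.8,"rx": 0,"ry": 0,"rz": 0,"grip": 0},{"tx": 0,"ty": 0,"tz": 0.8,"rx": 0,"ry": 0,"rz": 0,"grip": 0},{"tx": 0,"ty": 0,"tz": 0.8,"rx": 0,"ry": 0,"rz": 0,"grip": 0},{"tx": 0,"ty": 0,"tz": 0.8,"rx": 0,"ry": 0,"rz": 0,"grip": 0},{"tx": 0,"ty": 0,"tz": 0.8,"rx": 0,"ry": 0,"rz": 0,"grip": 0},{"tx": 0,"ty": 0,"tz": 0.8,"rx": 0,"ry": 0,"rz": 0,"grip": 0}]'

```text
t: 31.83
eef_pos: [489.3, -194.5, 62.2]
tcp_rot: [-1.57, -0.001, 1.599]
ft_force: [2.2, 5.9, -1.1]
opening: 0.155
```

```bash
python3 go.py 466.7 -195.5 62
```

```text
shift cm [-0.03  0.02  2.26]
t 31.83 pos [ 489.3 -194.5   62.2] rpy [-1.570e+00 -1.000e-03  1.599e+00] F [ 2.2  5.9 -1.1] M [ 1.13 -0.53  0.01] open 0.155 j [-0.5   0.6   1.96  0.    0.59 -2.1 ]
```

Call:
move_arm --rows '[{"tx": 0.06,"ty": 0,"tz": 0.7,"rx": 0,"ry": 0,"rz": 0,"grip": 0},{"tx": 0,"ty": 0,"tz": 0.6,"rx": 0,"ry": 0,"rz": 0,"grip": 0},{"tx": 0,"ty": 0,"tz": 0.4,"rx": 0,"ry": 0,"rz": 0,"grip": 0},{"tx": 0,"ty": 0,"tz": 0.3,"rx": 0,"ry": 0,"rz": 0,"grip": 0},{"tx": 0,"ty": 0,"tz": 0.1,"rx": 0,"ry": 0,"rz": 0,"grip": 0},{"tx": 0,"ty": 0,"tz": 0,"rx": 0,"ry": 0,"rz": 0,"grip": 0}]'

```text
t: 32.33
eef_pos: [468.9, -194.9, 62.2]
tcp_rot: [-1.57, -0.0, 1.599]
ft_force: [-0.6, 4.1, -0.9]
opening: 0.159
```

```bash
python3 go.py 466.7 -195.5 62
```

```text
shift cm [-0.06  0.02  0.22]
t 32.33 pos [ 468.9 -194.9   62.2] rpy [-1.57  -0.     1.599] F [-0.6  4.1 -0.9] M [ 0.72  0.14 -0.03] open 0.159 j [-0.52  0.58  2.   -0.    0.56 -2.12]
```

Call:
move_arm --rows '[{"tx": 0,"ty": 0,"tz": 0.15,"rx": 0,"ry": 0,"rz": 0,"grip": 0},{"tx": 0,"ty": 0,"tz": 0.15,"rx": 0,"ry": 0,"rz": 0,"grip": 0},{"tx": 0,"ty": 0,"tz": 0,"rx": 0,"ry": 0,"rz": 0,"grip": 0}]'

```text
t: 32.58
eef_pos: [466.9, -194.9, 62.2]
tcp_rot: [-1.572, 0.0, 1.599]
ft_force: [2.8, 6.2, -3.3]
opening: 0.148
```

```bash
python3 go.py 466.7 -195.5 62
```

```text
shift cm [-0.06  0.02  0.02]
t 32.58 pos [ 466.9 -194.9   62.2] rpy [-1.572  0.     1.599] F [ 2.8  6.2 -3.3] M [ 1.27 -0.7   0.05] open 0.148 j [-0.53  0.58  2.01  0.    0.55 -2.13]
```

Call:
move_arm --rows '[{"tx": 0,"ty": 0,"tz": 0,"rx": 0,"ry": 0,"rz": 0,"grip": 25},{"tx": 0,"ty": 0,"tz": 0,"rx": 0,"ry": 0,"rz": 0,"grip": 40},{"tx": 0,"ty": 0,"tz": 0,"rx": 0,"ry": 0,"rz": 0,"grip": 40},{"tx": 0,"ty": -1,"tz": 0,"rx": 0,"ry": 0,"rz": 0,"grip": 40},{"tx": 0,"ty": -2,"tz": 0,"rx": 0,"ry": 0,"rz": 0,"grip": 50},{"tx": 0,"ty": -3,"tz": 0,"rx": 0,"ry": 0,"rz": 0,"grip": 60},{"tx": 0,"ty": -3,"tz": 0,"rx": 0,"ry": 0,"rz": 0,"grip": 60},{"tx": 0,"ty": -3,"tz": 0,"rx": 0,"ry": 0,"rz": 0,"grip": 60},{"tx": 3,"ty": 0,"tz": 0,"rx": 0,"ry": 0,"rz": 0,"grip": 60},{"tx": 3,"ty": 0,"tz": 0,"rx": 0,"ry": 0,"rz": 0,"grip": 60}]'

```text
t: 33.42
eef_pos: [465.2, -135.7, 184.7]
tcp_rot: [-1.575, 0.002, 1.596]
ft_force: [0.4, 0.3, -0.2]
opening: 0.599
```

Call:
move_arm --rows '[{"tx": 3,"ty": 0,"tz": 0,"rx": 0,"ry": 0,"rz": 0,"grip": 60},{"tx": 3,"ty": 0,"tz": 0,"rx": 0,"ry": 0,"rz": 0,"grip": 60},{"tx": 3,"ty": 0,"tz": 0,"rx": 0,"ry": 0,"rz": 0,"grip": 60},{"tx": 3,"ty": 0,"tz": 0,"rx": 0,"ry": 0,"rz": 0,"grip": 60},{"tx": 3,"ty": 0,"tz": 0,"rx": 0,"ry": 0,"rz": 0,"grip": 60},{"tx": 0,"ty": 0,"tz": 0,"rx": 0,"ry": 0,"rz": 0,"grip": 60}]'

```text
t: 33.92
eef_pos: [459.9, 18.2, 183.1]
tcp_rot: [-1.571, -0.0, 1.602]
ft_force: [0.7, -1.0, 0.3]
opening: 0.602
```

```bash
python3 go.py 466.7 -195.5 62;python3 - <<'E'
from m import *
o=snap('w')
cv2.imwrite("pics/w_top_c.png",cv2.resize(o["top"][0][165:245,270:390],(780,520),interpolation=cv2.INTER_CUBIC))
cv2.imwrite("pics/w_side_c.png",cv2.resize(o["side"][0][190:310,150:310],(800,600),interpolation=cv2.INTER_CUBIC))
E
```

```text
shift cm [-2.138e+01  1.211e+01 -1.000e-02]
t 33.92 pos [459.9  18.2 183.1] rpy [-1.571 -0.     1.602] F [ 0.7 -1.   0.3] M [ 0.09 -0.16  0.03] open 0.602 j [-0.1   0.33  2.01  0.    0.8  -1.71]
```

View pics/w_top_c.png

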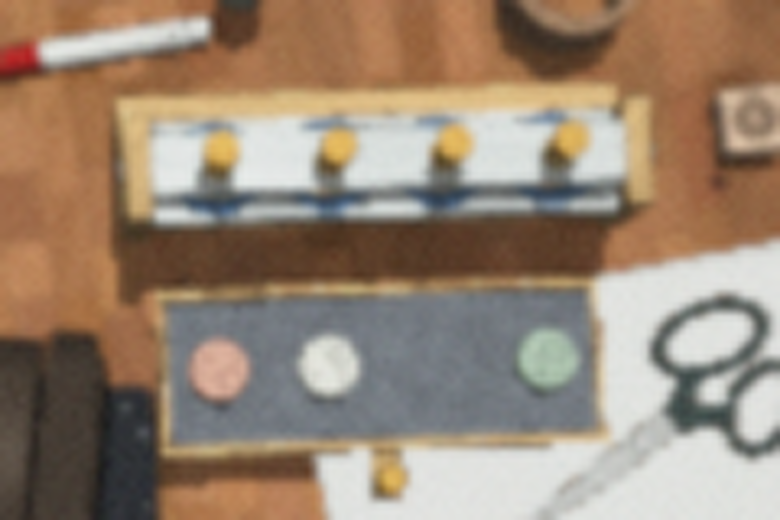

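View pics/w_side_c.png

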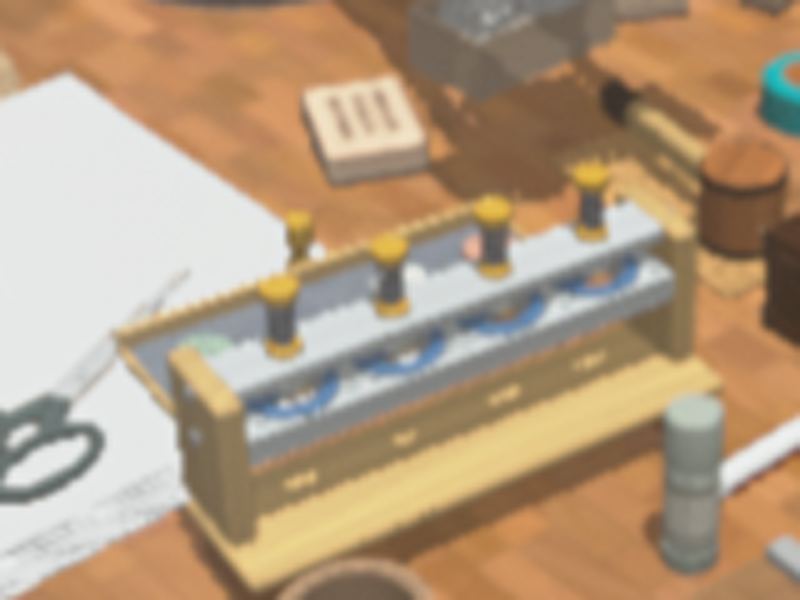

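```bash
python3 - <<'E'
from m import *
T=cv2.imread("pics/w_top.png"); hs=cv2.cvtColor(T,cv2.COLOR_BGR2HSV); d=np.load("pics/w_top.npy")
m,P=hmask("top",d,(296,210,362,232),47,60)
n,l,s,c=cv2.connectedComponentsWithStats(m.astype(np.uint8))
for i in range(1,n):
    if s[i][4]>15: print(c[i].round(1),s[i][4],hs[int(c[i][1]),int(c[i][0])],onplane("top",[c[i]],52).round(1),edgecirc("top",l==i,52)[0])
for u,v in((219,369),(329,366),(547,358)): print(onplane("top",[(270+(u+.5)/6.5-.5,165+(v+.5)/6.5-.5)],52).round(1))
for u,v in((160,295),(593,283),(168,455),(605,435)): print("tray corner",onplane("top",[(270+(u+.5)/6.5-.5,165+(v+.5)/6.5-.5)],48).round(1))
E
```

```text
[303.2 221.4] 60 [  9  75 219] [[ 525. -111.   52.]] (524.7, -111.4, 14.8)
[320.  220.9] 64 [ 33  11 217] [[ 525.8 -165.9   52. ]] (525.5, -165.9, 14.5)
[354.  219.9] 65 [ 63  28 184] [[ 527.2 -276.6   52. ]] (526.9, -276.7, 14.8)
[[ 525.1 -111.4   52. ]]
[[ 525.7 -166.4   52. ]]
[[ 528.  -275.8   52. ]]
tray corner [[563.3 -82.8  48. ]]
tray corner [[ 566.1 -301.4   48. ]]
tray corner [[482.8 -85.2  48. ]]
tray corner [[ 489.3 -304.2   48. ]]
```

Call:
move_arm --rows '[{"tx": -2.5,"ty": 0,"tz": -1,"rx": 0,"ry": 0,"rz": 0,"grip": 40},{"tx": -2.5,"ty": 0,"tz": -1.3,"rx": 0,"ry": 0,"rz": 0,"grip": 40},{"tx": -2.5,"ty": 0.5,"tz": -1.3,"rx": 0,"ry": 0,"rz": 0,"grip": 40},{"tx": -2.5,"ty": 1,"tz": -1.3,"rx": 0,"ry": 0,"rz": 0,"grip": 40},{"tx": -2.1,"ty": 1.5,"tz": -1,"rx": 0,"ry": 0,"rz": 0,"grip": 40},{"tx": -1,"ty": 1.5,"tz": -0.2,"rx": 0,"ry": 0,"rz": 0,"grip": 40},{"tx": 0,"ty": 1.5,"tz": 0,"rx": 0,"ry": 0,"rz": 0,"grip": 40},{"tx": 0,"ty": 1,"tz": 0,"rx": 0,"ry": 0,"rz": 0,"grip": 40},{"tx": 0,"ty": 0,"tz": 0,"rx": 0,"ry": 0,"rz": 0,"grip": 40},{"tx": 0,"ty": 0,"tz": 0,"rx": 0,"ry": 0,"rz": 0,"grip": 40}]'

```text
t: 34.85
eef_pos: [524.9, -114.9, 112.3]
tcp_rot: [-1.57, -0.0, 1.599]
ft_force: [-0.0, -0.3, -0.3]
opening: 0.401
```

```bash
python3 go.py 525 -111.2 62.5
```

```text
shift cm [ 0.37  4.98 -0.02]
t 34.85 pos [ 524.9 -114.9  112.3] rpy [-1.57  -0.     1.599] F [-0.  -0.3 -0.3] M [ 0.13 -0.17  0.03] open 0.401 j [-0.34  0.53  1.9  -0.    0.72 -1.94]
```

Call:
move_arm --rows '[{"tx": 0.37,"ty": 1.2,"tz": 0,"rx": 0,"ry": 0,"rz": 0,"grip": 40},{"tx": 0,"ty": 1.3,"tz": 0,"rx": 0,"ry": 0,"rz": 0,"grip": 40},{"tx": 0,"ty": 1.3,"tz": 0,"rx": 0,"ry": 0,"rz": 0,"grip": 40},{"tx": 0,"ty": 0.8,"tz": 0,"rx": 0,"ry": 0,"rz": 0,"grip": 40},{"tx": 0,"ty": 0,"tz": 0,"rx": 0,"ry": 0,"rz": 0,"grip": 40},{"tx": 0,"ty": 0,"tz": 0,"rx": 0,"ry": 0,"rz": 0,"grip": 40}]'

```text
t: 35.35
eef_pos: [525.2, -110.7, 66.8]
tcp_rot: [-1.571, 0.0, 1.599]
ft_force: [0.7, -0.4, -0.2]
opening: 0.401
```

```bash
python3 go.py 525 -111.2 62.5;python3 - <<'E'
from m import *
o=snap('x')
cv2.imwrite("pics/x_side_c.png",cv2.resize(o["side"][0][170:290,190:350],(800,600),interpolation=cv2.INTER_CUBIC))
E
```

```text
shift cm [-0.05  0.43  0.03]
t 35.35 pos [ 525.2 -110.7   66.8] rpy [-1.571  0.     1.599] F [ 0.7 -0.4 -0.2] M [ 0.07 -0.14  0.01] open 0.401 j [-0.33  0.6   1.93 -0.    0.61 -1.93]
```

View pics/x_side_c.png

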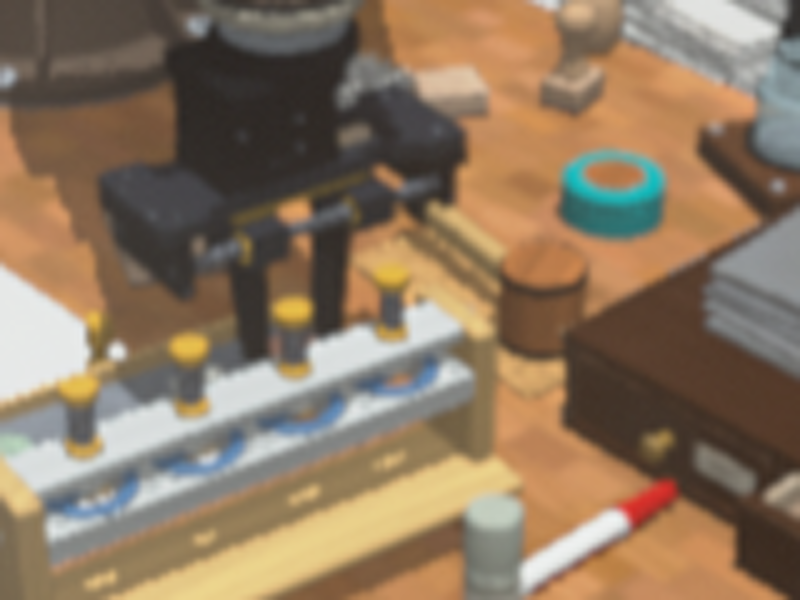

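Call:
move_arm --rows '[{"tx": -0.04,"ty": 0.4,"tz": 0,"rx": 0,"ry": 0,"rz": 0,"grip": 40},{"tx": 0,"ty": 0,"tz": 0,"rx": 0,"ry": 0,"rz": 0,"grip": 34},{"tx": 0,"ty": 0,"tz": 0,"rx": 0,"ry": 0,"rz": 0,"grip": 28},{"tx": 0,"ty": 0,"tz": 0,"rx": 0,"ry": 0,"rz": 0,"grip": 15},{"tx": 0,"ty": 0,"tz": 0,"rx": 0,"ry": 0,"rz": 0,"grip": 0},{"tx": 0,"ty": 0,"tz": 0,"rx": 0,"ry": 0,"rz": 0,"grip": 0}]'

```text
t: 35.95
eef_pos: [525.1, -111.2, 62.3]
tcp_rot: [-1.571, 0.0, 1.599]
ft_force: [0.6, 0.7, 1.0]
opening: 0.307
```

```bash
python3 go.py 525 -111.2 62.5
```

```text
shift cm [-0.   -0.02  0.01]
t 35.95 pos [ 525.1 -111.2   62.3] rpy [-1.571  0.     1.599] F [0.6 0.7 1. ] M [ 0.08 -0.06 -0.  ] open 0.307 j [-0.33  0.61  1.93 -0.    0.6  -1.93]
```

Call:
move_arm --rows '[{"tx": 0,"ty": -1,"tz": 0,"rx": 0,"ry": 0,"rz": 0,"grip": 0},{"tx": 0,"ty": -2,"tz": 0,"rx": 0,"ry": 0,"rz": 0,"grip": 0},{"tx": 0,"ty": -3,"tz": 0,"rx": 0,"ry": 0,"rz": 0,"grip": 0},{"tx": 1,"ty": -3,"tz": 0.3,"rx": 0,"ry": 0,"rz": 0,"grip": 0},{"tx": 2,"ty": -1,"tz": 0.4,"rx": 0,"ry": 0,"rz": 0,"grip": 0},{"tx": 3,"ty": 0,"tz": 0.4,"rx": 0,"ry": 0,"rz": 0,"grip": 0},{"tx": 3.3,"ty": 0,"tz": 0.4,"rx": 0,"ry": 0,"rz": 0,"grip": 0},{"tx": 3.3,"ty": 0,"tz": 0.4,"rx": 0,"ry": 0,"rz": 0,"grip": 0},{"tx": 3.3,"ty": 0,"tz": 0.4,"rx": 0,"ry": 0,"rz": 0,"grip": 0},{"tx": 3.3,"ty": 0,"tz": 0.4,"rx": 0,"ry": 0,"rz": 0,"grip": 0}]'

```text
t: 36.78
eef_pos: [492.2, 81.4, 163.0]
tcp_rot: [-1.572, 0.0, 1.599]
ft_force: [0.4, 0.3, -0.1]
opening: 0.308
```

Call:
move_arm --rows '[{"tx": 3.3,"ty": 0,"tz": 0.4,"rx": 0,"ry": 0,"rz": 0,"grip": 0},{"tx": 3.3,"ty": 0,"tz": 0.4,"rx": 0,"ry": 0,"rz": 0,"grip": 0},{"tx": 3.3,"ty": 0,"tz": 0.4,"rx": 0,"ry": 0,"rz": 0,"grip": 0},{"tx": 3.3,"ty": 0,"tz": 0.4,"rx": 0,"ry": 0,"rz": 0,"grip": 0},{"tx": 3.3,"ty": 0,"tz": 0,"rx": 0,"ry": 0,"rz": 0,"grip": 0},{"tx": 2.3,"ty": 0,"tz": 0,"rx": 0,"ry": 0,"rz": 0,"grip": 0},{"tx": 1,"ty": 0,"tz": 0,"rx": 0,"ry": 0,"rz": 0,"grip": 0},{"tx": 0,"ty": 0,"tz": 0,"rx": 0,"ry": 0,"rz": 0,"grip": 0},{"tx": 0,"ty": 0,"tz": 0,"rx": 0,"ry": 0,"rz": 0,"grip": 0}]'

```text
t: 37.53
eef_pos: [470.8, 277.1, 162.4]
tcp_rot: [-1.571, 0.0, 1.6]
ft_force: [0.1, -1.4, -0.3]
opening: 0.309
```

```bash
python3 go.py 468.7 309.6 110
```

```text
shift cm [3.25 5.24 0.12]
t 37.53 pos [470.8 277.1 162.4] rpy [-1.571  0.     1.6  ] F [ 0.1 -1.4 -0.3] M [ 0.04 -0.11  0.01] open 0.309 j [ 0.41  0.47  1.83 -0.    0.84 -1.19]
```

Call:
move_arm --rows '[{"tx": 1.5,"ty": 0,"tz": 0.1,"rx": 0,"ry": 0,"rz": 0,"grip": 0},{"tx": 1.2,"ty": 0,"tz": 0,"rx": 0,"ry": 0,"rz": 0,"grip": 0},{"tx": 0.55,"ty": 1,"tz": 0,"rx": 0,"ry": 0,"rz": 0,"grip": 0},{"tx": 0,"ty": 1.2,"tz": 0,"rx": 0,"ry": 0,"rz": 0,"grip": 0},{"tx": 0,"ty": 1.2,"tz": 0,"rx": 0,"ry": 0,"rz": 0,"grip": 0},{"tx": 0,"ty": 1,"tz": 0,"rx": 0,"ry": 0,"rz": 0,"grip": 0},{"tx": 0,"ty": 0,"tz": 0,"rx": 0,"ry": 0,"rz": 0,"grip": 0},{"tx": 0,"ty": 0,"tz": 0,"rx": 0,"ry": 0,"rz": 0,"grip": 0}]'

```text
t: 38.2
eef_pos: [469.1, 309.5, 117.5]
tcp_rot: [-1.57, 0.001, 1.599]
ft_force: [-0.1, -0.0, 0.6]
opening: 0.305
```

```bash
python3 go.py 468.7 309.6 110;python3 - <<'E'
from m import *
o=snap('y')
cv2.imwrite("pics/y_side_c.png",cv2.resize(o["side"][0][140:220,310:410],(750,600),interpolation=cv2.INTER_CUBIC))
E
```

```text
shift cm [0.01 0.75 0.04]
t 38.2 pos [469.1 309.5 117.5] rpy [-1.570e+00  1.000e-03  1.599e+00] F [-0.1 -0.   0.6] M [ 0.09 -0.12 -0.03] open 0.305 j [ 0.47  0.55  1.83 -0.    0.76 -1.13]
```

View pics/y_side_c.png

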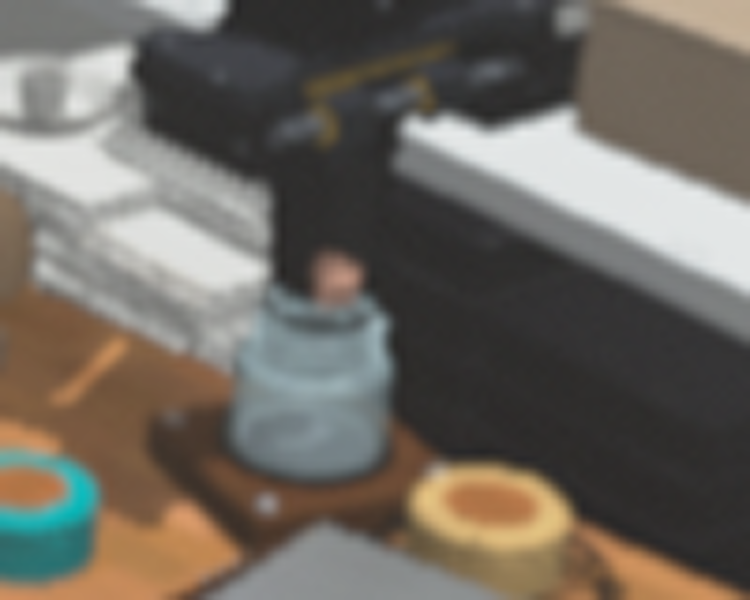

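Call:
move_arm --rows '[{"tx": 0,"ty": 0.7,"tz": 0,"rx": 0,"ry": 0,"rz": 0,"grip": 0},{"tx": 0,"ty": 0,"tz": 0,"rx": 0,"ry": 0,"rz": 0,"grip": 0},{"tx": 0,"ty": 0,"tz": 0,"rx": 0,"ry": 0,"rz": 0,"grip": 60},{"tx": 0,"ty": 0,"tz": 0,"rx": 0,"ry": 0,"rz": 0,"grip": 60},{"tx": 0,"ty": 0,"tz": 0,"rx": 0,"ry": 0,"rz": 0,"grip": 60},{"tx": 0,"ty": -1,"tz": 0,"rx": 0,"ry": 0,"rz": 0,"grip": 60},{"tx": 0,"ty": -2,"tz": 0,"rx": 0,"ry": 0,"rz": 0,"grip": 60},{"tx": 0,"ty": -2.5,"tz": 0,"rx": 0,"ry": 0,"rz": 0,"grip": 60},{"tx": -2,"ty": -2,"tz": 0,"rx": 0,"ry": 0,"rz": 0,"grip": 40},{"tx": -3,"ty": 0,"tz": 0,"rx": 0,"ry": 0,"rz": 0,"grip": 40}]'

```text
t: 39.13
eef_pos: [471.7, 261.4, 190.5]
tcp_rot: [-1.577, -0.002, 1.602]
ft_force: [0.9, 0.2, 1.0]
opening: 0.507
```

```bash
python3 go.py 525.7 -166 175;python3 - <<'E'
from m import *
o=snap('z')
cv2.imwrite("pics/z_side_c.png",cv2.resize(o["side"][0][140:220,310:410],(750,600),interpolation=cv2.INTER_CUBIC))
E
```

```text
shift cm [-42.89   1.47  -4.07]
t 39.13 pos [471.7 261.4 190.5] rpy [-1.577 -0.002  1.602] F [0.9 0.2 1. ] M [ 0.09 -0.21 -0.01] open 0.507 j [ 0.38  0.42  1.82  0.    0.89 -1.22]
```

View pics/z_side_c.png

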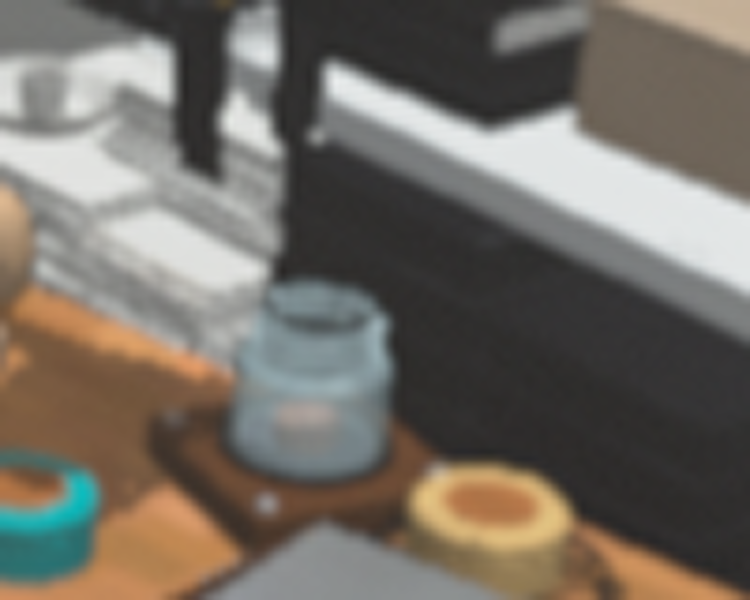

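Call:
move_arm --rows '[{"tx": -3.3,"ty": 0,"tz": -0.3,"rx": 0,"ry": 0,"rz": 0,"grip": 40},{"tx": -3.3,"ty": 0,"tz": -0.3,"rx": 0,"ry": 0,"rz": 0,"grip": 40},{"tx": -3.3,"ty": 0,"tz": -0.3,"rx": 0,"ry": 0,"rz": 0,"grip": 40},{"tx": -3.3,"ty": 0,"tz": -0.3,"rx": 0,"ry": 0,"rz": 0,"grip": 40},{"tx": -3.3,"ty": 0,"tz": -0.3,"rx": 0,"ry": 0,"rz": 0,"grip": 40},{"tx": -3.3,"ty": 0,"tz": -0.3,"rx": 0,"ry": 0,"rz": 0,"grip": 40},{"tx": -3.3,"ty": 0,"tz": -0.3,"rx": 0,"ry": 0,"rz": 0,"grip": 40},{"tx": -3.3,"ty": 0,"tz": -0.3,"rx": 0,"ry": 0,"rz": 0,"grip": 40},{"tx": -3.3,"ty": 0,"tz": -0.3,"rx": 0,"ry": 0,"rz": 0,"grip": 40},{"tx": -3.3,"ty": 0,"tz": -0.3,"rx": 0,"ry": 0,"rz": 0,"grip": 40}]'

```text
t: 40.07
eef_pos: [510.0, -70.4, 186.8]
tcp_rot: [-1.571, 0.0, 1.599]
ft_force: [0.5, 0.7, -0.0]
opening: 0.397
```

Call:
move_arm --rows '[{"tx": -3.3,"ty": 1,"tz": -0.3,"rx": 0,"ry": 0,"rz": 0,"grip": 40},{"tx": -2.7,"ty": 1,"tz": -0.3,"rx": 0,"ry": 0,"rz": 0,"grip": 40},{"tx": -1.5,"ty": 1.5,"tz": -0.3,"rx": 0,"ry": 0,"rz": 0,"grip": 40},{"tx": -0.8,"ty": 1.5,"tz": 0,"rx": 0,"ry": 0,"rz": 0,"grip": 40},{"tx": 0,"ty": 1.5,"tz": 0,"rx": 0,"ry": 0,"rz": 0,"grip": 40},{"tx": 0,"ty": 0,"tz": 0,"rx": 0,"ry": 0,"rz": 0,"grip": 40},{"tx": 0,"ty": 0,"tz": 0,"rx": 0,"ry": 0,"rz": 0,"grip": 40}]'

```text
t: 40.65
eef_pos: [521.2, -151.5, 121.2]
tcp_rot: [-1.57, -0.0, 1.599]
ft_force: [-0.2, 0.2, 0.5]
opening: 0.399
```

```bash
python3 go.py 525.8 -166 62.3
```

```text
shift cm [-1.46  5.89 -0.43]
t 40.65 pos [ 521.2 -151.5  121.2] rpy [-1.57  -0.     1.599] F [-0.2  0.2  0.5] M [ 0.09 -0.15  0.03] open 0.399 j [-0.4   0.52  1.88 -0.    0.75 -2.  ]
```

Call:
move_arm --rows '[{"tx": -1.0,"ty": 0.5,"tz": -0.25,"rx": 0,"ry": 0,"rz": 0,"grip": 40},{"tx": -0.46,"ty": 1,"tz": -0.2,"rx": 0,"ry": 0,"rz": 0,"grip": 40},{"tx": 0,"ty": 1.1,"tz": 0,"rx": 0,"ry": 0,"rz": 0,"grip": 40},{"tx": 0,"ty": 1.1,"tz": 0,"rx": 0,"ry": 0,"rz": 0,"grip": 40},{"tx": 0,"ty": 1,"tz": 0,"rx": 0,"ry": 0,"rz": 0,"grip": 40},{"tx": 0,"ty": 0.5,"tz": 0,"rx": 0,"ry": 0,"rz": 0,"grip": 40},{"tx": 0,"ty": 0,"tz": 0,"rx": 0,"ry": 0,"rz": 0,"grip": 40},{"tx": 0,"ty": 0,"tz": 0,"rx": 0,"ry": 0,"rz": 0,"grip": 40}]'

```text
t: 41.32
eef_pos: [526.0, -166.0, 68.9]
tcp_rot: [-1.57, -0.0, 1.599]
ft_force: [0.7, -0.5, -0.4]
opening: 0.402
```

```bash
python3 go.py 525.8 -166 62.3
```

```text
shift cm [0.01 0.66 0.02]
t 41.32 pos [ 526.  -166.    68.9] rpy [-1.57  -0.     1.599] F [ 0.7 -0.5 -0.4] M [ 0.04 -0.13 -0.02] open 0.402 j [-0.43  0.61  1.89 -0.    0.64 -2.02]
```

Call:
move_arm --rows '[{"tx": 0,"ty": 0.4,"tz": 0,"rx": 0,"ry": 0,"rz": 0,"grip": 40},{"tx": 0,"ty": 0.25,"tz": 0,"rx": 0,"ry": 0,"rz": 0,"grip": 38},{"tx": 0,"ty": 0,"tz": 0,"rx": 0,"ry": 0,"rz": 0,"grip": 34},{"tx": 0,"ty": 0,"tz": 0,"rx": 0,"ry": 0,"rz": 0,"grip": 28},{"tx": 0,"ty": 0,"tz": 0,"rx": 0,"ry": 0,"rz": 0,"grip": 15},{"tx": 0,"ty": 0,"tz": 0,"rx": 0,"ry": 0,"rz": 0,"grip": 0},{"tx": 0,"ty": 0,"tz": 0,"rx": 0,"ry": 0,"rz": 0,"grip": 0}]'

```text
t: 41.9
eef_pos: [526.1, -166.2, 62.9]
tcp_rot: [-1.571, 0.0, 1.599]
ft_force: [-0.3, -0.9, -0.0]
opening: 0.304
```

```bash
python3 go.py 468.9 309.6 165
```

```text
shift cm [ 47.72 -10.23   4.37]
t 41.9 pos [ 526.1 -166.2   62.9] rpy [-1.571  0.     1.599] F [-0.3 -0.9 -0. ] M [ 0.09 -0.13  0.04] open 0.304 j [-0.43  0.62  1.89 -0.    0.63 -2.02]
```

Call:
move_arm --rows '[{"tx": 0,"ty": -1,"tz": 0,"rx": 0,"ry": 0,"rz": 0,"grip": 0},{"tx": 0,"ty": -2,"tz": 0,"rx": 0,"ry": 0,"rz": 0,"grip": 0},{"tx": 0,"ty": -3,"tz": 0,"rx": 0,"ry": 0,"rz": 0,"grip": 0},{"tx": 1,"ty": -3,"tz": 0.3,"rx": 0,"ry": 0,"rz": 0,"grip": 0},{"tx": 2,"ty": -1.2,"tz": 0.4,"rx": 0,"ry": 0,"rz": 0,"grip": 0},{"tx": 3,"ty": 0,"tz": 0.4,"rx": 0,"ry": 0,"rz": 0,"grip": 0},{"tx": 3.3,"ty": 0,"tz": 0.4,"rx": 0,"ry": 0,"rz": 0,"grip": 0},{"tx": 3.3,"ty": 0,"tz": 0.4,"rx": 0,"ry": 0,"rz": 0,"grip": 0},{"tx": 3.3,"ty": 0,"tz": 0.4,"rx": 0,"ry": 0,"rz": 0,"grip": 0},{"tx": 3.3,"ty": 0,"tz": 0.4,"rx": 0,"ry": 0,"rz": 0,"grip": 0}]'

```text
t: 42.73
eef_pos: [493.2, 26.3, 165.6]
tcp_rot: [-1.572, 0.0, 1.599]
ft_force: [0.2, -0.2, -0.5]
opening: 0.307
```

Call:
move_arm --rows '[{"tx": 3.3,"ty": 0,"tz": 0.4,"rx": 0,"ry": 0,"rz": 0,"grip": 0},{"tx": 3.3,"ty": 0,"tz": 0.4,"rx": 0,"ry": 0,"rz": 0,"grip": 0},{"tx": 3.3,"ty": 0,"tz": 0.4,"rx": 0,"ry": 0,"rz": 0,"grip": 0},{"tx": 3.3,"ty": 0,"tz": 0.4,"rx": 0,"ry": 0,"rz": 0,"grip": 0},{"tx": 3.3,"ty": 0,"tz": 0,"rx": 0,"ry": 0,"rz": 0,"grip": 0},{"tx": 3.3,"ty": 0,"tz": 0,"rx": 0,"ry": 0,"rz": 0,"grip": 0},{"tx": 3.3,"ty": 0,"tz": 0,"rx": 0,"ry": 0,"rz": 0,"grip": 0},{"tx": 2.5,"ty": 0,"tz": 0,"rx": 0,"ry": 0,"rz": 0,"grip": 0},{"tx": 1.7,"ty": 0,"tz": 0,"rx": 0,"ry": 0,"rz": 0,"grip": 0},{"tx": 1,"ty": 0,"tz": 0,"rx": 0,"ry": 0,"rz": 0,"grip": 0}]'

```text
t: 43.57
eef_pos: [469.4, 309.3, 165.3]
tcp_rot: [-1.571, -0.0, 1.601]
ft_force: [0.4, -0.3, -0.1]
opening: 0.305
```

Call:
move_arm --rows '[{"tx": 0,"ty": 0,"tz": 0,"rx": 0,"ry": 0,"rz": 0,"grip": 0},{"tx": 0,"ty": 0,"tz": 0,"rx": 0,"ry": 0,"rz": 0,"grip": 0}]'

```text
t: 43.73
eef_pos: [469.6, 307.0, 164.9]
tcp_rot: [-1.571, 0.0, 1.6]
ft_force: [-0.4, -0.6, -0.7]
opening: 0.306
```

```bash
python3 go.py 468.9 309.6 110.5
```

```text
shift cm [0.26 5.44 0.06]
t 43.73 pos [469.6 307.  164.9] rpy [-1.571  0.     1.6  ] F [-0.4 -0.6 -0.7] M [ 0.17 -0.13 -0.02] open 0.306 j [ 0.46  0.48  1.79 -0.    0.87 -1.14]
```

Call:
move_arm --rows '[{"tx": 0.26,"ty": 1,"tz": 0.05,"rx": 0,"ry": 0,"rz": 0,"grip": 0},{"tx": 0,"ty": 1.1,"tz": 0,"rx": 0,"ry": 0,"rz": 0,"grip": 0},{"tx": 0,"ty": 1.1,"tz": 0,"rx": 0,"ry": 0,"rz": 0,"grip": 0},{"tx": 0,"ty": 1.1,"tz": 0,"rx": 0,"ry": 0,"rz": 0,"grip": 0},{"tx": 0,"ty": 0.9,"tz": 0,"rx": 0,"ry": 0,"rz": 0,"grip": 0},{"tx": 0,"ty": 0,"tz": 0,"rx": 0,"ry": 0,"rz": 0,"grip": 0},{"tx": 0,"ty": 0,"tz": 0,"rx": 0,"ry": 0,"rz": 0,"grip": 0}]'

```text
t: 44.32
eef_pos: [469.0, 309.7, 111.9]
tcp_rot: [-1.569, 0.001, 1.599]
ft_force: [-0.2, 0.2, -1.2]
opening: 0.305
```

```bash
python3 go.py 468.9 309.6 110.5
```

```text
shift cm [-0.01  0.14  0.01]
t 44.32 pos [469.  309.7 111.9] rpy [-1.569e+00  1.000e-03  1.599e+00] F [-0.2  0.2 -1.2] M [ 0.11 -0.15  0.01] open 0.305 j [ 0.47  0.56  1.84 -0.    0.75 -1.13]
```

Call:
move_arm --rows '[{"tx": 0,"ty": 0,"tz": 0,"rx": 0,"ry": 0,"rz": 0,"grip": 60},{"tx": 0,"ty": 0,"tz": 0,"rx": 0,"ry": 0,"rz": 0,"grip": 60},{"tx": 0,"ty": 0,"tz": 0,"rx": 0,"ry": 0,"rz": 0,"grip": 60},{"tx": 0,"ty": -1,"tz": 0,"rx": 0,"ry": 0,"rz": 0,"grip": 60},{"tx": 0,"ty": -2,"tz": 0,"rx": 0,"ry": 0,"rz": 0,"grip": 60},{"tx": 0,"ty": -2.5,"tz": 0,"rx": 0,"ry": 0,"rz": 0,"grip": 60},{"tx": -2,"ty": -2,"tz": -0.2,"rx": 0,"ry": 0,"rz": 0,"grip": 40},{"tx": -3.3,"ty": 0,"tz": -0.3,"rx": 0,"ry": 0,"rz": 0,"grip": 40},{"tx": -3.3,"ty": 0,"tz": -0.3,"rx": 0,"ry": 0,"rz": 0,"grip": 40},{"tx": -3.3,"ty": 0,"tz": -0.3,"rx": 0,"ry": 0,"rz": 0,"grip": 40}]'

```text
t: 45.15
eef_pos: [483.5, 190.3, 189.1]
tcp_rot: [-1.573, -0.0, 1.6]
ft_force: [-0.2, 0.8, -0.9]
opening: 0.416
```

```bash
python3 go.py 527.2 -276.5 175;python3 - <<'E'
from m import *
o=snap('aa')
cv2.imwrite("pics/aa_side_c.png",cv2.resize(o["side"][0][140:220,310:410],(750,600),interpolation=cv2.INTER_CUBIC))
E
```

```text
shift cm [-46.79   1.41  -3.  ]
t 45.15 pos [483.5 190.3 189.1] rpy [-1.573 -0.     1.6  ] F [-0.2  0.8 -0.9] M [ 0.11 -0.16 -0.03] open 0.416 j [ 0.25  0.4   1.87 -0.    0.87 -1.35]
```

View pics/aa_side_c.png

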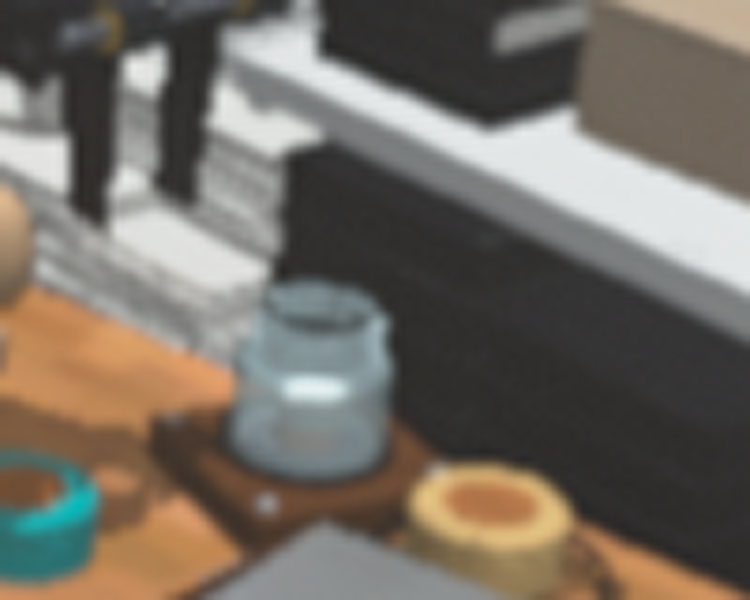

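Call:
move_arm --rows '[{"tx": -3.3,"ty": 0,"tz": -0.3,"rx": 0,"ry": 0,"rz": 0,"grip": 40},{"tx": -3.3,"ty": 0,"tz": -0.3,"rx": 0,"ry": 0,"rz": 0,"grip": 40},{"tx": -3.3,"ty": 0,"tz": -0.3,"rx": 0,"ry": 0,"rz": 0,"grip": 40},{"tx": -3.3,"ty": 0,"tz": -0.3,"rx": 0,"ry": 0,"rz": 0,"grip": 40},{"tx": -3.3,"ty": 0,"tz": -0.3,"rx": 0,"ry": 0,"rz": 0,"grip": 40},{"tx": -3.3,"ty": 0,"tz": -0.3,"rx": 0,"ry": 0,"rz": 0,"grip": 40},{"tx": -3.3,"ty": 0,"tz": -0.3,"rx": 0,"ry": 0,"rz": 0,"grip": 40},{"tx": -3.3,"ty": 0,"tz": -0.2,"rx": 0,"ry": 0,"rz": 0,"grip": 40},{"tx": -3.3,"ty": 0,"tz": -0.2,"rx": 0,"ry": 0,"rz": 0,"grip": 40},{"tx": -3.3,"ty": 0,"tz": -0.2,"rx": 0,"ry": 0,"rz": 0,"grip": 40}]'

```text
t: 46.08
eef_pos: [520.1, -139.0, 188.7]
tcp_rot: [-1.572, 0.0, 1.599]
ft_force: [0.9, 0.3, 0.7]
opening: 0.403
```

Call:
move_arm --rows '[{"tx": -3.3,"ty": 1,"tz": 0,"rx": 0,"ry": 0,"rz": 0,"grip": 40},{"tx": -2.7,"ty": 1,"tz": 0,"rx": 0,"ry": 0,"rz": 0,"grip": 40},{"tx": -1.5,"ty": 1.5,"tz": 0,"rx": 0,"ry": 0,"rz": 0,"grip": 40},{"tx": -0.8,"ty": 1.5,"tz": 0,"rx": 0,"ry": 0,"rz": 0,"grip": 40},{"tx": 0,"ty": 1.5,"tz": 0,"rx": 0,"ry": 0,"rz": 0,"grip": 40},{"tx": 0,"ty": 0,"tz": 0,"rx": 0,"ry": 0,"rz": 0,"grip": 40},{"tx": 0,"ty": 0,"tz": 0,"rx": 0,"ry": 0,"rz": 0,"grip": 40}]'

```text
t: 46.67
eef_pos: [522.3, -220.4, 123.0]
tcp_rot: [-1.57, -0.0, 1.599]
ft_force: [0.5, 0.2, 0.6]
opening: 0.402
```

```bash
python3 go.py 527.2 -276.5 62.5
```

```text
shift cm [-5.63  6.05 -0.33]
t 46.67 pos [ 522.3 -220.4  123. ] rpy [-1.57  -0.     1.599] F [0.5 0.2 0.6] M [ 0.12 -0.16  0.03] open 0.402 j [-0.52  0.55  1.82 -0.    0.78 -2.11]
```

Call:
move_arm --rows '[{"tx": -2,"ty": 0,"tz": -0.15,"rx": 0,"ry": 0,"rz": 0,"grip": 40},{"tx": -2.2,"ty": 0,"tz": -0.15,"rx": 0,"ry": 0,"rz": 0,"grip": 40},{"tx": -1,"ty": 0.7,"tz": 0,"rx": 0,"ry": 0,"rz": 0,"grip": 40},{"tx": -0.4,"ty": 1.1,"tz": 0,"rx": 0,"ry": 0,"rz": 0,"grip": 40},{"tx": 0,"ty": 1.1,"tz": 0,"rx": 0,"ry": 0,"rz": 0,"grip": 40},{"tx": 0,"ty": 1.1,"tz": 0,"rx": 0,"ry": 0,"rz": 0,"grip": 40},{"tx": 0,"ty": 1,"tz": 0,"rx": 0,"ry": 0,"rz": 0,"grip": 40},{"tx": 0,"ty": 0,"tz": 0,"rx": 0,"ry": 0,"rz": 0,"grip": 40},{"tx": 0,"ty": 0,"tz": 0,"rx": 0,"ry": 0,"rz": 0,"grip": 40}]'

```text
t: 47.42
eef_pos: [526.5, -275.9, 71.9]
tcp_rot: [-1.569, -0.001, 1.6]
ft_force: [-0.3, -0.1, 0.2]
opening: 0.404
```

```bash
python3 go.py 527.2 -276.5 62.5
```

```text
shift cm [-0.06  0.94 -0.07]
t 47.42 pos [ 526.5 -275.9   71.9] rpy [-1.569e+00 -1.000e-03  1.600e+00] F [-0.3 -0.1  0.2] M [ 0.11 -0.15  0.02] open 0.404 j [-0.59  0.65  1.78 -0.    0.71 -2.19]
```

Call:
move_arm --rows '[{"tx": -0.03,"ty": 0.5,"tz": -0.04,"rx": 0,"ry": 0,"rz": 0,"grip": 40},{"tx": 0,"ty": 0.4,"tz": 0,"rx": 0,"ry": 0,"rz": 0,"grip": 39},{"tx": 0,"ty": 0,"tz": 0,"rx": 0,"ry": 0,"rz": 0,"grip": 34},{"tx": 0,"ty": 0,"tz": 0,"rx": 0,"ry": 0,"rz": 0,"grip": 28},{"tx": 0,"ty": 0,"tz": 0,"rx": 0,"ry": 0,"rz": 0,"grip": 15},{"tx": 0,"ty": 0,"tz": 0,"rx": 0,"ry": 0,"rz": 0,"grip": 0},{"tx": 0,"ty": 0,"tz": 0,"rx": 0,"ry": 0,"rz": 0,"grip": 0}]'

```text
t: 48.0
eef_pos: [527.1, -277.0, 63.9]
tcp_rot: [-1.571, 0.0, 1.599]
ft_force: [0.1, 0.3, -0.4]
opening: 0.309
```

```bash
python3 go.py 468.9 309.6 165
```

```text
shift cm [ 58.8  -10.13   4.17]
t 48.0 pos [ 527.1 -277.    63.9] rpy [-1.571  0.     1.599] F [ 0.1  0.3 -0.4] M [ 0.14 -0.15 -0.  ] open 0.309 j [-0.59  0.66  1.78 -0.    0.7  -2.19]
```

Call:
move_arm --rows '[{"tx": 0,"ty": -1,"tz": 0,"rx": 0,"ry": 0,"rz": 0,"grip": 0},{"tx": 0,"ty": -2,"tz": 0,"rx": 0,"ry": 0,"rz": 0,"grip": 0},{"tx": 0,"ty": -3,"tz": 0,"rx": 0,"ry": 0,"rz": 0,"grip": 0},{"tx": 1,"ty": -3,"tz": 0.3,"rx": 0,"ry": 0,"rz": 0,"grip": 0},{"tx": 2,"ty": -1.2,"tz": 0.3,"rx": 0,"ry": 0,"rz": 0,"grip": 0},{"tx": 3,"ty": 0,"tz": 0.3,"rx": 0,"ry": 0,"rz": 0,"grip": 0},{"tx": 3.3,"ty": 0,"tz": 0.3,"rx": 0,"ry": 0,"rz": 0,"grip": 0},{"tx": 3.3,"ty": 0,"tz": 0.3,"rx": 0,"ry": 0,"rz": 0,"grip": 0},{"tx": 3.3,"ty": 0,"tz": 0.3,"rx": 0,"ry": 0,"rz": 0,"grip": 0},{"tx": 3.3,"ty": 0,"tz": 0.3,"rx": 0,"ry": 0,"rz": 0,"grip": 0}]'

```text
t: 48.83
eef_pos: [500.3, -84.2, 166.6]
tcp_rot: [-1.572, 0.0, 1.599]
ft_force: [1.0, 0.3, -0.2]
opening: 0.302
```

Call:
move_arm --rows '[{"tx": 3.3,"ty": 0,"tz": 0.3,"rx": 0,"ry": 0,"rz": 0,"grip": 0},{"tx": 3.3,"ty": 0,"tz": 0.3,"rx": 0,"ry": 0,"rz": 0,"grip": 0},{"tx": 3.3,"ty": 0,"tz": 0.3,"rx": 0,"ry": 0,"rz": 0,"grip": 0},{"tx": 3.3,"ty": 0,"tz": 0.3,"rx": 0,"ry": 0,"rz": 0,"grip": 0},{"tx": 3.3,"ty": 0,"tz": 0.3,"rx": 0,"ry": 0,"rz": 0,"grip": 0},{"tx": 3.3,"ty": 0,"tz": 0.3,"rx": 0,"ry": 0,"rz": 0,"grip": 0},{"tx": 3.3,"ty": 0,"tz": 0.3,"rx": 0,"ry": 0,"rz": 0,"grip": 0},{"tx": 3.3,"ty": 0,"tz": 0,"rx": 0,"ry": 0,"rz": 0,"grip": 0},{"tx": 3.3,"ty": 0,"tz": 0,"rx": 0,"ry": 0,"rz": 0,"grip": 0},{"tx": 3.3,"ty": 0,"tz": 0,"rx": 0,"ry": 0,"rz": 0,"grip": 0}]'

```text
t: 49.67
eef_pos: [470.1, 245.4, 166.6]
tcp_rot: [-1.572, -0.0, 1.599]
ft_force: [0.6, -0.3, -0.7]
opening: 0.302
```

Call:
move_arm --rows '[{"tx": 3,"ty": 0,"tz": 0,"rx": 0,"ry": 0,"rz": 0,"grip": 0},{"tx": 2,"ty": 0,"tz": 0,"rx": 0,"ry": 0,"rz": 0,"grip": 0},{"tx": 1.6,"ty": 0,"tz": 0,"rx": 0,"ry": 0,"rz": 0,"grip": 0},{"tx": 0,"ty": 0,"tz": 0,"rx": 0,"ry": 0,"rz": 0,"grip": 0},{"tx": 0,"ty": 0,"tz": 0,"rx": 0,"ry": 0,"rz": 0,"grip": 0}]'

```text
t: 50.08
eef_pos: [468.2, 309.9, 166.1]
tcp_rot: [-1.571, 0.0, 1.6]
ft_force: [0.6, -0.5, -0.0]
opening: 0.302
```

```bash
python3 go.py 468.9 309.6 111
```

```text
shift cm [-0.04  5.51 -0.06]
t 50.08 pos [468.2 309.9 166.1] rpy [-1.571  0.     1.6  ] F [ 0.6 -0.5 -0. ] M [ 0.07 -0.13 -0.02] open 0.302 j [ 0.47  0.48  1.79 -0.    0.87 -1.13]
```

Call:
move_arm --rows '[{"tx": 0,"ty": 1,"tz": -0.05,"rx": 0,"ry": 0,"rz": 0,"grip": 0},{"tx": 0,"ty": 1.1,"tz": 0,"rx": 0,"ry": 0,"rz": 0,"grip": 0},{"tx": 0,"ty": 1.1,"tz": 0,"rx": 0,"ry": 0,"rz": 0,"grip": 0},{"tx": 0,"ty": 1.1,"tz": 0,"rx": 0,"ry": 0,"rz": 0,"grip": 0},{"tx": 0,"ty": 1.1,"tz": 0,"rx": 0,"ry": 0,"rz": 0,"grip": 0},{"tx": 0,"ty": 0,"tz": 0,"rx": 0,"ry": 0,"rz": 0,"grip": 0},{"tx": 0,"ty": 0,"tz": 0,"rx": 0,"ry": 0,"rz": 0,"grip": 0}]'

```text
t: 50.67
eef_pos: [468.8, 309.4, 110.7]
tcp_rot: [-1.569, 0.001, 1.599]
ft_force: [0.2, -0.3, 0.4]
opening: 0.309
```

```bash
python3 go.py 468.9 309.6 111
```

```text
shift cm [ 0.02 -0.03 -0.01]
t 50.67 pos [468.8 309.4 110.7] rpy [-1.569e+00  1.000e-03  1.599e+00] F [ 0.2 -0.3  0.4] M [ 0.12 -0.15  0.01] open 0.309 j [ 0.47  0.56  1.84 -0.    0.75 -1.13]
```

Call:
move_arm --rows '[{"tx": 0,"ty": 0,"tz": 0,"rx": 0,"ry": 0,"rz": 0,"grip": 60},{"tx": 0,"ty": 0,"tz": 0,"rx": 0,"ry": 0,"rz": 0,"grip": 60},{"tx": 0,"ty": 0,"tz": 0,"rx": 0,"ry": 0,"rz": 0,"grip": 60},{"tx": 0,"ty": -1,"tz": 0,"rx": 0,"ry": 0,"rz": 0,"grip": 60},{"tx": 0,"ty": -2,"tz": 0,"rx": 0,"ry": 0,"rz": 0,"grip": 60},{"tx": 0,"ty": -2.5,"tz": 0,"rx": 0,"ry": 0,"rz": 0,"grip": 60},{"tx": -2,"ty": -2,"tz": 0,"rx": 0,"ry": 0,"rz": 0,"grip": 40},{"tx": -3.3,"ty": 0,"tz": 0,"rx": 0,"ry": 0,"rz": 0,"grip": 40},{"tx": -3.3,"ty": 0,"tz": 0,"rx": 0,"ry": 0,"rz": 0,"grip": 40},{"tx": -3.3,"ty": 0,"tz": 0,"rx": 0,"ry": 0,"rz": 0,"grip": 40}]'

```text
t: 51.5
eef_pos: [472.3, 189.7, 188.1]
tcp_rot: [-1.573, -0.0, 1.6]
ft_force: [1.1, -0.0, 0.0]
opening: 0.419
```

Call:
move_arm --rows '[{"tx": -3.3,"ty": 0,"tz": 0,"rx": 0,"ry": 0,"rz": 0,"grip": 40},{"tx": -3.3,"ty": 0,"tz": 0,"rx": 0,"ry": 0,"rz": 0,"grip": 40},{"tx": -3.3,"ty": 0,"tz": 0,"rx": 0,"ry": 0,"rz": 0,"grip": 40},{"tx": -3.3,"ty": 0,"tz": 0,"rx": 0,"ry": 0,"rz": 0,"grip": 40},{"tx": -3.3,"ty": 0,"tz": 0,"rx": 0,"ry": 0,"rz": 0,"grip": 40},{"tx": 0,"ty": 0,"tz": 0,"rx": 0,"ry": 0,"rz": 0,"grip": 40}]'

```text
t: 52.0
eef_pos: [477.4, 21.7, 187.7]
tcp_rot: [-1.572, 0.001, 1.596]
ft_force: [-0.3, 0.4, -0.5]
opening: 0.396
```

```bash
python3 go.py 466.9 -195.5 175;python3 - <<'E'
from m import *
o=snap('bb')
cv2.imwrite("pics/bb_c.png",np.vstack([cv2.resize(o["side"][0][160:220,310:410],(500,300),interpolation=cv2.INTER_CUBIC),cv2.resize(o["top"][0][185:245,140:240],(500,300),interpolation=cv2.INTER_CUBIC)]))
cv2.imwrite("pics/bb_t.png",cv2.resize(o["top"][0][165:245,240:390],(800,427),interpolation=cv2.INTER_CUBIC))
for c,a in blobs("top",o["top"][0],(300,225,350,250),(18,120,150),(30,255,255),5): print(c,a,onplane("top",[c],69))
E
```

```text
shift cm [-21.69   1.29   1.6 ]
t 52.0 pos [477.4  21.7 187.7] rpy [-1.572e+00  1.000e-03  1.596e+00] F [-0.3  0.4 -0.5] M [ 0.12 -0.17 -0.01] open 0.396 j [-0.09  0.34  1.96 -0.    0.83 -1.69]
[329.5 238. ] 16 [[ 468.78039011 -192.82059704   69.        ]]
```

View pics/bb_c.png

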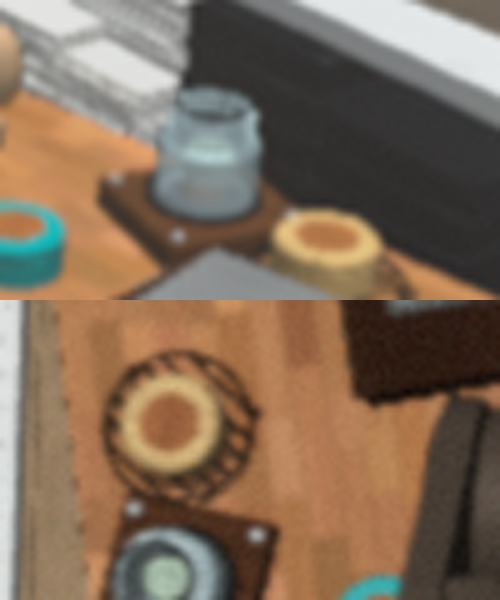

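View pics/bb_t.png

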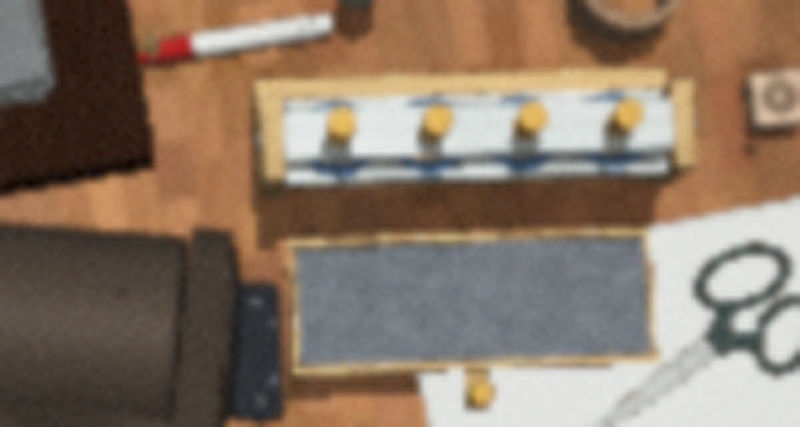

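Call:
move_arm --rows '[{"tx": -2.5,"ty": 0,"tz": 0.2,"rx": 0,"ry": 0,"rz": 0,"grip": 45},{"tx": -3,"ty": 0,"tz": 0.2,"rx": 0,"ry": 0,"rz": 0,"grip": 45},{"tx": -3,"ty": 0,"tz": 0.2,"rx": 0,"ry": 0,"rz": 0,"grip": 45},{"tx": -3,"ty": 0,"tz": 0.2,"rx": 0,"ry": 0,"rz": 0,"grip": 45},{"tx": -3,"ty": 0,"tz": 0.2,"rx": 0,"ry": 0,"rz": 0,"grip": 45},{"tx": -3,"ty": 0,"tz": 0.2,"rx": 0,"ry": 0,"rz": 0,"grip": 45},{"tx": -2.5,"ty": 0,"tz": 0.2,"rx": 0,"ry": 0,"rz": 0,"grip": 45},{"tx": -1.6,"ty": 0,"tz": 0.2,"rx": 0,"ry": 0,"rz": 0,"grip": 45},{"tx": 0,"ty": 0,"tz": 0,"rx": 0,"ry": 0,"rz": 0,"grip": 45},{"tx": 0,"ty": 0,"tz": 0,"rx": 0,"ry": 0,"rz": 0,"grip": 45}]'

```text
t: 52.93
eef_pos: [467.4, -189.9, 186.9]
tcp_rot: [-1.571, -0.0, 1.599]
ft_force: [0.0, 0.6, 0.5]
opening: 0.452
```

```bash
python3 go.py 466.5 -194.2 62.5 1.598
```

```text
shift cm [-0.42 12.44  0.1 ]
turn [0.    0.001 0.   ]  shift after turn [-0.42 12.44  0.1 ]
t 52.93 pos [ 467.4 -189.9  186.9] rpy [-1.571 -0.     1.599] F [0.  0.6 0.5] M [ 0.09 -0.18  0.01] open 0.452 j [-0.52  0.38  1.9   0.    0.86 -2.12]
```

Call:
move_arm --rows '[{"tx": -0.42,"ty": 1.2,"tz": 0.1,"rx": 0,"ry": 0,"rz": 0,"grip": 45},{"tx": 0,"ty": 1.4,"tz": 0,"rx": 0,"ry": 0,"rz": 0,"grip": 45},{"tx": 0,"ty": 1.4,"tz": 0,"rx": 0,"ry": 0,"rz": 0,"grip": 45},{"tx": 0,"ty": 1.4,"tz": 0,"rx": 0,"ry": 0,"rz": 0,"grip": 45},{"tx": 0,"ty": 1.4,"tz": 0,"rx": 0,"ry": 0,"rz": 0,"grip": 45},{"tx": 0,"ty": 1.4,"tz": 0,"rx": 0,"ry": 0,"rz": 0,"grip": 45},{"tx": 0,"ty": 1.4,"tz": 0,"rx": 0,"ry": 0,"rz": 0,"grip": 45},{"tx": 0,"ty": 1.2,"tz": 0,"rx": 0,"ry": 0,"rz": 0,"grip": 45},{"tx": 0,"ty": 0,"tz": 0,"rx": 0,"ry": 0,"rz": 0,"grip": 45},{"tx": 0,"ty": 0,"tz": 0,"rx": 0,"ry": 0,"rz": 0,"grip": 45}]'

```text
t: 53.77
eef_pos: [466.5, -193.4, 78.8]
tcp_rot: [-1.57, -0.001, 1.601]
ft_force: [0.7, 0.1, -0.5]
opening: 0.447
```

```bash
python3 go.py 466.5 -194.2 62.5 1.598
```

```text
shift cm [-0.08  1.63 -0.  ]
turn [-0.001  0.003  0.001]  shift after turn [-0.08  1.63 -0.  ]
t 53.77 pos [ 466.5 -193.4   78.8] rpy [-1.570e+00 -1.000e-03  1.601e+00] F [ 0.7  0.1 -0.5] M [ 0.06 -0.16 -0.01] open 0.447 j [-0.52  0.55  2.   -0.    0.59 -2.12]
```

Call:
move_arm --rows '[{"tx": -0.08,"ty": 0.8,"tz": 0,"rx": 0,"ry": 0,"rz": 0,"grip": 45},{"tx": 0,"ty": 0.8,"tz": 0,"rx": 0,"ry": 0,"rz": 0,"grip": 45},{"tx": 0,"ty": 0,"tz": 0,"rx": 0,"ry": 0,"rz": 0,"grip": 30},{"tx": 0,"ty": 0,"tz": 0,"rx": 0,"ry": 0,"rz": 0,"grip": 20},{"tx": 0,"ty": 0,"tz": 0,"rx": 0,"ry": 0,"rz": 0,"grip": 10},{"tx": 0,"ty": 0,"tz": 0,"rx": 0,"ry": 0,"rz": 0,"grip": 0},{"tx": 0,"ty": 0,"tz": 0,"rx": 0,"ry": 0,"rz": 0,"grip": 0}]'

```text
t: 54.35
eef_pos: [466.2, -195.1, 62.9]
tcp_rot: [-1.571, -0.001, 1.598]
ft_force: [9.1, 25.8, 6.1]
opening: 0.158
```

```bash
python3 go.py 561.6 -193.2 62.2
```

```text
shift cm [-0.07  0.07 -9.55]
t 54.35 pos [ 466.2 -195.1   62.9] rpy [-1.571e+00 -1.000e-03  1.598e+00] F [ 9.1 25.8  6.1] M [ 4.52 -1.87 -0.06] open 0.158 j [-0.53  0.58  2.01  0.    0.56 -2.13]
```

Call:
move_arm --rows '[{"tx": 0,"ty": 0,"tz": 0,"rx": 0,"ry": 0,"rz": 0,"grip": 0},{"tx": 0,"ty": 0,"tz": 0,"rx": 0,"ry": 0,"rz": 0,"grip": 0}]'

```text
t: 54.52
eef_pos: [466.3, -195.0, 62.9]
tcp_rot: [-1.571, -0.001, 1.598]
ft_force: [2.6, 6.5, 0.8]
opening: 0.158
```

```bash
python3 go.py 561.6 -193.2 62.2
```

```text
shift cm [-0.09  0.07 -9.53]
t 54.52 pos [ 466.3 -195.    62.9] rpy [-1.571e+00 -1.000e-03  1.598e+00] F [2.6 6.5 0.8] M [ 1.32 -0.46 -0.07] open 0.158 j [-0.53  0.58  2.01  0.    0.56 -2.13]
```

Transient only. Push home along the rack's x.

Call:
move_arm --rows '[{"tx": 0.03,"ty": 0,"tz": -0.4,"rx": 0,"ry": 0,"rz": 0,"grip": 0},{"tx": 0,"ty": 0,"tz": -0.9,"rx": 0,"ry": 0,"rz": 0,"grip": 0},{"tx": 0,"ty": 0,"tz": -1.1,"rx": 0,"ry": 0,"rz": 0,"grip": 0},{"tx": 0,"ty": 0,"tz": -1.1,"rx": 0,"ry": 0,"rz": 0,"grip": 0},{"tx": 0,"ty": 0,"tz": -1.1,"rx": 0,"ry": 0,"rz": 0,"grip": 0},{"tx": 0,"ty": 0,"tz": -1.1,"rx": 0,"ry": 0,"rz": 0,"grip": 0},{"tx": 0,"ty": 0,"tz": -1.1,"rx": 0,"ry": 0,"rz": 0,"grip": 0},{"tx": 0,"ty": 0,"tz": -1,"rx": 0,"ry": 0,"rz": 0,"grip": 0},{"tx": 0,"ty": 0,"tz": -0.8,"rx": 0,"ry": 0,"rz": 0,"grip": 0},{"tx": 0,"ty": 0,"tz": 0,"rx": 0,"ry": 0,"rz": 0,"grip": 0}]'

```text
t: 55.35
eef_pos: [554.5, -193.4, 62.9]
tcp_rot: [-1.573, 0.002, 1.599]
ft_force: [0.9, -3.9, 5.5]
opening: 0.157
```

```bash
python3 go.py 561.6 -193.2 62.2
```

```text
shift cm [-0.    0.07 -0.71]
t 55.35 pos [ 554.5 -193.4   62.9] rpy [-1.573  0.002  1.599] F [ 0.9 -3.9  5.5] M [-0.44 -0.39 -0.06] open 0.157 j [-0.45  0.65  1.81 -0.    0.68 -2.05]
```

Call:
move_arm --rows '[{"tx": 0,"ty": 0,"tz": -0.3,"rx": 0,"ry": 0,"rz": 0,"grip": 0},{"tx": 0,"ty": 0,"tz": -0.3,"rx": 0,"ry": 0,"rz": 0,"grip": 0},{"tx": 0,"ty": 0,"tz": -0.1,"rx": 0,"ry": 0,"rz": 0,"grip": 0},{"tx": 0,"ty": 0,"tz": 0,"rx": 0,"ry": 0,"rz": 0,"grip": 0},{"tx": 0,"ty": 0,"tz": 0,"rx": 0,"ry": 0,"rz": 0,"grip": 0}]'

```text
t: 55.77
eef_pos: [559.6, -193.3, 62.9]
tcp_rot: [-1.572, 0.001, 1.599]
ft_force: [0.7, -4.7, 2.9]
opening: 0.157
```

```bash
python3 go.py 561.6 -193.2 62.2
```

```text
shift cm [ 0.    0.07 -0.2 ]
t 55.77 pos [ 559.6 -193.3   62.9] rpy [-1.572e+00  1.000e-03  1.599e+00] F [ 0.7 -4.7  2.9] M [-0.78 -0.41 -0.09] open 0.157 j [-0.44  0.66  1.79 -0.    0.69 -2.04]
```

Call:
move_arm --rows '[{"tx": 0,"ty": 0,"tz": -0.15,"rx": 0,"ry": 0,"rz": 0,"grip": 0},{"tx": 0,"ty": 0,"tz": -0.15,"rx": 0,"ry": 0,"rz": 0,"grip": 0},{"tx": 0,"ty": 0,"tz": 0,"rx": 0,"ry": 0,"rz": 0,"grip": 0},{"tx": 0,"ty": 0,"tz": 0,"rx": 0,"ry": 0,"rz": 0,"grip": 0}]'

```text
t: 56.1
eef_pos: [561.4, -193.2, 62.9]
tcp_rot: [-1.57, 0.001, 1.599]
ft_force: [-6.5, -8.1, 6.7]
opening: 0.158
```

```bash
python3 go.py 561.6 -193.2 62.2
```

```text
shift cm [-0.    0.07 -0.02]
t 56.1 pos [ 561.4 -193.2   62.9] rpy [-1.570e+00  1.000e-03  1.599e+00] F [-6.5 -8.1  6.7] M [-1.14  0.85 -0.09] open 0.158 j [-0.44  0.66  1.79 -0.    0.69 -2.04]
```

Call:
move_arm --rows '[{"tx": 0,"ty": 0,"tz": -0.1,"rx": 0,"ry": 0,"rz": 0,"grip": 0},{"tx": 0,"ty": 0,"tz": 0,"rx": 0,"ry": 0,"rz": 0,"grip": 0},{"tx": 0,"ty": 0,"tz": 0,"rx": 0,"ry": 0,"rz": 0,"grip": 0}]'

```text
t: 56.35
eef_pos: [561.4, -193.2, 62.9]
tcp_rot: [-1.568, 0.0, 1.599]
ft_force: [-12.2, -7.6, 10.7]
opening: 0.155
```

```bash
python3 go.py 561.6 -193.2 62.2
```

```text
shift cm [-0.    0.07 -0.02]
t 56.35 pos [ 561.4 -193.2   62.9] rpy [-1.568  0.     1.599] F [-12.2  -7.6  10.7] M [-1.39  1.81 -0.05] open 0.155 j [-0.44  0.66  1.78 -0.    0.7  -2.04]
```

Call:
move_arm --rows '[{"tx": 0,"ty": 0,"tz": 0,"rx": 0,"ry": 0,"rz": 0,"grip": 22},{"tx": 0,"ty": 0,"tz": 0,"rx": 0,"ry": 0,"rz": 0,"grip": 35},{"tx": 0,"ty": 0,"tz": 0,"rx": 0,"ry": 0,"rz": 0,"grip": 40},{"tx": 0,"ty": -1,"tz": 0,"rx": 0,"ry": 0,"rz": 0,"grip": 40},{"tx": 0,"ty": -2,"tz": 0,"rx": 0,"ry": 0,"rz": 0,"grip": 40},{"tx": 0,"ty": -3,"tz": 0,"rx": 0,"ry": 0,"rz": 0,"grip": 40},{"tx": 0,"ty": -3,"tz": 0,"rx": 0,"ry": 0,"rz": 0,"grip": 40},{"tx": 0,"ty": -3,"tz": 0,"rx": 0,"ry": 0,"rz": 0,"grip": 40},{"tx": 0,"ty": 0,"tz": 3,"rx": 0,"ry": 0,"rz": 0,"grip": 40},{"tx": 0,"ty": 0,"tz": 3,"rx": 0,"ry": 0,"rz": 0,"grip": 40}]'

```text
t: 57.18
eef_pos: [503.6, -194.1, 184.7]
tcp_rot: [-1.574, 0.002, 1.6]
ft_force: [-0.0, 0.0, -1.1]
opening: 0.398
```

Call:
move_arm --rows '[{"tx": -3,"ty": 0,"tz": 2,"rx": 0,"ry": 0,"rz": 0,"grip": 40},{"tx": -3,"ty": 0,"tz": 2,"rx": 0,"ry": 0,"rz": 0,"grip": 40},{"tx": -3,"ty": 0,"tz": 1,"rx": 0,"ry": 0,"rz": 0,"grip": 40},{"tx": -3,"ty": 0,"tz": 0,"rx": 0,"ry": 0,"rz": 0,"grip": 40},{"tx": -3,"ty": 0,"tz": 0,"rx": 0,"ry": 0,"rz": 0,"grip": 40},{"tx": -3,"ty": 0,"tz": 0,"rx": 0,"ry": 0,"rz": 0,"grip": 40},{"tx": 0,"ty": 0,"tz": 0,"rx": 0,"ry": 0,"rz": 0,"grip": 40},{"tx": 0,"ty": 0,"tz": 0,"rx": 0,"ry": 0,"rz": 0,"grip": 40}]'

```text
t: 57.85
eef_pos: [458.0, -376.4, 182.8]
tcp_rot: [-1.571, -0.0, 1.597]
ft_force: [-0.5, 1.4, -0.4]
opening: 0.401
```

```bash
python3 go.py;python3 - <<'E'
from m import *
o=snap('cc')
cv2.imwrite("pics/cc_t.png",cv2.resize(o["top"][0][160:275,140:400],(800,354),interpolation=cv2.INTER_CUBIC))
for c,a in blobs("top",o["top"][0],(290,175,370,245),(18,120,150),(30,255,255),5): print(c,a,onplane("top",[c],69))
d=o["top"][1]
m,P=hmask("top",d,(150,180,205,222),33,60);print("lid",edgecirc("top",m,41)[0],m.sum(),np.median(P[m],0), P[m][:,2].std())
m,P=hmask("top",d,(240,205,270,235),47,70); print("head",edgecirc("top",m,54)[0],m.sum(),np.median(P[m],0))
E
```

```text
t 57.85 pos [ 458.  -376.4  182.8] rpy [-1.571 -0.     1.597] F [-0.5  1.4 -0.4] M [ 0.14 -0.16 -0.  ] open 0.401 j [-0.8   0.5   1.7   0.    0.94 -2.4 ]
[357.125 186.   ] 16 [[ 636.0081742  -288.27924871   69.        ]]
[303.5 188. ] 16 [[ 631.87974853 -113.60920842   69.        ]]
[321.5    187.1875] 16 [[ 633.71706157 -172.10210286   69.        ]]
[339.0625 186.875 ] 16 [[ 633.93883617 -229.25757061   69.        ]]
[328.36842105 208.73684211] 19 [[ 562.8920458  -192.16151407   69.        ]]
lid (573.4, 312.7, 33.6) 303 [573.08342727 312.97804666  40.35361648] 2.7883201880375
head (533.7, 48.1, 25.1) 190 [534.71605697  48.4338288   53.43170306]
```

View pics/cc_t.png

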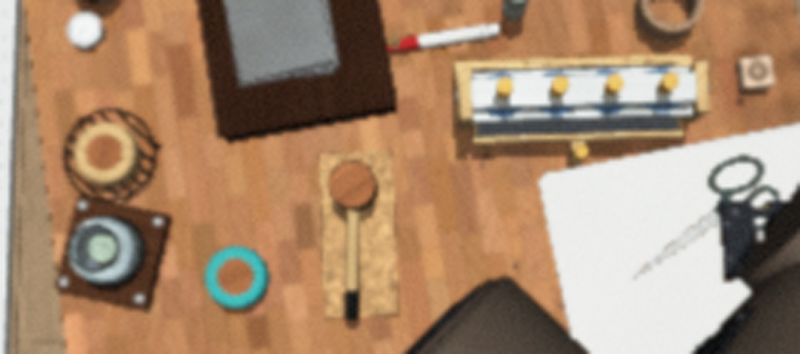

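View pics/cc_side.png

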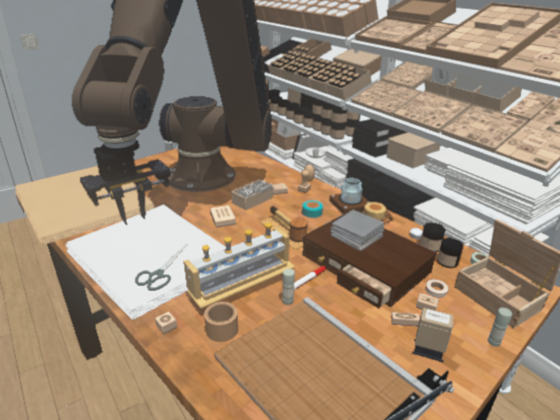

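```bash
python3 -c "
from cell import env
print(env.job_done(), env.state()['t'])"
```

```text
the job is handed in; nothing more can be done
the job is handed in; nothing more can be done
```

The job is handed in at about 58 s of the 210 s. All the steps asked for were done in the order given; no verdict came back.

- **Stones:** With the tray home, I struck all four pins with the mallet. Pink came out of cup 4, white out of cup 3 and green out of cup 1. Cup 2 was empty, so there were three stones in this run.
- **Mallet:** It went back on the cork mat, and the last picture shows it standing there.
- **Lid:** I turned it 4.4 rad anticlockwise and lifted it off. The trivet had been knocked about 2 cm aside in the meantime, so I measured it again before placing the lid. The lid's top reads 40 mm up, so it lies flat, and its centre is about 1–4 mm from the trivet's measured centre.
- **Jar:** All three stones went in one by one. The last top view shows green on top, and pink and white were seen in the jar after their drops. The jar is open.
- **Tray:** It was seen empty, then pushed until it stopped moving and the push force rose from 6.5 N to 12 N. The knob measures within about 1 mm of where it was at the start.

I did not touch the block stamp, the small tin or the turquoise look-alike.

While closing on the knob to push the tray home, one force reading jumped to about 26 N sideways and settled to about 7 N within two rows. Otherwise the checks agreed.

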